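# Make up the furnace load and hang its batch plate

## Robot

A 6-joint arm with a two-finger parallel gripper is mounted at the origin on the work surface. World frame = base frame: x ahead of the robot, y to its left, z up, the work surface at z = 0. Lengths are in m, angles in degrees, forces in N, time in s.
With the tool pointing down it reaches from about 0.4 to 0.825 m from the base axis. Payload 7 kg.
Tool frame: the origin (TCP) lies at the very end of the fingers, on their centre line; the grasp point (between the pads) lies 19 mm behind it; z points along the fingers, y is the direction in which the jaws open and shut (so a half turn about z gives the same grasp; the last joint's range is limited). The gripper opens to 88 mm and grips with 3 to 60 N. Pads are 19 mm wide; open, the fingers measure 130 mm over their backs; the gripper's body (78 mm by 193 mm) begins 47 mm behind the grasp point.
Start: joints at [16.507, 20.546, 0.682, 0, -70.136, -16.507], TCP at [0.675, -0, 0.2] pointing down, gripper open.
Joint ranges: [-176.03, 176.03], [-82.01, 121.73], [-58.28, 71.71], [-173.87, 95.51], [-174.79, -0.11], [-173.66, 173.66]. Speed limits (degrees/s): [136.94, 136.94, 172.46, 180, 180, 180].

## Interface

Orientations are given as [roll, pitch, yaw] about the fixed x, y, z axes, in that order (R = Rz(yaw) Ry(pitch) Rx(roll)).
In Python, from plant import ctrl gives the robot as it stands.
- The arm moves only by the tool move_arm, never from a script. Its argument "increments" is a list of rows, each a list of 2 entries, a list of its own where there are three numbers: the shift along the world's x, y, z in mm, then the turn about the world's z in rad. A call has exactly 8 rows; each row shifts and turns the pose as measured when the row begins; what a row does not reach is not made up. A row lasts 1/10 s, in which the tool goes at most 50 mm and 8.59 degrees, less where a joint would pass 70% of its speed; a pose out of reach is approached as far as the arm can. A call with a gripper value outside its range is refused whole. "jaw" is the gripper command: -1 is shut, 1 is fully open, values between are in proportion, set as the call begins (left out, the last holds). The fingers move at their own pace and stop on an object; the grip force is fixed at half the most. Time passes only in rows, so rows that do not move let the fingers close, or fill a call up. It gives the time, the measured TCP pose, the force and the opening at its end, in the units of the state.
- ctrl.get_obs(): the state, without advancing time (a new reading comes with each control period).
- ctrl.snapshot(name): name is "scene" or "side" or "wrist"; returns a dict with "color" (480x640x3 uint8, red, green, blue), "fx", "fy", "cx", "cy" (pixels), "R" (3x3) and "t" (3): a world point X has camera coordinates R X + t. Camera axes: x right, y down, z forward; pixel columns grow to the right and rows downward; lengths in m; the calibration is good to about 2 mm. A picture is of the moment at which its call begins. There is no depth.
- ctrl.close_job(): hands the job in, once; it reports no verdict.
The state is a dict: "clock": time; "joint_pos": joint angles; "qvel": joint speeds; "tau": joint torques, N m; "tool_pos": TCP position; "orientation": TCP orientation; "force": force on the tool from outside, world axes, zero at the start; "moment": the same for the moment, N m; "opening": finger opening in m.
Only numpy, scipy, OpenCV 4.12 (cv2) and the standard library are available. Lean on these libraries where they do the work, as an engineer would, in place of code of your own. Each camera call takes 0.05 s, during which the arm holds its last target.

## Task

Make up the furnace load: seat every steel die insert on the bench fully down, flat and square, in a pocket of the green carrier, and put every copper spacer ring fully down over a post, one ring to a post. Only when all of them are loaded, turn the red swivel hook until it points along the yellow line on its foot, and last of all hang the brass batch plate on the hook by its hole, so that it hangs still and the hook still points along the line. Leave the other things on the bench where they are.

Things in the scene. Friction and masses are not known exactly. Their poses are not given: they have to be found in the camera images.
- carrier: Fixed furnace carrier: dark base plate 155 (x) x 204 (y) x 8 mm, carrying green walls 12 mm high (tops 20 mm above the bench) that form three arrow-shaped pockets side by side along y, noses to carrier +x, and two bright steel posts on the -x side. Origin on the underside, on the bench; position and yaw vary.
- pocket0 (a point): Floor of an empty pocket, at carrier (15, -68, 8) mm, axes as the carrier's: the point where an insert's origin comes when seated, insert x along carrier x (nose towards +x). 12 mm deep, same outline as an insert with 1.5 mm clearance all round; any insert fits any pocket. Neighbouring pockets are 68 mm apart.
- pocket1 (a point): Floor of an empty pocket, at carrier (15, 0, 8) mm, axes as the carrier's: the point where an insert's origin comes when seated, insert x along carrier x (nose towards +x). 12 mm deep, same outline as an insert with 1.5 mm clearance all round; any insert fits any pocket. Neighbouring pockets are 68 mm apart.
- pocket2 (a point): Floor of an empty pocket, at carrier (15, 68, 8) mm, axes as the carrier's: the point where an insert's origin comes when seated, insert x along carrier x (nose towards +x). 12 mm deep, same outline as an insert with 1.5 mm clearance all round; any insert fits any pocket. Neighbouring pockets are 68 mm apart.
- post0 (a point): Foot of a post, on the carrier's plate at carrier (-52, -50, 8) mm. Post 18 mm diameter, 34 mm tall, its top 8 mm tapered to 10 mm diameter.
- post1 (a point): Foot of a post, on the carrier's plate at carrier (-52, 50, 8) mm. Post 18 mm diameter, 34 mm tall, its top 8 mm tapered to 10 mm diameter.
- insert0: Steel die insert, 28 mm high, 0.32 kg: seen from above a rectangle 40 (x) x 34 (y) mm with a 45 degree pointed nose on its +x end (point 37 mm from the origin), a dark dot on its top; the lowest 4 mm are drawn in by 1.5 mm as a lead-in. Origin at the centre of the rectangle, on the underside; z up. May be absent (2 or 3 are there). Starts on the bench.
- insert1: Steel die insert, 28 mm high, 0.32 kg: seen from above a rectangle 40 (x) x 34 (y) mm with a 45 degree pointed nose on its +x end (point 37 mm from the origin), a dark dot on its top; the lowest 4 mm are drawn in by 1.5 mm as a lead-in. Origin at the centre of the rectangle, on the underside; z up. May be absent (2 or 3 are there). Starts on the bench.
- insert2: Steel die insert, 28 mm high, 0.32 kg: seen from above a rectangle 40 (x) x 34 (y) mm with a 45 degree pointed nose on its +x end (point 37 mm from the origin), a dark dot on its top; the lowest 4 mm are drawn in by 1.5 mm as a lead-in. Origin at the centre of the rectangle, on the underside; z up. May be absent (2 or 3 are there). Starts on the bench.
- ring0: Copper-coloured spacer ring, 44 mm outside and 22 mm inside diameter, 18 mm high, 0.13 kg, lying flat. Origin on its axis, on the underside. May be absent (1 or 2 are there).
- ring1: Copper-coloured spacer ring, 44 mm outside and 22 mm inside diameter, 18 mm high, 0.13 kg, lying flat. Origin on its axis, on the underside. May be absent (1 or 2 are there).
- hook_stand: Fixed stand of the swivel hook: dark round foot 90 mm diameter, 12 mm high, with a post of 20 mm diameter; origin under the post on the bench. A yellow line on the foot, running on as a 14 mm wide, 8 mm high yellow strip out to 105 mm, shows the right direction: stand +x.
- hook (a joint): Angle of the red hook about its vertical post, rad: 0 when it points along the yellow line, growing anticlockwise seen from above. Starts at -1.5 to -0.6, stiff enough to stay (about 0.08 N m), free to turn from -2.4 to 2.4. The hook is a level round bar, 8 mm diameter, its centre 130 mm above the bench, running from a hub of 28 mm diameter (120 to 140 mm high) out to 90 mm from the post's axis, then bent upward to a tip at 98 mm whose top is 144 mm above the bench.
- hook_rest (a point): On top of the hook's bar (134 mm above the bench), 70 mm from the post's axis; turns with the hook, x pointing outward to the tip. The plate's hole edge should rest on the bar here.
- holder: Fixed black holder block 40 (x) x 76 (y) x 30 mm high, with a slot 8 x 52 mm, 22 mm deep, in which the brass plate stands. Origin on the underside.
- plate: Brass batch plate, 6 (x, thickness) x 48 (y) x 110 mm (z, upright), 0.16 kg, standing upright in the holder, its foot 8 mm above the bench. Square hole 30 x 30 mm from 46 to 76 mm above its foot; the 34 mm solid strip above the hole is the place to grip it, across its thickness. Origin at the centre of its lower edge.
- plate_eye (a point): Middle of the upper edge of the plate's hole, 76 mm above its foot; axes as the plate's.
- jar: Bystander, to be left alone: amber glass jar with black lid, 48 dia x 65 mm.
- oilcan: Bystander, to be left alone: red can, 56 dia x 100 mm.
- hammer: Bystander, to be left alone: hammer, lying on the bench.
- wrench: Bystander, to be left alone: wrench, lying on the bench.
- barstock: Bystander, to be left alone: aluminium bar offcut 160 x 50 x 25 mm.
- slug: Bystander, to be left alone: dark steel slug, 44 dia x 30 mm.
Mind the look-alikes: they are no part of the job. Leave any turquoise look-alike of the ring0 alone. What is shaped like the ring1 but blue is not meant.

How it is judged:
By the outcome, as a careful person would: the job done as asked, in the order asked, and still so for the second after the job is handed in, with the robot touching nothing.
Of insert0, insert1, insert2 only 2 to 3 are there at a start; the rules pass over those that are not, and their reading is None.
Of ring0, ring1 only 1 to 2 are there at a start; the rules pass over those that are not, and their reading is None.
At some moment in a run one of insert0, insert1, insert2, ring0, ring1 may be knocked a few centimetres aside while the robot is not near it.
It also fails if it takes over 210 s, if anything falls off the work surface, if the arm or the gripper's body presses on something with over 40 N, if the wrist force passes 120 N, or if a joint passes its speed limit or range.

## Working session

There is one attempt and no reset: what is moved stays moved. The work goes in short steps, Python scripts to look and compute and a tool call to move; the robot and the scene stay as the last step left them, time stands still between calls to the robot, and variables do not carry over. Pictures are saved under pics/ and viewed, and the job is handed in when it is done.

Besides the shell and the picture viewer there is one more tool, called after "Call:" by a JSON object that holds its "method" and its "body". move_arm: Moves the arm, as the interface text tells. Its arguments: {"type":"object","properties":{"increments":{"type":"array","items":{"type":"array"}},"jaw":{"type":"number"}},"required":["increments"]}

```bash
ls; mkdir -p pics; python3 - <<'E'
from plant import ctrl
import cv2
o=ctrl.get_obs(); print({k:o[k] for k in('clock','tool_pos','orientation','force','opening')})
for n in("scene","side","wrist"):
    s=ctrl.snapshot(n); cv2.imwrite(f"pics/{n}0.png",s["color"][:,:,::-1]); print(n,s["fx"],s["cx"],s["cy"],s["R"],s["t"])
E
```

```text
pics
{'clock': 0.0, 'tool_pos': array([ 6.74467654e-01, -4.17414063e-05,  1.98925515e-01]), 'orientation': array([ 1.79905383e+02, -1.06099725e-02, -9.00058854e+01]), 'force': array([-0.02818664,  0.08949681,  0.28208394]), 'opening': 0.08719285542725723}
scene 496.4071496871985 321.7984105281331 240.11806142278078 [[ 0.19593597  0.98056735  0.00983737]
 [ 0.76552022 -0.14668053 -0.62646916]
 [-0.61285225  0.13027855 -0.77938413]] [-0.07664486 -0.35412673  1.47708387]
side 593.2803347817137 312.33463647012184 240.8008289215454 [[-0.98957006 -0.14274162 -0.01938862]
 [-0.07706937  0.63832326 -0.7659006 ]
 [ 0.12170211 -0.75641804 -0.64266659]] [0.52638789 0.11584645 1.38313594]
wrist 425.4894322057229 315.1692801543115 234.9533466163304 [[-9.99998472e-01  4.37466452e-04  1.69250343e-03]
 [ 8.55461560e-04  9.66795392e-01  2.55550267e-01]
 [-1.52450985e-03  2.55551324e-01 -9.66794289e-01]] [ 0.67340039 -0.0318033   0.39003748]
```

View pics/scene0.png

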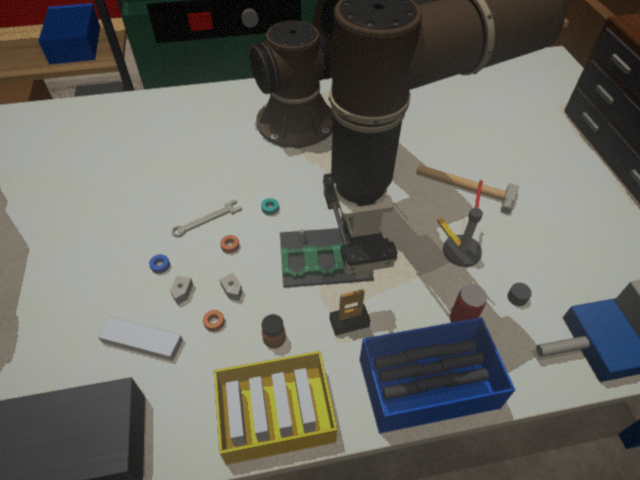

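View pics/side0.png

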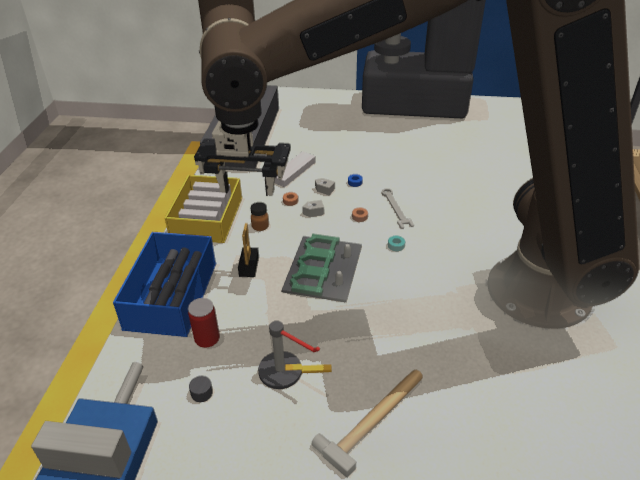

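View pics/wrist0.png

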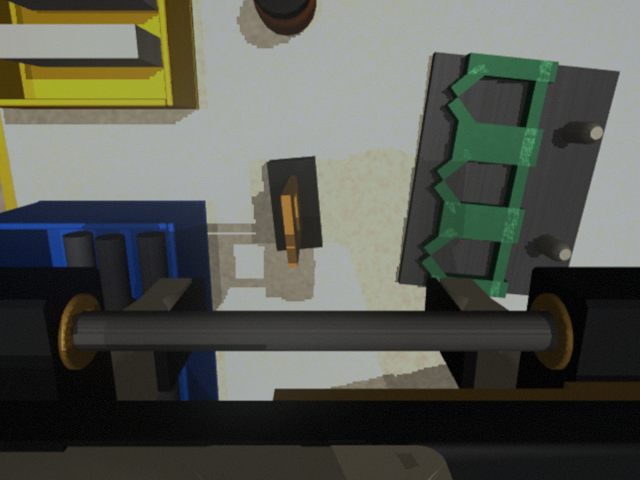

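Candidates (scene view):
- Inserts: grey pointed blocks at (181,288) and (231,286). The bar (140,338) and the slug (519,294) are look-alikes.
- Rings: copper at (230,243) and (213,320). Turquoise (270,206) and blue (159,263) are not meant.
- Carrier (325,258), holder and plate (350,310), hook stand (462,248).

Next I'll take a close crop to check this choice, plus rough positions.

```bash
cat > h.py <<'E'
import numpy as np, cv2
from plant import ctrl
def ray(s,u,v,z):
    d=np.array([(u-s["cx"])/s["fx"],(v-s["cy"])/s["fy"],1.]); R=np.array(s["R"]);t=np.array(s["t"])
    C=-R.T@t; w=R.T@d; return C+w*(z-C[2])/w[2]
def proj(s,X):
    c=np.array(s["R"])@np.asarray(X,float)+np.array(s["t"]); return np.array([s["fx"]*c[0]/c[2]+s["cx"],s["fy"]*c[1]/c[2]+s["cy"]])
def hsv(s): return cv2.cvtColor(s["color"],cv2.COLOR_RGB2HSV)
def blobs(m,a=30):
    n,l,st,c=cv2.connectedComponentsWithStats(m.astype(np.uint8)); return [(c[i].round(1),st[i]) for i in range(1,n) if st[i][4]>=a]
def snap(n,f):
    s=ctrl.snapshot(n); cv2.imwrite(f"pics/{f}.png",s["color"][:,:,::-1]); return s
E
python3 - <<'E'
from h import *
s=snap("scene","scene1"); s2=snap("side","side1")
p={"insA":((181,288),(325,186)),"insB":((231,286),(313,209)),"ringA":((230,243),(360,214)),"ringB":((213,320),(291,198)),"turq":((270,206),(397,243)),"blue":((159,263),(355,181)),"hookfoot":((462,250),(280,372)),"holder":((349,322),(248,262))}
for k,(a,b) in p.items(): print(k,ray(s,*a,.02).round(3),ray(s2,*b,.02).round(3))
c=s["color"][180:360,90:390]; cv2.imwrite("pics/crop1.png",cv2.resize(c[:,:,::-1],(800,480),interpolation=2))
E
```

```text
insA [ 0.549 -0.344  0.02 ] [ 0.544 -0.337  0.02 ]
insB [ 0.564 -0.237  0.02 ] [ 0.562 -0.225  0.02 ]
ringA [ 0.444 -0.229  0.02 ] [ 0.434 -0.217  0.02 ]
ringB [ 0.642 -0.281  0.02 ] [ 0.63  -0.268  0.02 ]
turq [ 0.345 -0.122  0.02 ] [ 0.332 -0.109  0.02 ]
blue [ 0.472 -0.391  0.02 ] [ 0.461 -0.371  0.02 ]
hookfoot [0.566 0.297 0.02 ] [0.551 0.322 0.02 ]
holder [ 0.7   -0.004  0.02 ] [0.689 0.007 0.02 ]
```

View pics/crop1.png

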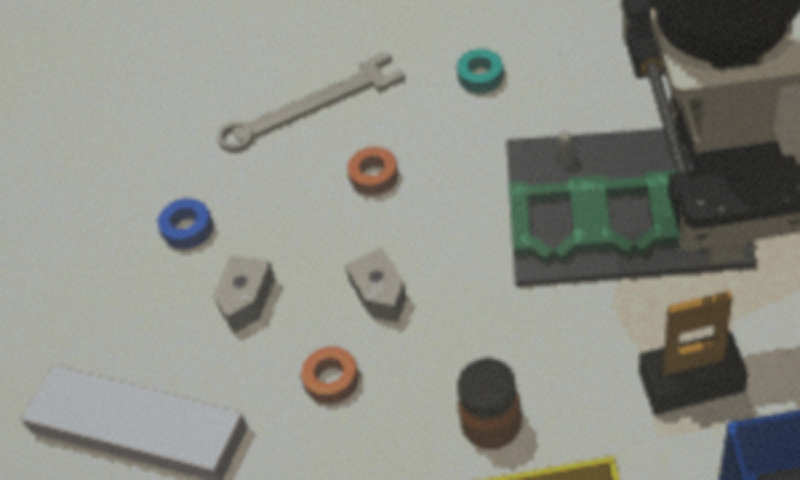

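Call:
{"method": "move_arm", "body": {"increments": [[[-16,-29,0],0.14],[[-16,-29,0],0.14],[[-16,-29,0],0.14],[[-16,-29,0],0.14],[[-16,-29,0],0.14],[[-16,-29,0],0.14],[[-16,-29,0],0.14],[[-16,-29,0],0.14]], "jaw": 1}}

```text
clock: 1.05
tool_pos: [0.5425, -0.2357, 0.1974]
orientation: [179.8, 0.0, -23.1]
force: [1.4, 0.1, 0.2]
opening: 0.0877
```

```bash
python3 - <<'E'
from h import *
s=snap("wrist","w2"); print(ctrl.get_obs()["tool_pos"],ctrl.get_obs()["orientation"])
E
```

```text
[ 0.54009279 -0.23871956  0.19747788] [ 1.79803125e+02  7.73794950e-02 -2.24130727e+01]
```

View pics/w2.png

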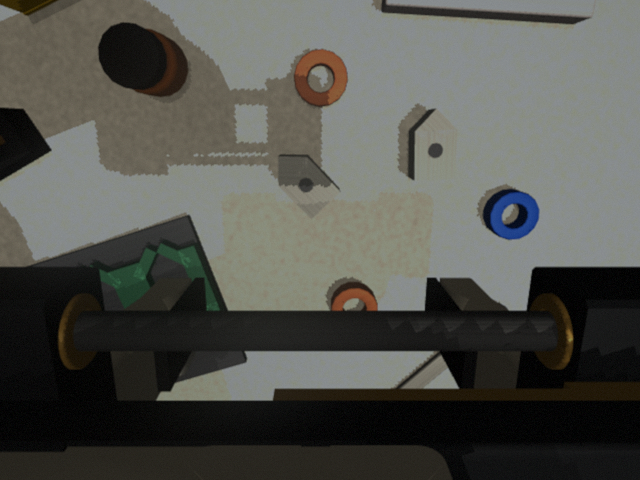

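```bash
python3 - <<'E'
from h import *
im=cv2.imread("pics/w2.png")
a=cv2.resize(im[90:210,380:480],(400,480),interpolation=cv2.INTER_CUBIC);b=cv2.resize(im[120:240,260:360],(400,480),interpolation=cv2.INTER_CUBIC)
b=cv2.convertScaleAbs(b,alpha=1.4)
cv2.imwrite("pics/crop2.png",np.hstack([a,b]))
E
```

```text
(no output)
```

View pics/crop2.png

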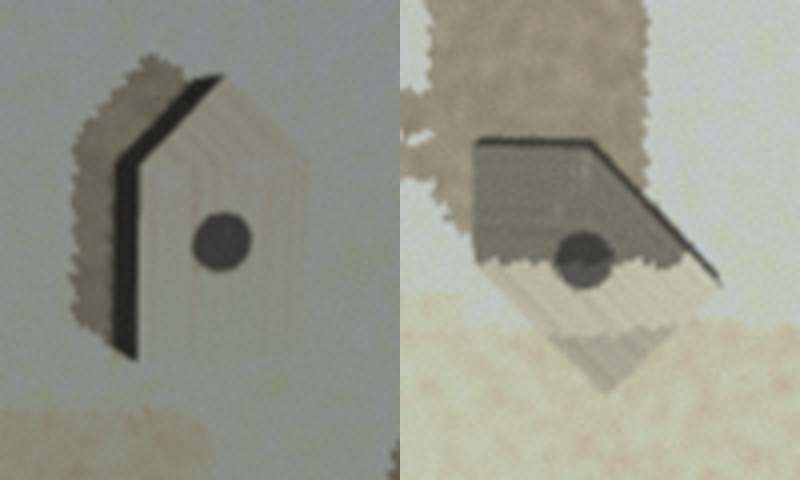

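```bash
cat >> h.py <<'E'
def load(n,f):  # snapshot meta with stored image not needed
    pass
M=np.array([[37,0],[20,17],[20,-17],[-20,17],[-20,-17]])/1000.
def fit(pts,names):
    P=np.array(pts)[:,:2]; Q=M[names]; pc,qc=P.mean(0),Q.mean(0)
    H=(Q-qc).T@(P-pc); a=np.arctan2(H[0,1]-H[1,0],H[0,0]+H[1,1]); R=np.array([[np.cos(a),-np.sin(a)],[np.sin(a),np.cos(a)]])
    t=pc-R@qc; return t,np.degrees(a),np.linalg.norm((R@Q.T).T+t-P,axis=1)*1000
E
python3 - <<'E'
from h import *
s=ctrl.snapshot("wrist")
A=[(221,75),(140,160),(307,157),(138,357),(305,357)]; A=[(380+x/4-.4,90+y/4-.4) for x,y in A]
B=[(475,143),(475,262),(588,143),(606,393),(720,278)]; B=[(260+(x-400)/4-.4,120+y/4-.4) for x,y in B]
for n,P,d in(("A",A,(435,150.5)),("B",B,(306,184.5))):
    W=[ray(s,u,v,.028) for u,v in P]; t,a,e=fit(W,[0,1,2,3,4]); print(n,t.round(4),a.round(1),e.round(1),ray(s,*d,.028).round(4))
h=hsv(s); m=(h[...,0]<14)&(h[...,1]>120)
for c,st in blobs(m,100): print(c,st,ray(s,*c,.018).round(4))
E
```

```text
A [ 0.541  -0.3472] -19.5 [1.  0.8 0.4 0.9 1.2] [ 0.5441 -0.3483  0.028 ]
B [ 0.5556 -0.2414] 22.2 [0.8 0.7 0.1 0.4 0.9] [ 0.5587 -0.2398  0.028 ]
[162.9  65.9] [131  25  52  67 950] [ 0.689  -0.1701  0.018 ]
[317.   75.3] [ 291   48   53   57 1683] [ 0.6355 -0.2814  0.018 ]
[348.9 298. ] [326 285  46  26 672] [ 0.4454 -0.235   0.018 ]
```

Call:
{"method": "move_arm", "body": {"increments": [[[1,-18,-22],0.025],[[1,-18,-22],0.025],[[1,-18,-22],0],[[1,-18,-22],0],[[0,-18,-22],0],[[0,-15,-15],0],[[0,-2,-3],0],[[0,0,0],0]], "jaw": 0.3}}

```text
clock: 1.95
tool_pos: [0.5469, -0.3478, 0.0663]
orientation: [179.9, -0.2, -20.7]
force: [0.4, 0.1, 0.7]
opening: 0.0572
```

Call:
{"method": "move_arm", "body": {"increments": [[[-2,0,-14],0.02],[[-1,0,-14],0],[[0,0,-10],0],[[0,0,-6],0],[[0,0,-4],0],[[0,0,-2],0],[[0,0,0],0],[[0,0,0],0]]}}

```text
clock: 2.75
tool_pos: [0.5458, -0.3458, 0.0149]
orientation: [179.9, -0.4, -19.3]
force: [-0.8, -0.0, 0.2]
opening: 0.0567
```

Call:
{"method": "move_arm", "body": {"increments": [[[-2,-2,0],0],[[0,-1,0],0],[[0,0,0],0],[[0,0,0],0],[[0,0,0],0],[[0,0,0],0],[[0,0,0],0],[[0,0,0],0]]}}

```text
clock: 3.55
tool_pos: [0.5444, -0.3496, 0.0164]
orientation: [179.9, -0.6, -19.4]
force: [-0.1, 0.0, 0.3]
opening: 0.0569
```

Call:
{"method": "move_arm", "body": {"increments": [[[0,0,0],0],[[0,0,0],0],[[0,0,0],0],[[0,0,0],0],[[0,0,0],0],[[0,0,0],0],[[0,0,0],0],[[0,0,0],0]], "jaw": -1}}

```text
clock: 4.35
tool_pos: [0.5444, -0.3495, 0.0163]
orientation: [179.9, -0.6, -19.3]
force: [-0.5, 0.7, 0.4]
opening: 0.0017
```

```bash
python3 - <<'E'
from h import *
s=snap("wrist","w3"); s=snap("scene","s3"); cv2.imwrite("pics/c3.png",cv2.resize(s["color"][200:380,90:330,::-1],(800,600),interpolation=2)); print(ctrl.get_obs()["opening"])
E
```

```text
0.0002509187440710804
```

View pics/w3.png

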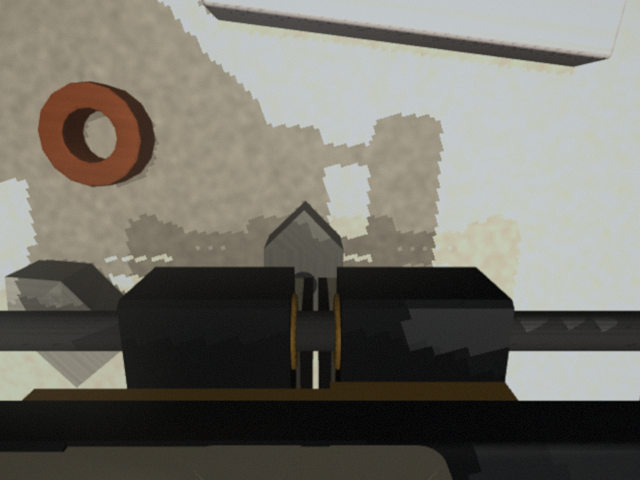

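View pics/c3.png

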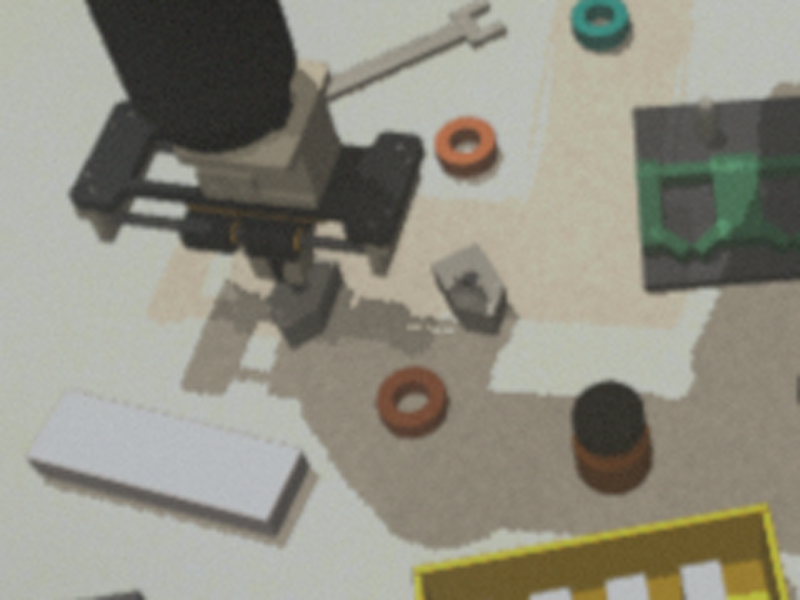

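```bash
python3 - <<'E'
from h import *
s=ctrl.snapshot("wrist"); print("tcp px",proj(s,[.5444,-.3495,.0163]),"dotprev",proj(s,[.5441,-.3483,.028]))
for p in[(305,205),(264,248),(343,248),(307,278)]: print(p,ray(s,*p,.028).round(4))
im=cv2.imread("pics/w3.png")[190:420,200:420]; cv2.imwrite("pics/c4.png",cv2.resize(cv2.convertScaleAbs(im,alpha=1.8,beta=20),(570,600),interpolation=2))
print(ctrl.get_obs())
E
```

```text
tcp px [313.44242789 275.07711192] dotprev [311.02159782 285.65510644]
(305, 205) [ 0.5785 -0.3578  0.028 ]
(264, 248) [ 0.5668 -0.3351  0.028 ]
(343, 248) [ 0.5556 -0.3668  0.028 ]
(307, 278) [ 0.548  -0.3478  0.028 ]
{'clock': 4.5, 'joint_pos': array([-15.39166574,  26.95076132, -15.75175465,   0.13855447,
       -46.73313998,  85.94876082]), 'qvel': array([-0.03051123, -0.06765657, -0.01955097, -0.10056813, -0.02566627,
        0.08939846]), 'tau': array([-3.58625970e-03, -6.03564191e+01,  2.30295879e+01,  5.38847744e+00,
        1.13373084e-01, -4.44709540e-04]), 'tool_pos': array([ 0.54440562, -0.34954273,  0.01627437]), 'orientation': array([179.93829337,  -0.57004358, -19.34812995]), 'force': array([-0.63838783,  0.1639917 ,  1.03968389]), 'moment': array([-0.12615118,  0.06632089,  0.05109396]), 'opening': 0.0006085210052382133}
```

View pics/c4.png

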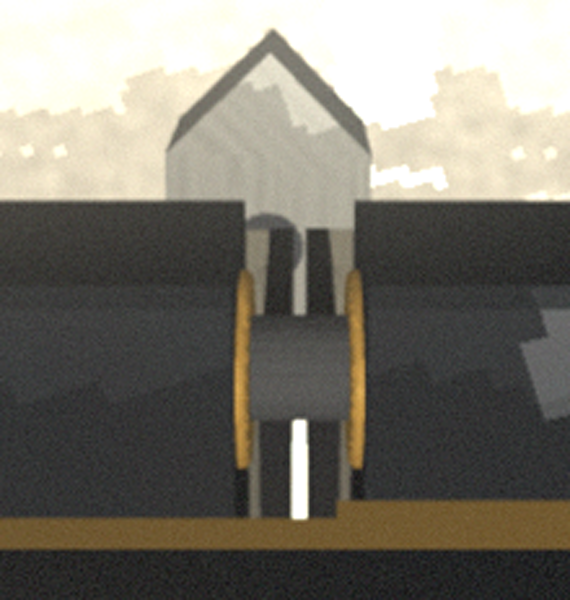

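```bash
python3 - <<'E'
from h import *
s=snap("side","d4"); cv2.imwrite("pics/c5.png",cv2.resize(s["color"][120:260,220:400,::-1],(770,600),interpolation=2))
for P in ([.5444,-.3495,.0163],[.5444,-.3495,.03]): print(proj(s,P), (proj(s,P)-[220,120])*4.28)
E
```

```text
[325.3052546  184.48226191] [450.70648967 275.98408099]
[325.27964828 180.51581883] [450.59689463 259.00770459]
```

View pics/c5.png

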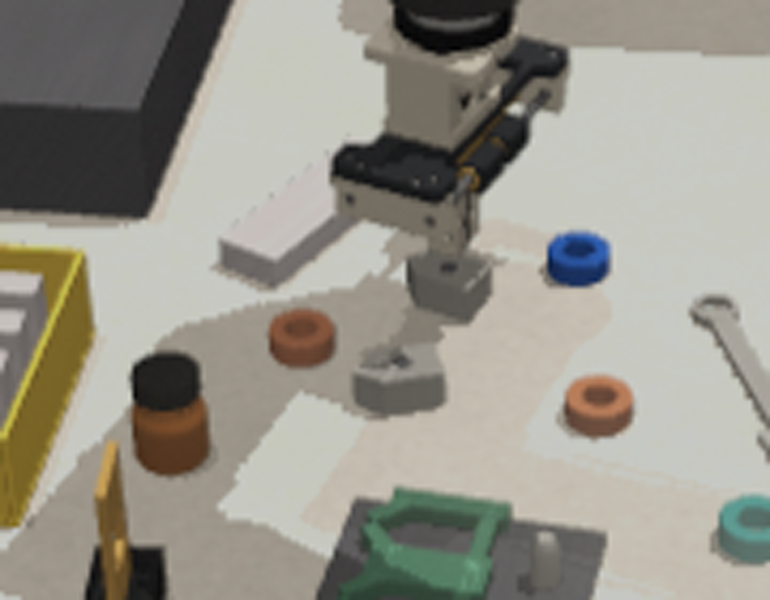

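Call:
{"method": "move_arm", "body": {"increments": [[[0,0,-1],0],[[0,0,-1],0],[[0,0,-1],0],[[0,0,-1],0],[[0,0,-1],0],[[0,0,-1],0],[[0,0,0],0],[[0,0,0],0]]}}

```text
clock: 5.35
tool_pos: [0.5442, -0.3495, 0.0095]
orientation: [179.9, -0.5, -19.3]
force: [-0.8, 0.5, 0.5]
opening: 0.0005
```

```bash
python3 - <<'E'
from h import *
s=snap("wrist","w5");im=s["color"][190:420,200:420,::-1]
a=cv2.resize(cv2.convertScaleAbs(im,alpha=1.8,beta=20),(400,418),interpolation=2)
s=snap("side","d5"); b=cv2.resize(s["color"][140:220,280:360,::-1],(400,418),interpolation=2)
cv2.imwrite("pics/c6.png",np.hstack([a,b]))
E
```

```text
(no output)
```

View pics/c6.png

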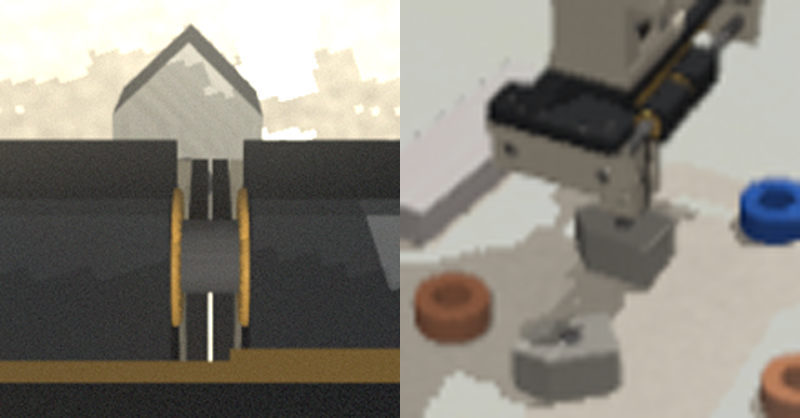

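Call:
{"method": "move_arm", "body": {"increments": [[[0,0,5],0],[[0,0,10],0],[[0,0,20],0],[[0,0,20],0],[[0,0,20],0],[[0,0,10],0],[[0,0,5],0],[[0,0,0],0]]}}

```text
clock: 6.25
tool_pos: [0.5443, -0.3497, 0.1072]
orientation: [179.9, -0.7, -19.3]
force: [-0.5, 0.0, 0.2]
opening: 0.0006
```

```bash
python3 - <<'E'
from h import *
o=ctrl.get_obs(); print(o["tool_pos"],o["force"],o["opening"])
s=snap("wrist","w6");a=s["color"][:,:,::-1]
s=snap("side","d6"); b=cv2.resize(s["color"][120:220,280:380,::-1],(480,480),interpolation=2)
cv2.imwrite("pics/c7.png",cv2.resize(np.hstack([a,b]),(800,343)))
E
```

```text
[ 0.5442829  -0.34966078  0.1071751 ] [-0.53661968  0.04196412  0.18888277] 0.0005559753730667392
```

View pics/c7.png

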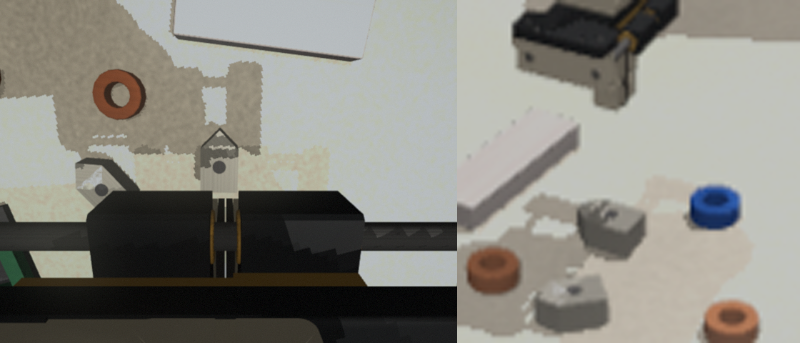

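```bash
python3 - <<'E'
from h import *
s=ctrl.snapshot("wrist"); im=s["color"][:,:,::-1]
o=ctrl.get_obs(); p=o["tool_pos"]
print("tcp",proj(s,p),"below",proj(s,[p[0],p[1],.028]))
C=-np.array(s["R"]).T@np.array(s["t"]); print("cam",C)
sc=ctrl.snapshot("scene"); sd=ctrl.snapshot("side")
print(proj(sc,p),proj(sd,p))
a=cv2.resize(im[150:300,230:380],(400,400),interpolation=2); 
u,v=proj(sc,p).astype(int); b=cv2.resize(sc["color"][v-40:v+40,u-40:u+40,::-1],(400,400),interpolation=2)
u2,v2=proj(sd,p).astype(int); c=cv2.resize(sd["color"][v2-40:v2+40,u2-40:u2+40,::-1],(400,400),interpolation=2)
for q in(b,c): cv2.circle(q,(200,200),3,(0,0,255),-1)
x=np.hstack([a,b,c]); cv2.imwrite("pics/c8.png",cv2.resize(x,(800,267)))
cv2.imwrite("pics/c9.png",x[:, 400:])
E
```

```text
tcp [313.51276984 275.2939158 ] below [313.70737616 234.25273841]
cam [ 0.60617346 -0.37172007  0.29157609]
[169.61988194 263.08038681] [325.50122329 158.00309643]
```

View pics/c9.png

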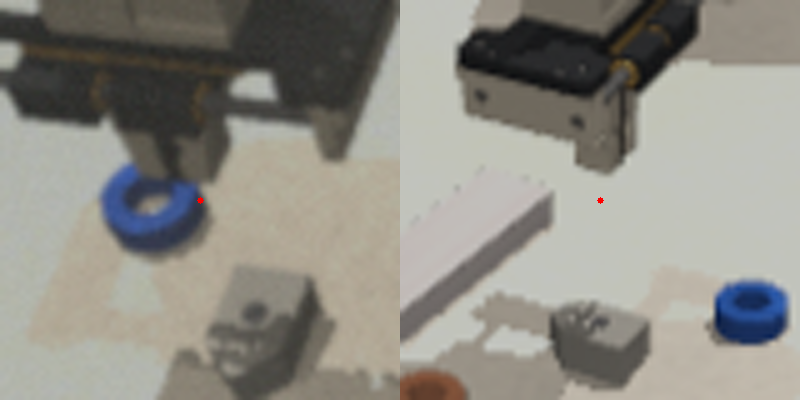

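View pics/w6.png

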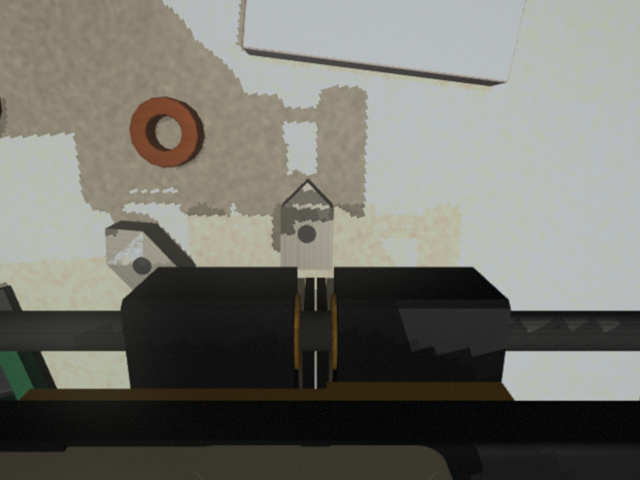

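```bash
python3 - <<'E'
from h import *
sc=ctrl.snapshot("scene"); sd=ctrl.snapshot("side")
for n,s in(("scene0",sc),("side0",sd)):
    im=cv2.imread(f"pics/{n}.png"); T=np.array([.6745,0,.199])
    pts=[proj(s,T+[dx,0,dz]) for dx in(-.044,0,.044) for dz in(0,.02)]
    u,v=proj(s,T).astype(int); q=cv2.resize(im[v-50:v+50,u-50:u+50],(400,400),interpolation=2)
    for p in pts: cv2.circle(q,tuple(((p-[u-50,v-50])*4).astype(int)),3,(0,0,255),-1)
    cv2.imwrite(f"pics/q_{n}.png",q)
cv2.imwrite("pics/c10.png",np.hstack([cv2.imread("pics/q_scene0.png"),cv2.imread("pics/q_side0.png")]))
E
```

```text
(no output)
```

View pics/c10.png

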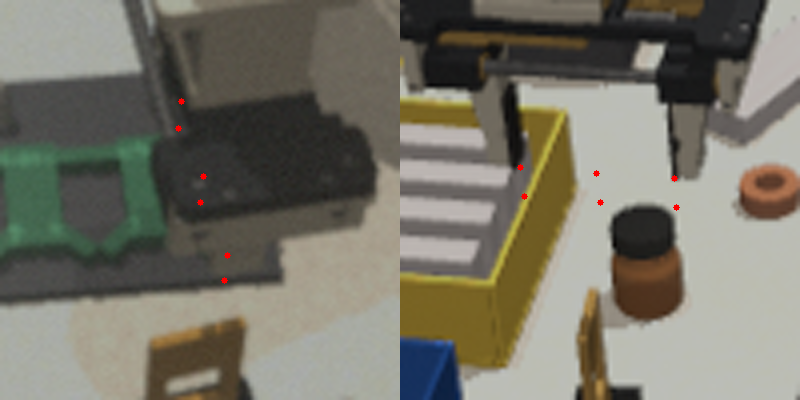

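```bash
python3 - <<'E'
from h import *
s=ctrl.snapshot("wrist"); o=ctrl.get_obs(); print(o["tool_pos"],o["orientation"])
print(ray(s,306.8,232.5,.028), [ray(s,*p,.028).round(4) for p in((307,181),(282,206),(333,206),(281,268),(333,268))])
print(fit([ray(s,*p,.028) for p in((307,181),(281.5,206),(333.5,206))],[0,1,2]))
E
```

```text
[ 0.54350859 -0.34940478  0.1054636 ] [179.92170769  -0.50891679 -19.34790137]
[ 0.54574939 -0.34550859  0.028     ] [array([ 0.5766, -0.3567,  0.028 ]), array([ 0.567 , -0.3366,  0.028 ]), array([ 0.5564, -0.3668,  0.028 ]), array([ 0.5289, -0.3217,  0.028 ]), array([ 0.5177, -0.3536,  0.028 ])]
(array([ 0.54244393, -0.34491051]), np.float64(-19.170216468099955), array([0.89388337, 0.91411964, 0.74136793]))
```

Call:
{"method": "move_arm", "body": {"increments": [[[1,2,0],0],[[1,1,-10],0],[[0,0,-20],0],[[0,0,-20],0],[[0,0,-20],0],[[0,0,-15],0],[[0,0,-8],0],[[0,0,-2],0]], "jaw": 0.3}}

```text
clock: 7.45
tool_pos: [0.545, -0.345, 0.003]
orientation: [179.9, -0.4, -19.3]
force: [-0.5, 0.8, 0.1]
opening: 0.0558
```

Call:
{"method": "move_arm", "body": {"increments": [[[0,0,-3],0],[[0,0,-3],0],[[0,0,-2],0],[[0,0,-1],0],[[0,0,0],0],[[0,0,0],0],[[0,0,0],0],[[0,0,0],0]]}}

```text
clock: 8.25
tool_pos: [0.5469, -0.3456, -0.0041]
orientation: [179.9, -0.7, -19.3]
force: [0.2, 0.6, -0.5]
opening: 0.0566
```

Call:
{"method": "move_arm", "body": {"increments": [[[0,0,0],0],[[0,0,0],0],[[0,0,0],0],[[0,0,0],0],[[0,0,0],0],[[0,0,0],0],[[0,0,0],0],[[0,0,0],0]], "jaw": -1}}

```text
clock: 9.05
tool_pos: [0.5469, -0.3456, -0.0039]
orientation: [179.9, -0.7, -19.3]
force: [-0.7, -0.0, 0.2]
opening: 0.0332
```

Call:
{"method": "move_arm", "body": {"increments": [[[0,0,8],0],[[0,0,15],0],[[0,0,20],0],[[0,0,20],0],[[0,0,20],0],[[0,0,20],0],[[0,0,12],0],[[0,0,0],0]]}}

```text
clock: 9.85
tool_pos: [0.5417, -0.3434, 0.113]
orientation: [-180.0, -0.1, -19.4]
force: [0.4, 0.1, -4.4]
opening: 0.0331
```

```bash
python3 - <<'E'
from h import *
o=ctrl.get_obs(); print(o["tool_pos"],o["force"],o["opening"])
s=snap("scene","s7"); q=cv2.resize(s["color"][215:295,265:385,::-1],(780,520),interpolation=cv2.INTER_CUBIC); cv2.imwrite("pics/c11.png",q)
s=snap("wrist","w7")
im=cv2.imread("pics/wrist0.png"); cv2.imwrite("pics/c12.png",cv2.resize(im[40:300,390:630],(720,780))[:600])
E
```

```text
[ 0.54165624 -0.34336188  0.11302816] [ 0.43543635  0.06875928 -4.44146038] 0.03314011229775043
```

View pics/c12.png

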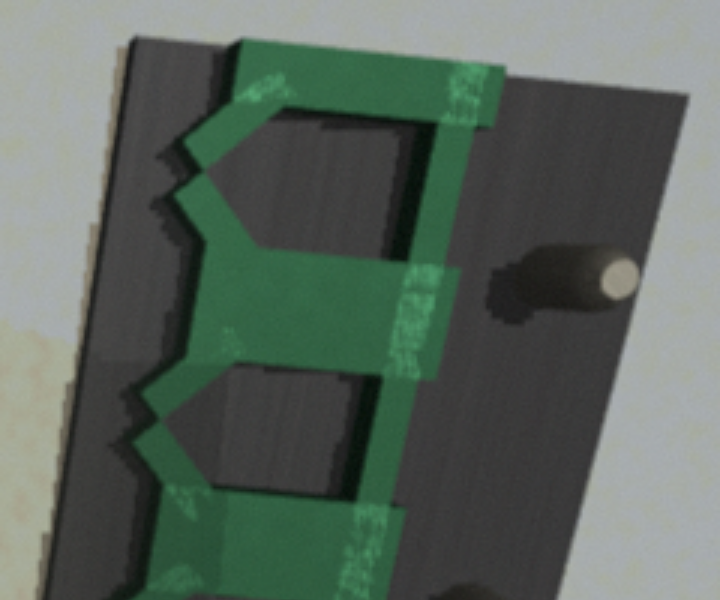

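View pics/c11.png

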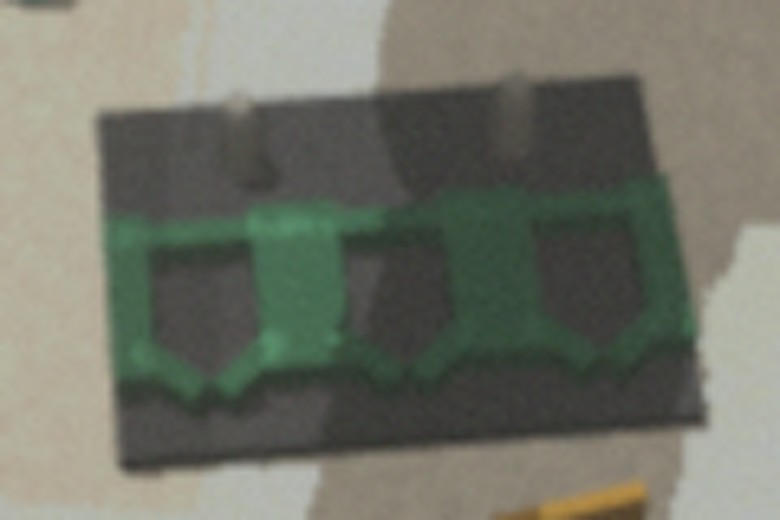

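View pics/w7.png

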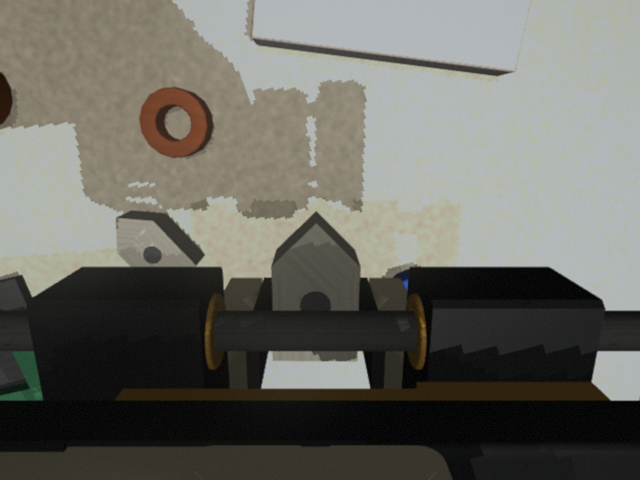

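```bash
python3 - <<'E'
from h import *
s=dict(fx=425.4894322057229,fy=425.4894322057229,cx=315.1692801543115,cy=234.9533466163304,R=[[-9.99998472e-01,4.37466452e-04,1.69250343e-03],[8.55461560e-04,9.66795392e-01,2.55550267e-01],[-1.52450985e-03,2.55551324e-01,-9.66794289e-01]],t=[0.67340039,-0.0318033,0.39003748])
im=cv2.imread("pics/wrist0.png"); cv2.imwrite("pics/c13.png",cv2.resize(im[210:300,480:600],(800,600)))
P=[((435,52.5),.008,(77.5,-102)),((619.3,72),.008,(-77.5,-102)),((596.5,133),.042,(-52,-50)),((565,253.5),.042,(-52,50))]
W=np.array([ray(s,*p,z)[:2] for p,z,_ in P]);Q=np.array([q for *_,q in P])/1000
pc,qc=W.mean(0),Q.mean(0);H=(Q-qc).T@(W-pc);a=np.arctan2(H[0,1]-H[1,0],H[0,0]+H[1,1]);R=np.array([[np.cos(a),-np.sin(a)],[np.sin(a),np.cos(a)]]);t=pc-R@qc
print("wrist",t,np.degrees(a),np.linalg.norm((R@Q.T).T+t-W,axis=1)*1000)
for n,q in dict(p0=(15,-68),p1=(15,0),p2=(15,68),post0=(-52,-50),post1=(-52,50)).items(): print(n,(t+R@np.array(q)/1000).round(4))
# scene
s=ctrl.snapshot("scene"); f=lambda x,y:(265+x/6.5-.4,215+y/6.5-.4)
P=[((123,463),.008,(77.5,-102)),((98,115),.008,(-77.5,-102)),((638,76),.008,(-77.5,102)),((703,420),.008,(77.5,102))]
W=np.array([ray(s,*f(*p),z)[:2] for p,z,_ in P]);Q=np.array([q for *_,q in P])/1000
pc,qc=W.mean(0),Q.mean(0);H=(Q-qc).T@(W-pc);a=np.arctan2(H[0,1]-H[1,0],H[0,0]+H[1,1]);R=np.array([[np.cos(a),-np.sin(a)],[np.sin(a),np.cos(a)]]);t=pc-R@qc
print("scene",t,np.degrees(a),np.linalg.norm((R@Q.T).T+t-W,axis=1)*1000)
E
```

```text
wrist [ 0.50911294 -0.01649594] -5.967163045276326 [1.40760975 0.85838453 1.05719095 1.21007708]
p0 [ 0.517  -0.0857]
p1 [ 0.524  -0.0181]
p2 [0.5311 0.0496]
post0 [ 0.4522 -0.0608]
post1 [0.4626 0.0386]
scene [ 0.51049254 -0.01681477] -5.613700884367339 [1.99816902 0.64183001 1.01141306 2.01643568]
```

View pics/c13.png

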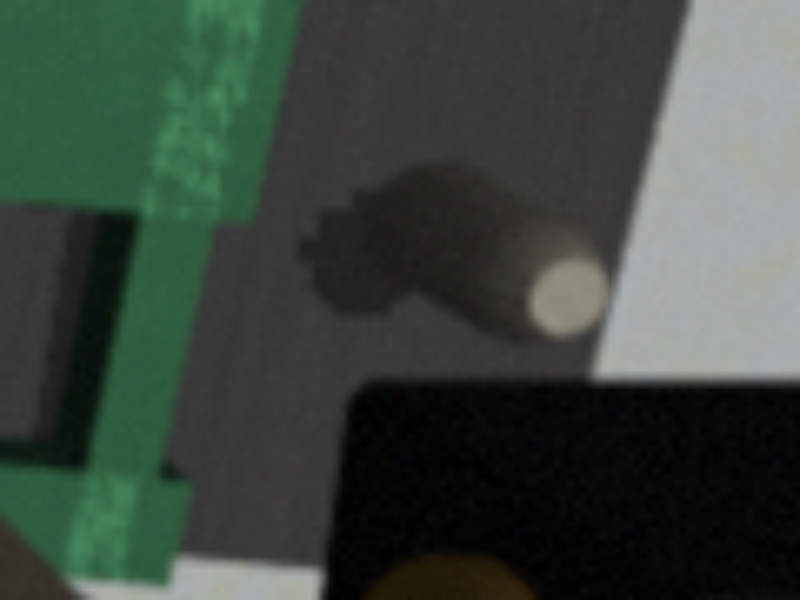

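Call:
{"method": "move_arm", "body": {"increments": [[[-3,30,0],0.04],[[-3,36,0],0.04],[[-3,36,0],0.04],[[-3,36,0],0.04],[[-3,36,0],0.04],[[-3,36,-5],0.03],[[-2,30,-10],0],[[0,12,-10],0]]}}

```text
clock: 10.8
tool_pos: [0.5129, -0.0837, 0.0745]
orientation: [180.0, 1.0, -6.1]
force: [-0.5, -0.1, -4.5]
opening: 0.0334
```

```bash
python3 - <<'E'
from h import *
o=ctrl.get_obs(); print(o["tool_pos"],o["orientation"],o["opening"])
s=snap("wrist","w8"); p=o["tool_pos"]
E
```

```text
[ 0.51294397 -0.08372447  0.07453416] [179.97342079   0.95166412  -6.07119607] 0.03338560901499626
```

View pics/w8.png

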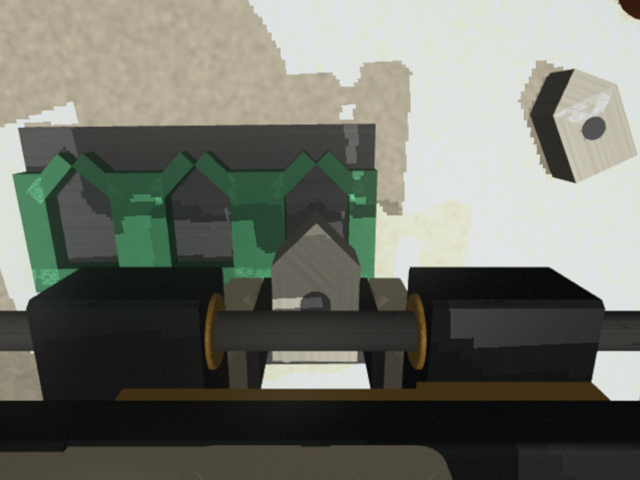

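```bash
python3 - <<'E'
from h import *
im=cv2.imread("pics/w8.png"); cv2.imwrite("pics/c14.png",cv2.resize(cv2.convertScaleAbs(im[120:300,240:400],alpha=1.5,beta=15),(640,720),interpolation=cv2.INTER_CUBIC)[:600])
E
```

```text
(no output)
```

View pics/c14.png

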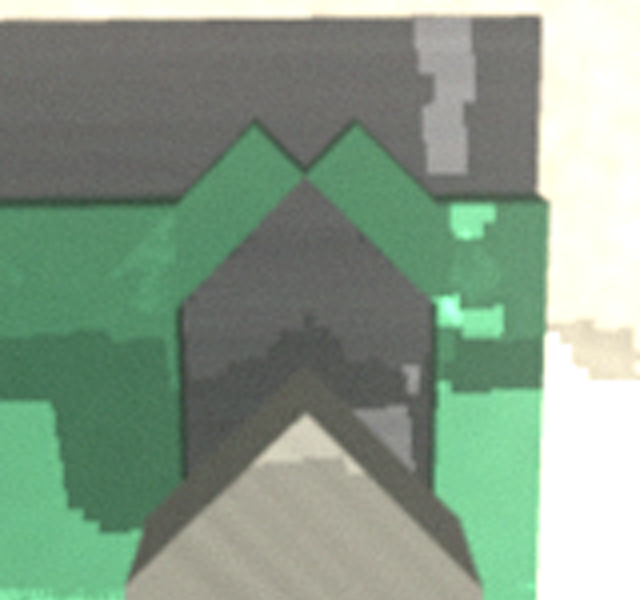

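```bash
cat > pk.py <<'E'
from h import *
def pocket(s,apex,shL,shR):
    N=np.array([[39.12,0],[20.62,18.5],[20.62,-18.5]])/1000
    P=np.array([ray(s,*p,.020)[:2] for p in(apex,shL,shR)])
    return fit2(P,N)
def fit2(P,Q):
    pc,qc=P.mean(0),Q.mean(0);H=(Q-qc).T@(P-pc);a=np.arctan2(H[0,1]-H[1,0],H[0,0]+H[1,1]);R=np.array([[np.cos(a),-np.sin(a)],[np.sin(a),np.cos(a)]])
    t=pc-R@qc; return t,np.degrees(a),(np.linalg.norm((R@Q.T).T+t-P,axis=1)*1000).round(1)
E
python3 - <<'E'
from pk import *
s=ctrl.snapshot("wrist"); o=ctrl.get_obs(); print(o["tool_pos"],o["orientation"])
pk=pocket(s,(316.5,163.8),(285,195.5),(348.3,195.5)); print("pocket",pk)
P=np.array([ray(s,*p,.1064)[:2] for p in((316.5,223.8),(271.8,266.2),(360.5,266.2))]); i=fit2(P,M[:3]); print("insert",i)
print("delta",(pk[0]-i[0])*1000, "tip tool", pk[0]+o["tool_pos"][:2]-i[0])
# bottom nose apex visible: z=.0784 drawn in
E
```

```text
[ 0.51216866 -0.08454798  0.0734559 ] [179.93098049   1.10947293  -6.05845918]
pocket (array([ 0.5180446, -0.0853501]), np.float64(-6.030356969846893), array([0.5, 0.8, 0.7]))
insert (array([ 0.5082845 , -0.08368741]), np.float64(-6.223090378693789), array([0.4, 0.4, 0.5]))
delta [ 9.76009749 -1.66268548] tip tool [ 0.52192876 -0.08621067]
```

Call:
{"method": "move_arm", "body": {"increments": [[[4,-1,-8],0],[[3,-1,-8],0],[[2,0,-8],0],[[1,0,-8],0],[[0,0,-4],0],[[0,0,0],0],[[0,0,0],0],[[0,0,0],0]]}}

```text
clock: 11.7
tool_pos: [0.5227, -0.0908, 0.0325]
orientation: [179.8, 1.3, -6.3]
force: [-0.6, -0.6, -3.6]
opening: 0.0336
```

```bash
cat > v.py <<'E'
import sys
from h import *
def view(f,box,sc=4,g=1.5,cam="wrist"):
    o=ctrl.get_obs(); print(o["tool_pos"].round(4),o["orientation"].round(2),o["force"].round(1),round(o["opening"],4))
    s=ctrl.snapshot(cam); x0,y0,x1,y1=box; im=s["color"][y0:y1,x0:x1,::-1]
    cv2.imwrite(f"pics/{f}.png",cv2.resize(cv2.convertScaleAbs(im,alpha=g,beta=15),None,fx=sc,fy=sc,interpolation=cv2.INTER_CUBIC)); return s
E
python3 -c "
from v import *
view('c15',(230,130,400,280))"
```

```text
[ 0.5227 -0.0908  0.0325] [179.84   1.29  -6.31] [-0.6 -0.6 -3.6] 0.0336
```

View pics/c15.png

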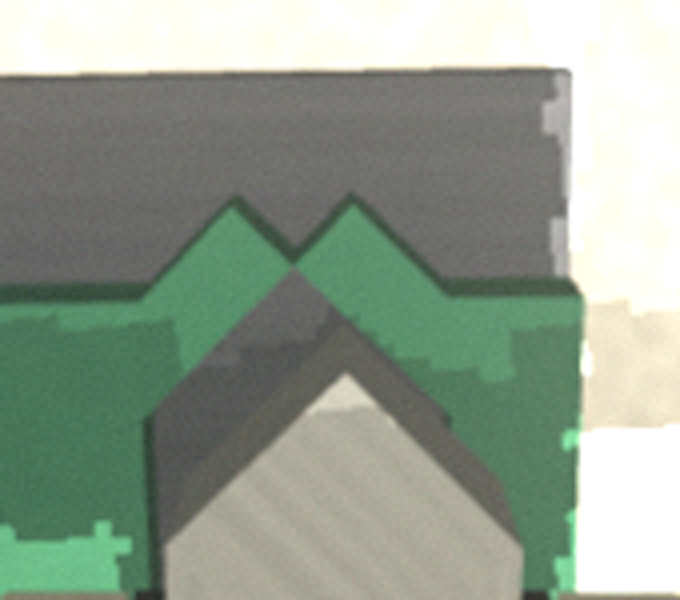

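```bash
cat >> pk.py <<'E'
def delta(s,pa,pl,pr,zb,ins=((316.5,223.8),(271.8,266.2),(360.5,266.2))):
    pk=pocket(s,pa,pl,pr); P=np.array([ray(s,*p,zb+.028)[:2] for p in ins]); i=fit2(P,M[:3])
    print("pocket",pk,"insert",i,"delta mm",((pk[0]-i[0])*1000).round(2),"dyaw",(pk[1]-i[1]).round(2))
E
python3 - <<'E'
from pk import *
s=ctrl.snapshot("wrist"); o=ctrl.get_obs(); print(o["tool_pos"])
delta(s,(303.5,196.8),(268,234.5),(341,234.5),o["tool_pos"][2]+.0039)
E
```

```text
[ 0.52284651 -0.09069126  0.03264883]
pocket (array([ 0.51831559, -0.08576267]), np.float64(-6.089647719320958), array([0.2, 1.1, 0.9])) insert (array([ 0.5186155 , -0.09111957]), np.float64(-6.478291311710081), array([0.3, 0.2, 0.3])) delta mm [-0.3   5.36] dyaw 0.39
```

Call:
{"method": "move_arm", "body": {"increments": [[[0,3,-4],0.005],[[0,1,-4],0],[[0,0,-3],0],[[0,0,0],0],[[0,0,0],0],[[0,0,0],0],[[0,0,0],0],[[0,0,0],0]]}}

```text
clock: 12.6
tool_pos: [0.5233, -0.0859, 0.0215]
orientation: [179.9, 1.2, -5.9]
force: [-0.1, 0.1, -3.9]
opening: 0.0331
```

```bash
python3 -c "
from v import *
view('c16',(230,160,400,310))"
```

```text
[ 0.5233 -0.0859  0.0215] [179.87   1.18  -5.94] [-0.1  0.1 -3.9] 0.0331
```

View pics/c16.png

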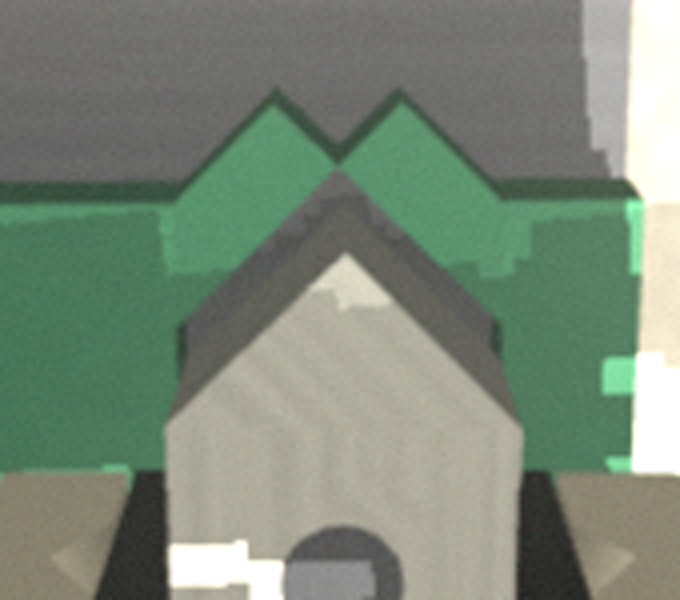

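```bash
python3 - <<'E'
from pk import *
s=ctrl.snapshot("wrist"); o=ctrl.get_obs(); print(o["tool_pos"])
delta(s,(314.3,201.7),(275.3,241),(354.5,241),o["tool_pos"][2]+.0039)
E
```

```text
[ 0.52332567 -0.08588938  0.02146058]
pocket (array([ 0.51840829, -0.08584866]), np.float64(-5.7898517537303364), array([0.3, 0.6, 0.4])) insert (array([ 0.51909263, -0.08628645]), np.float64(-6.10832169302936), array([0.3, 0.2, 0.3])) delta mm [-0.68  0.44] dyaw 0.32
```

Call:
{"method": "move_arm", "body": {"increments": [[[-0.7,0.5,-2],0.005],[[0,0,-3],0],[[0,0,-3],0],[[0,0,-3],0],[[0,0,-2],0],[[0,0,-2],0],[[0,0,-1],0],[[0,0,0],0]]}}

```text
clock: 13.5
tool_pos: [0.5223, -0.0854, 0.0045]
orientation: [179.9, 1.2, -5.6]
force: [-0.9, 0.2, 1.8]
opening: 0.0336
```

Call:
{"method": "move_arm", "body": {"increments": [[[0,0,-1],0],[[0,0,0],0],[[0,0,0],0],[[0,0,0],0],[[0,0,0],0],[[0,0,0],0],[[0,0,0],0],[[0,0,0],0]]}}

```text
clock: 14.3
tool_pos: [0.5224, -0.0854, 0.0046]
orientation: [179.9, 1.2, -5.6]
force: [-1.2, 0.6, 0.8]
opening: 0.0331
```

Call:
{"method": "move_arm", "body": {"increments": [[[0,0,0],0],[[0,0,0],0],[[0,0,0],0],[[0,0,0],0],[[0,0,10],0],[[0,0,20],0],[[0,0,30],0],[[0,0,30],0]], "jaw": 0.1}}

```text
clock: 15.1
tool_pos: [0.5207, -0.0859, 0.0956]
orientation: [179.7, 1.5, -5.6]
force: [0.3, 1.0, -0.1]
opening: 0.048
```

```bash
python3 -c "
from v import *
view('w17',(0,0,640,480),1,1.2)"
```

```text
[ 0.5207 -0.0859  0.0956] [179.74   1.49  -5.59] [ 0.3  1.  -0.1] 0.048
```

View pics/w17.png

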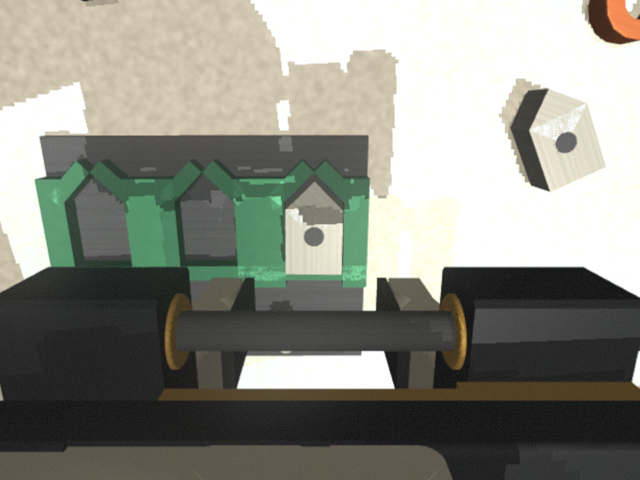

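Call:
{"method": "move_arm", "body": {"increments": [[[5,-20,0],0.07],[[5,-20,0],0.07],[[5,-20,0],0.07],[[5,-20,0],0.07],[[5,-20,0],0.07],[[5,-20,0],0.07],[[5,-20,0],0.05],[[2,-8,0],0]], "jaw": 0.3}}

```text
clock: 15.95
tool_pos: [0.5655, -0.2384, 0.1111]
orientation: [179.7, 0.3, 22.7]
force: [-0.7, 0.4, -0.0]
opening: 0.057
```

```bash
python3 -c "
from v import *
view('w18',(0,0,640,480),1,1.2)"
```

```text
[ 0.5655 -0.2384  0.1111] [179.69   0.28  22.74] [-0.7  0.4 -0. ] 0.057
```

View pics/w18.png

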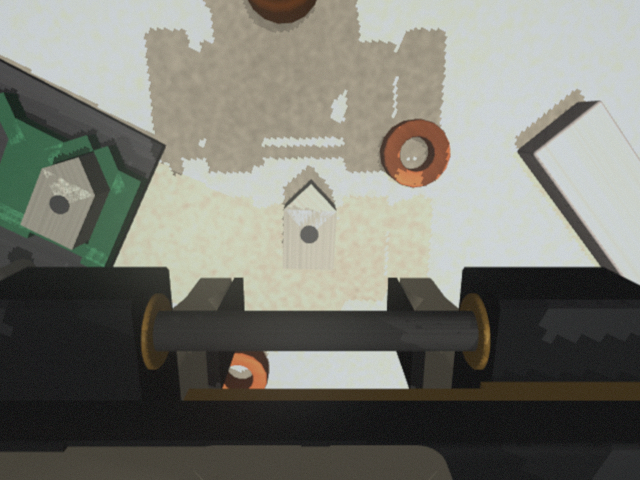

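```bash
python3 - <<'E'
from h import *
s=ctrl.snapshot("wrist"); o=ctrl.get_obs(); print(o["tool_pos"],o["orientation"])
print(ray(s,309.5,234.5,.028), fit([ray(s,*p,.028) for p in((311.5,183),(285,208),(336,208))],[0,1,2]))
E
```

```text
[ 0.56524333 -0.23776793  0.11082682] [179.70603061   0.28880909  22.58120506]
[ 0.56130007 -0.23739333  0.028     ] (array([ 0.55904386, -0.23902906]), np.float64(21.965580825766992), array([0.69516864, 0.51251281, 0.94344492]))
```

Call:
{"method": "move_arm", "body": {"increments": [[[-2,0,-15],-0.01],[[0,0,-20],0],[[0,0,-20],0],[[0,0,-20],0],[[0,0,-15],0],[[0,0,-8],0],[[0,0,-4],0],[[0,0,0],0]]}}

```text
clock: 16.85
tool_pos: [0.5633, -0.2321, 0.0091]
orientation: [179.6, 0.0, 21.7]
force: [0.2, -1.2, 0.7]
opening: 0.0568
```

Call:
{"method": "move_arm", "body": {"increments": [[[0,-3,-5],0.005],[[0,-2,-4],0],[[0,0,-3],0],[[0,0,-1],0],[[0,0,0],0],[[0,0,0],0],[[0,0,0],0],[[0,0,0],0]]}}

```text
clock: 17.65
tool_pos: [0.5652, -0.2378, -0.0023]
orientation: [179.5, -0.2, 21.9]
force: [-0.3, 0.4, 0.3]
opening: 0.057
```

Call:
{"method": "move_arm", "body": {"increments": [[[-2,0,-1],0],[[0,0,-1],0],[[0,0,0],0],[[0,0,0],0],[[0,0,0],0],[[0,0,0],0],[[0,0,0],0],[[0,0,0],0]]}}

```text
clock: 18.45
tool_pos: [0.5631, -0.2378, -0.0042]
orientation: [179.5, -0.2, 21.9]
force: [0.1, 0.2, -0.6]
opening: 0.0571
```

Call:
{"method": "move_arm", "body": {"increments": [[[0,0,0],0],[[0,0,0],0],[[0,0,0],0],[[0,0,0],0],[[0,0,0],0],[[0,0,0],0],[[0,0,0],0],[[0,0,0],0]], "jaw": -1}}

```text
clock: 19.25
tool_pos: [0.5628, -0.2376, -0.0043]
orientation: [179.5, -0.2, 21.9]
force: [-0.5, 0.7, -0.2]
opening: 0.0337
```

Call:
{"method": "move_arm", "body": {"increments": [[[0,0,8],0],[[0,0,15],0],[[0,0,20],0],[[0,0,20],0],[[0,0,20],0],[[0,0,15],0],[[0,0,8],0],[[0,0,0],0]]}}

```text
clock: 20.05
tool_pos: [0.559, -0.237, 0.1051]
orientation: [179.7, 0.1, 21.9]
force: [-0.5, 0.1, -4.0]
opening: 0.0337
```

Call:
{"method": "move_arm", "body": {"increments": [[[-3,36,0],-0.08],[[-3,38,0],-0.08],[[-3,38,0],-0.08],[[-3,38,0],-0.08],[[-3,38,0],-0.08],[[-3,38,0],-0.07],[[-2,36,-5],0],[[0,15,-10],0]]}}

```text
clock: 20.85
tool_pos: [0.5334, 0.0471, 0.084]
orientation: [179.8, 0.5, -6.6]
force: [1.0, -0.3, -3.4]
opening: 0.0333
```

```bash
python3 -c "
from v import *
view('w19',(0,0,640,480),1,1.2)"
```

```text
[0.5334 0.0471 0.084 ] [179.77   0.51  -6.64] [ 1.  -0.3 -3.4] 0.0333
```

View pics/w19.png

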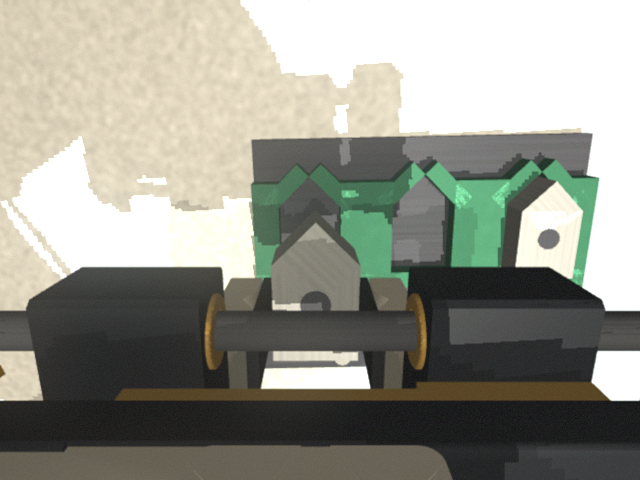

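Call:
{"method": "move_arm", "body": {"increments": [[[2,2,-10],0.012],[[2,2,-12],0],[[0,1,-12],0],[[0,0,-8],0],[[0,0,-5],0],[[0,0,0],0],[[0,0,0],0],[[0,0,0],0]]}}

```text
clock: 21.7
tool_pos: [0.5347, 0.0501, 0.0277]
orientation: [179.6, 1.0, -6.0]
force: [-0.6, -0.4, -2.9]
opening: 0.033
```

```bash
python3 -c "
from v import *
view('c20',(230,140,400,290))"
```

```text
[0.5347 0.0501 0.0277] [179.55   0.96  -6.02] [-0.6 -0.4 -2.9] 0.033
```

View pics/c20.png

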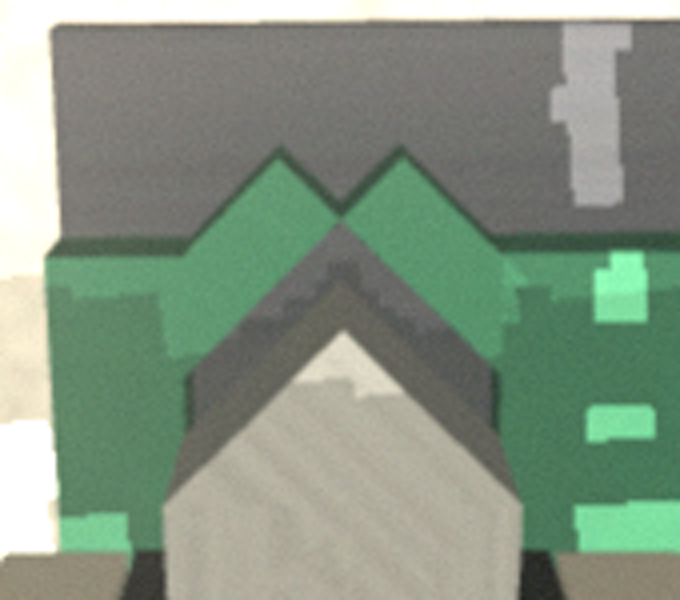

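```bash
python3 - <<'E'
from pk import *
s=ctrl.snapshot("wrist"); o=ctrl.get_obs(); print(o["tool_pos"])
delta(s,(315,195.2),(277,233.5),(353.8,233),o["tool_pos"][2]+.0043,((315.8,222.8),(271,266.4),(360.2,265.6)))
E
```

```text
[0.53488218 0.05030635 0.02794415]
pocket (array([0.53165791, 0.04965827]), np.float64(-5.6808815921902776), array([0.3, 0.6, 0.5])) insert (array([0.53079628, 0.05002018]), np.float64(-5.799010299641692), array([0.1, 0.1, 0.2])) delta mm [ 0.86 -0.36] dyaw 0.12
```

Call:
{"method": "move_arm", "body": {"increments": [[[0.9,-0.4,-3],0],[[0,0,-3],0],[[0,0,-3],0],[[0,0,-2],0],[[0,0,-1],0],[[0,0,0],0],[[0,0,0],0],[[0,0,0],0]]}}

```text
clock: 22.6
tool_pos: [0.5364, 0.0503, 0.0157]
orientation: [179.6, 0.8, -6.0]
force: [0.1, 0.2, -3.2]
opening: 0.0332
```

```bash
python3 -c "
from v import *
view('c21',(230,160,400,310))"
```

```text
[0.5364 0.0503 0.0157] [179.62   0.85  -5.98] [ 0.1  0.2 -3.2] 0.0332
```

View pics/c21.png

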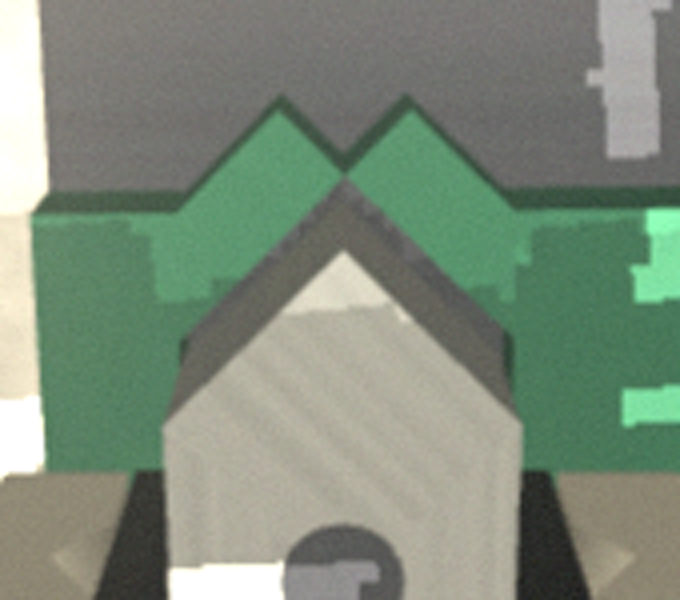

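Well centred and starting to enter. I'll lower it to the floor.

Call:
{"method": "move_arm", "body": {"increments": [[[0,0,-3],0],[[0,0,-3],0],[[0,0,-3],0],[[0,0,-2],0],[[0,0,-1],0],[[0,0,-1],0],[[0,0,0],0],[[0,0,0],0]]}}

```text
clock: 23.45
tool_pos: [0.5368, 0.0506, 0.0043]
orientation: [179.6, 0.8, -5.9]
force: [-0.9, -0.7, -3.5]
opening: 0.0334
```

Call:
{"method": "move_arm", "body": {"increments": [[[0,0,-1],0],[[0,0,-1],0],[[0,0,0],0],[[0,0,0],0],[[0,0,0],0],[[0,0,0],0],[[0,0,0],0],[[0,0,0],0]]}}

```text
clock: 24.25
tool_pos: [0.5366, 0.0506, 0.0038]
orientation: [179.6, 0.8, -5.9]
force: [-2.3, -0.6, 1.0]
opening: 0.0332
```

Call:
{"method": "move_arm", "body": {"increments": [[[0,0,0],0],[[0,0,0],0],[[0,0,0],0],[[0,0,0],0],[[0,0,10],0],[[0,0,20],0],[[0,0,30],0],[[0,0,30],0]], "jaw": 0.1}}

```text
clock: 25.05
tool_pos: [0.5345, 0.0495, 0.0941]
orientation: [179.4, 1.1, -5.9]
force: [1.1, 0.5, 1.4]
opening: 0.0484
```

```bash
python3 -c "
from v import *
view('w22',(0,0,640,480),1,1.2)"
```

```text
[0.5345 0.0495 0.0941] [179.38   1.14  -5.88] [1.1 0.5 1.4] 0.0484
```

View pics/w22.png

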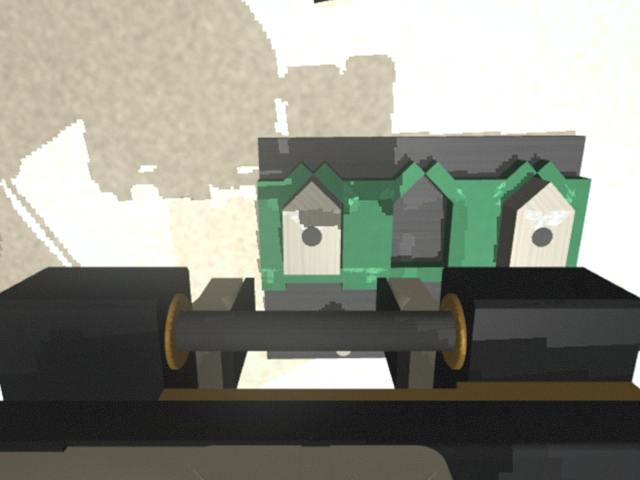

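Call:
{"method": "move_arm", "body": {"increments": [[[-11,-36,0],0],[[-11,-36,0],0],[[-11,-36,0],0],[[-11,-36,0],0],[[-11,-36,0],0],[[-11,-36,0],0],[[-11,-36,0],0],[[-9,-27,0],0]], "jaw": 0.45}}

```text
clock: 25.9
tool_pos: [0.453, -0.2342, 0.1092]
orientation: [179.7, -0.2, -5.3]
force: [-0.4, -1.5, -0.6]
opening: 0.0639
```

```bash
cat > ring.py <<'E'
from v import *
s=view('wr',(0,0,640,480),1,1.2)
h=hsv(s); m=((h[...,0]<14)&(h[...,1]>110)&(h[...,2]>40)).astype(np.uint8); m[265:]=0 if True else m[265:]
cs,_=cv2.findContours(m,cv2.RETR_CCOMP,cv2.CHAIN_APPROX_NONE)
for c in cs:
    if len(c)>30:
        (x,y),ax,an=cv2.fitEllipse(c); print("ell",round(x,1),round(y,1),np.round(ax,1),"top z.018:",ray(s,x,y,.018).round(4))
E
python3 ring.py
```

```text
[ 0.453  -0.2342  0.1092] [179.74  -0.18  -5.31] [-0.4 -1.5 -0.6] 0.0639
ell 311.2 246.3 [45.8 60.8] top z.018: [ 0.4402 -0.2314  0.018 ]
```

View pics/wr.png

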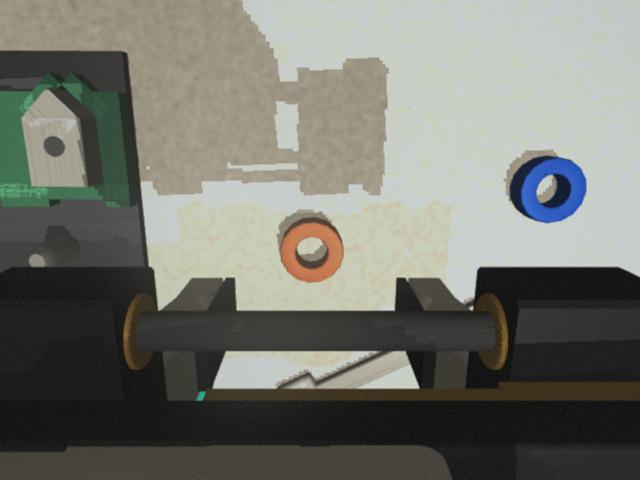

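```bash
sed -i 's/^.*m\[265:\].*$/h=hsv(s); m=((h[...,0]<14)\&(h[...,1]>110)\&(h[...,2]>40)).astype(np.uint8); m[300:]=0/' ring.py; python3 ring.py
```

```text
[ 0.4518 -0.2364  0.1092] [ 1.7972e+02 -1.4000e-01 -5.3500e+00] [-1.2 -3.4  0.1] 0.0636
ell 308.0 250.0 [59.7 61.9] top z.018: [ 0.4366 -0.2312  0.018 ]
ell 307.9 250.2 [31.5 32.8] top z.018: [ 0.4365 -0.2311  0.018 ]
```

Call:
{"method": "move_arm", "body": {"increments": [[[-7,3,-10],0],[[-7,2,-20],0],[[0,0,-20],0],[[0,0,-20],0],[[0,0,-15],0],[[0,0,-8],0],[[0,0,-2],0],[[0,0,0],0]]}}

```text
clock: 26.8
tool_pos: [0.4363, -0.2251, 0.0108]
orientation: [179.8, -0.3, -5.3]
force: [-0.6, 0.5, -0.6]
opening: 0.0638
```

```bash
python3 ring.py
```

```text
[ 0.4363 -0.2251  0.0108] [179.77  -0.33  -5.3 ] [-0.6  0.5 -0.6] 0.0638
ell 327.2 267.3 [77.1 98.4] top z.018: [ 0.4418 -0.2315  0.018 ]
ell 326.4 272.9 [35.4 46.1] top z.018: [ 0.4392 -0.231   0.018 ]
```

View pics/wr.png

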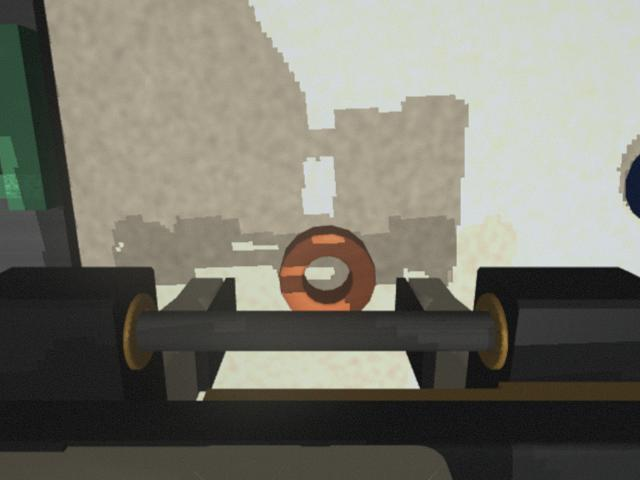

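Call:
{"method": "move_arm", "body": {"increments": [[[1,-4,-6],0],[[0,-2,-6],0],[[0,0,-5],0],[[0,0,-3],0],[[0,0,-1],0],[[0,0,0],0],[[0,0,0],0],[[0,0,0],0]]}}

```text
clock: 27.65
tool_pos: [0.4391, -0.2321, -0.0101]
orientation: [179.8, -0.6, -5.3]
force: [-0.7, 0.3, -0.3]
opening: 0.0635
```

Call:
{"method": "move_arm", "body": {"increments": [[[-1,1,-1],0],[[0,0,-1],0],[[0,0,0],0],[[0,0,0],0],[[0,0,0],0],[[0,0,0],0],[[0,0,0],0],[[0,0,0],0]], "jaw": -1}}

```text
clock: 28.45
tool_pos: [0.4383, -0.231, -0.0118]
orientation: [179.8, -0.6, -5.3]
force: [0.1, 0.6, -0.9]
opening: 0.0416
```

Call:
{"method": "move_arm", "body": {"increments": [[[0,0,8],0],[[0,0,15],0],[[0,0,20],0],[[0,0,20],0],[[0,0,20],0],[[0,0,15],0],[[0,0,8],0],[[0,0,0],0]]}}

```text
clock: 29.25
tool_pos: [0.436, -0.2306, 0.1005]
orientation: [179.8, -0.5, -5.3]
force: [-0.5, -0.2, -1.0]
opening: 0.0415
```

```bash
python3 ring.py
```

```text
[ 0.436  -0.2306  0.1005] [179.79  -0.48  -5.34] [-0.5 -0.2 -1. ] 0.0415
ell 315.5 280.9 [ 52.3 103.1] top z.018: [ 0.4021 -0.2286  0.018 ]
```

View pics/wr.png

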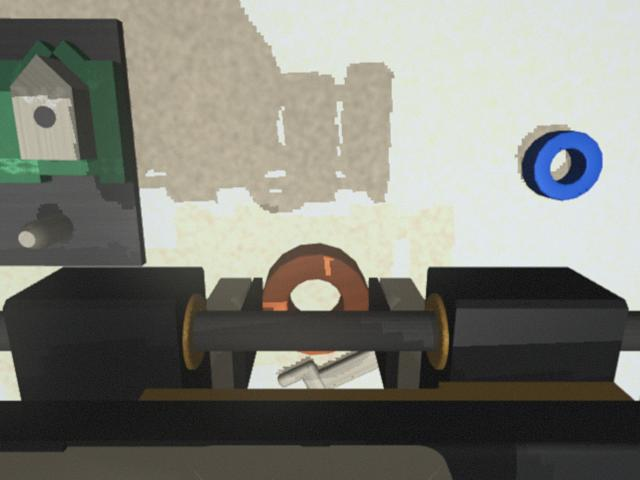

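```bash
python3 - <<'E'
from v import *
s=view('c23',(240,230,400,370),4,1.4); o=ctrl.get_obs(); z=o["tool_pos"][2]+.0298
print(ray(s,316,298,z)-o["tool_pos"], [ray(s,*p,z)-ray(s,316,298,z) for p in((262,298),(370,298),(316,244))])
E
```

```text
[ 0.4357 -0.2305  0.0998] [179.79  -0.44  -5.35] [ 0.5  0.4 -1.9] 0.0415
[ 0.00112739 -0.00090626  0.0298    ] [array([0.00203513, 0.02121383, 0.        ]), array([-0.00203769, -0.02124045,  0.        ]), array([ 0.02204492, -0.00206086,  0.        ])]
```

View pics/c23.png

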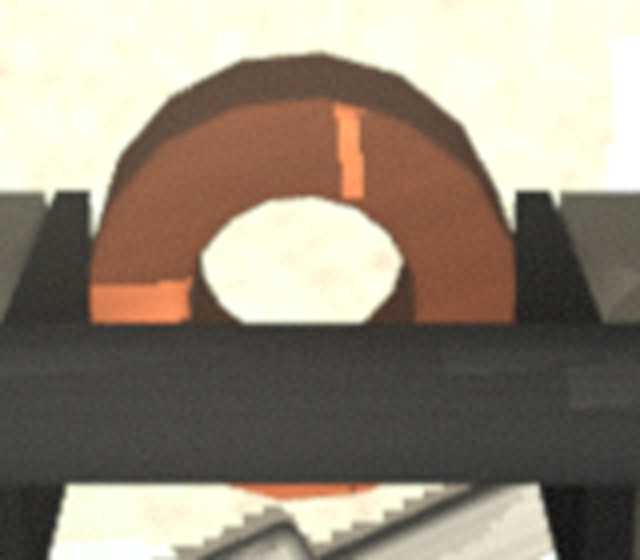

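Call:
{"method": "move_arm", "body": {"increments": [[[3,26,0],0],[[3,28,0],0],[[3,28,0],0],[[3,28,0],0],[[3,28,0],0],[[2,22,-5],0],[[0,6,-5],0],[[0,0,0],0]]}}

```text
clock: 30.15
tool_pos: [0.4466, -0.0594, 0.0807]
orientation: [179.7, 0.4, -5.5]
force: [-0.2, 0.3, -0.7]
opening: 0.0414
```

```bash
python3 -c "
from v import *
view('c24',(160,160,480,400),2.5,1.4)"
```

```text
[ 0.4466 -0.0594  0.0807] [179.65   0.45  -5.55] [-0.2  0.3 -0.7] 0.0414
```

View pics/c24.png

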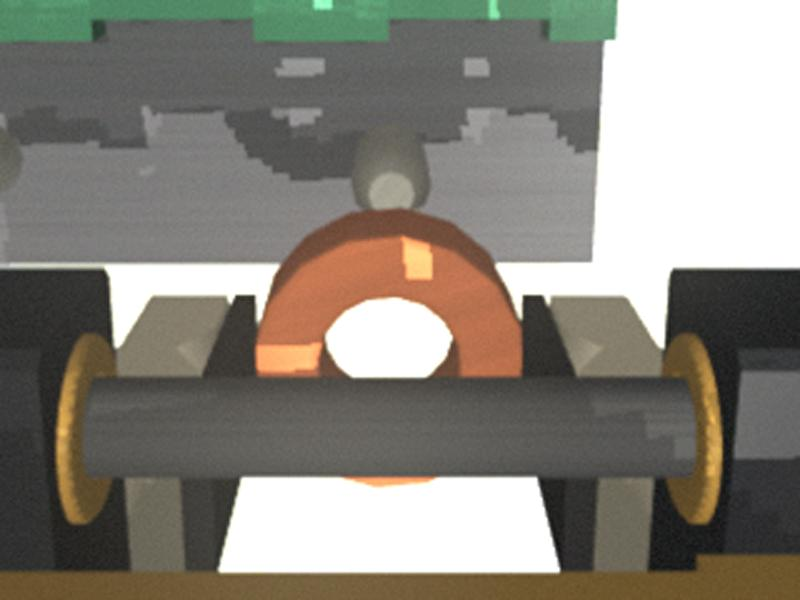

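```bash
python3 -c "
from h import *
s=ctrl.snapshot('wrist'); o=ctrl.get_obs(); print(o['tool_pos'], ray(s,316.4,236.8,.042))
print('ring',ray(s,(389/2.5)+160,303,o['tool_pos'][2]+.0298))"
```

```text
[ 0.4470664  -0.06018211  0.08138038] [ 0.45389365 -0.0620127   0.042     ]
ring [ 0.44627038 -0.06026884  0.11118038]
```

Call:
{"method": "move_arm", "body": {"increments": [[[4,-1,0],0],[[3,-1,-5],0],[[0,0,-10],0],[[0,0,-8],0],[[0,0,-4],0],[[0,0,0],0],[[0,0,0],0],[[0,0,0],0]]}}

```text
clock: 31.05
tool_pos: [0.4539, -0.0655, 0.0513]
orientation: [179.6, 0.5, -5.9]
force: [0.8, 1.0, -1.6]
opening: 0.0416
```

```bash
python3 -c "
from v import *
view('c24',(160,160,480,400),2.5,1.4)"
```

```text
[ 0.4539 -0.0655  0.0513] [179.61   0.49  -5.87] [ 0.8  1.  -1.6] 0.0416
```

View pics/c24.png

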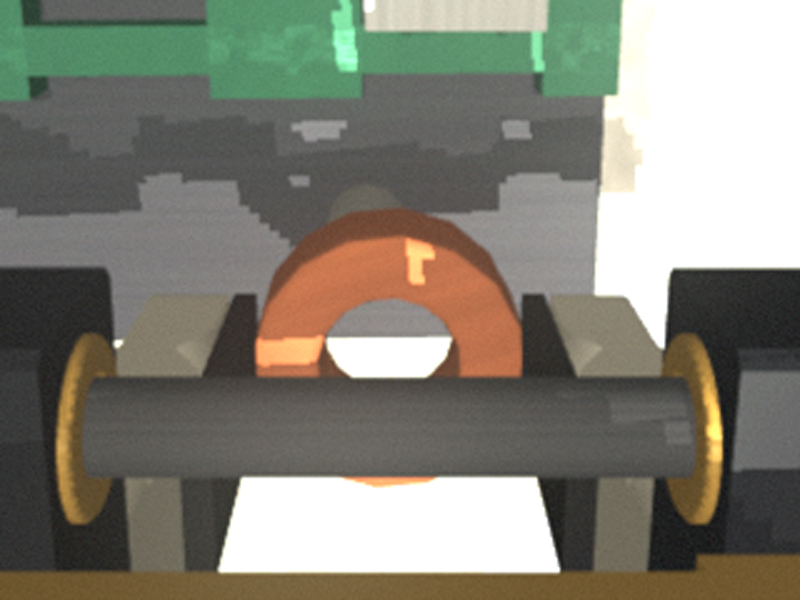

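Call:
{"method": "move_arm", "body": {"increments": [[[1,3,0],0],[[0,0.5,0],0],[[0,0,0],0],[[0,0,-3],0],[[0,0,-4],0],[[0,0,-2],0],[[0,0,0],0],[[0,0,0],0]]}}

```text
clock: 31.9
tool_pos: [0.4556, -0.0613, 0.0423]
orientation: [179.6, 0.4, -5.8]
force: [-0.3, -0.2, -1.2]
opening: 0.0418
```

Call:
{"method": "move_arm", "body": {"increments": [[[-0.7,-0.5,-4],0],[[0,0,-5],0],[[0,0,-5],0],[[0,0,-5],0],[[0,0,-3],0],[[0,0,-1],0],[[0,0,0],0],[[0,0,0],0]]}}

```text
clock: 32.7
tool_pos: [0.4546, -0.062, 0.0168]
orientation: [179.6, 0.4, -5.8]
force: [0.2, -0.3, -0.6]
opening: 0.0418
```

```bash
python3 -c "
from v import *
view('c25',(160,160,480,400),2.5,1.4)"
```

```text
[ 0.4546 -0.062   0.0168] [179.63   0.44  -5.84] [ 0.2 -0.3 -0.6] 0.0418
```

View pics/c25.png

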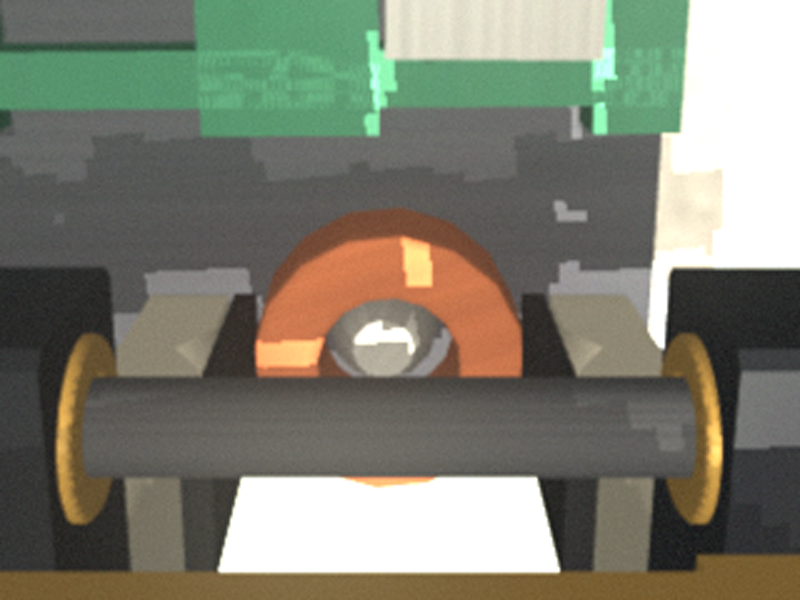

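Post is inside the hole with no load on the wrist. Lowering.

Call:
{"method": "move_arm", "body": {"increments": [[[0,0,-4],0],[[0,0,-4],0],[[0,0,-4],0],[[0,0,-4],0],[[0,0,-2],0],[[0,0,-1],0],[[0,0,0],0],[[0,0,0],0]]}}

```text
clock: 33.55
tool_pos: [0.4548, -0.0618, -0.0036]
orientation: [179.6, 0.4, -5.8]
force: [-0.8, 0.8, -0.6]
opening: 0.0414
```

Now release by opening to 60 mm, then rise.

Call:
{"method": "move_arm", "body": {"increments": [[[0,0,-0.5],0],[[0,0,0],0],[[0,0,0],0],[[0,0,0],0],[[0,0,0],0],[[0,0,10],0],[[0,0,20],0],[[0,0,30],0]], "jaw": 0.4}}

```text
clock: 34.35
tool_pos: [0.4525, -0.0625, 0.056]
orientation: [179.5, 0.7, -5.8]
force: [1.2, -0.6, 0.1]
opening: 0.0613
```

Call:
{"method": "move_arm", "body": {"increments": [[[20,-25,25],0],[[25,-28,10],0],[[25,-28,0],0],[[25,-28,0],0],[[25,-28,0],0],[[25,-28,0],0],[[20,-28,0],0],[[10,-18,0],0]]}}

```text
clock: 35.15
tool_pos: [0.636, -0.2808, 0.1063]
orientation: [179.6, -0.1, -5.4]
force: [-0.5, 1.3, 0.2]
opening: 0.0613
```

```bash
python3 ring.py; python3 -c "
from v import *
view('c26',(220,180,420,330),4,1.2,'scene')"
```

```text
[ 0.636  -0.2808  0.1063] [ 1.7959e+02 -1.2000e-01 -5.4400e+00] [-0.5  1.3  0.2] 0.0613
ell 284.3 192.7 [64.6 65.2] top z.018: [ 0.6617 -0.2644  0.018 ]
ell 305.6 211.8 [ 6.7 13.7] top z.018: [ 0.6477 -0.2769  0.018 ]
ell 284.4 193.1 [33.8 34.6] top z.018: [ 0.6614 -0.2645  0.018 ]
ell 107.1 153.1 [70.6 87.3] top z.018: [ 0.6973 -0.1562  0.018 ]
[ 0.6367 -0.2829  0.1061] [ 1.7954e+02 -1.3000e-01 -5.4700e+00] [ 4.1 -2.2  1.3] 0.0615
```

View pics/wr.png

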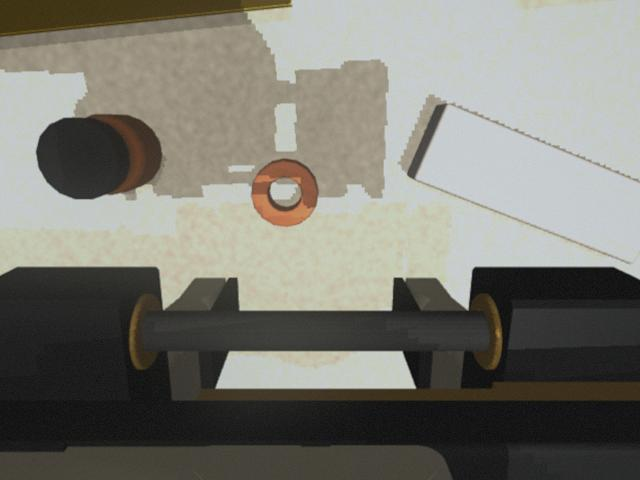

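View pics/c26.png

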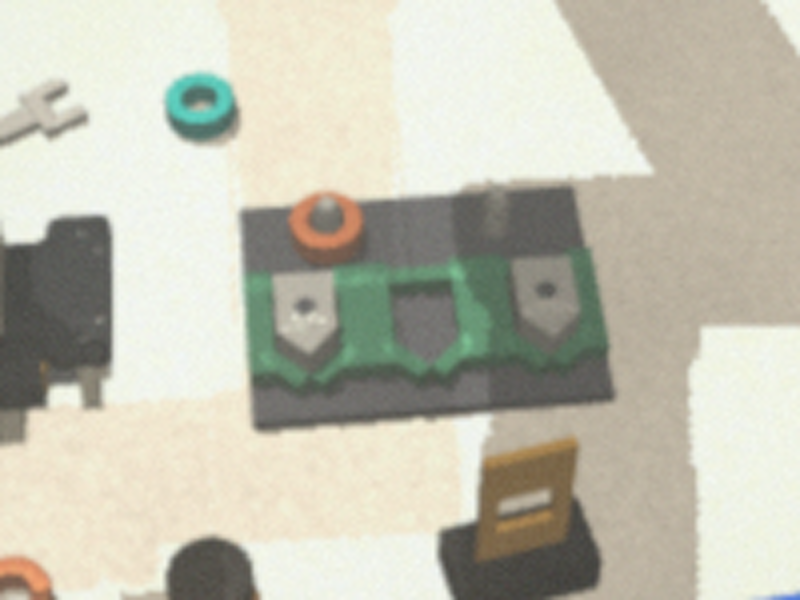

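```bash
python3 -c "
from h import *
s=ctrl.snapshot('wrist'); print(ctrl.get_obs()['tool_pos'])
for n,p,z in(('bar1',(447,104),.025),('bar2',(415,178),.025),('barL',(403,165),0),('box',(290,2),.04),('box',(0,35),0),('ring',(284.5,193),.018)): print(n,ray(s,*p,z).round(3))
s=ctrl.snapshot('scene')
print([ray(s,*p,.06).round(3) for p in((215,372),(326,354))])
print('bar',[ray(s,*p,.025).round(3) for p in((110,317),(181,336),(176,350))])
"
```

```text
[ 0.63469991 -0.27976397  0.10574074]
bar1 [ 0.706 -0.369  0.025]
bar2 [ 0.664 -0.348  0.025]
barL [ 0.669 -0.346  0.   ]
box [ 0.766 -0.281  0.04 ]
box [ 0.775 -0.098  0.   ]
ring [ 0.661 -0.265  0.018]
[array([ 0.777, -0.279,  0.06 ]), array([ 0.781, -0.07 ,  0.06 ])]
bar [array([ 0.597, -0.489,  0.025]), array([ 0.67 , -0.346,  0.025]), array([ 0.699, -0.356,  0.025])]
```

Call:
{"method": "move_arm", "body": {"increments": [[[5,3,0],0.14],[[5,3,0],0.14],[[5,3,0],0.14],[[5,3,0],0.14],[[4,2,0],0.14],[[2,1,0],0.14],[[0,0,0],0.04],[[0,0,0],0]]}}

```text
clock: 36.15
tool_pos: [0.6568, -0.2542, 0.1117]
orientation: [179.6, -0.1, 47.5]
force: [-0.7, 0.3, -0.1]
opening: 0.0615
```

```bash
python3 ring.py
```

```text
[ 0.6568 -0.2542  0.1117] [ 1.7965e+02 -1.3000e-01  4.7450e+01] [-0.7  0.3 -0.1] 0.0615
ell 328.7 231.9 [60.3 62.2] top z.018: [ 0.6613 -0.2634  0.018 ]
ell 328.4 231.7 [31.  33.1] top z.018: [ 0.6612 -0.2632  0.018 ]
ell 233.6 48.7 [ 97.1 152.1] top z.018: [ 0.6958 -0.1391  0.018 ]
```

View pics/wr.png

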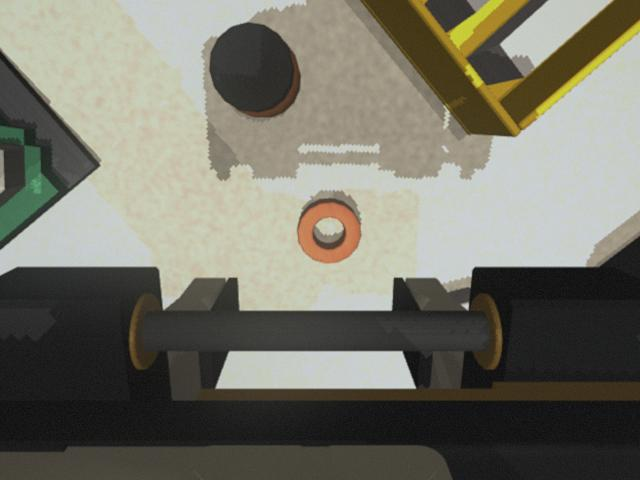

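Call:
{"method": "move_arm", "body": {"increments": [[[3,-5,-10],0],[[2,-5,-20],0],[[0,-1,-20],0],[[0,0,-20],0],[[0,0,-15],0],[[0,0,-8],0],[[0,0,-2],0],[[0,0,0],0]]}}

```text
clock: 37.0
tool_pos: [0.6611, -0.2652, 0.012]
orientation: [179.6, -0.2, 46.9]
force: [0.3, 0.3, 0.8]
opening: 0.0615
```

```bash
python3 ring.py
```

```text
[ 0.6611 -0.2652  0.012 ] [179.61  -0.18  46.92] [0.3 0.3 0.8] 0.0615
ell 313.4 265.5 [80.  98.4] top z.018: [ 0.6646 -0.2599  0.018 ]
ell 313.4 270.2 [35.3 46. ] top z.018: [ 0.6631 -0.2615  0.018 ]
ell 197.7 38.2 [116.4 129.1] top z.018: [ 0.6955 -0.1614  0.018 ]
```

Call:
{"method": "move_arm", "body": {"increments": [[[0,1,-6],0],[[0,1,-6],0],[[0,0,-5],0],[[0,0,-4],0],[[0,0,-1],0],[[0,0,0],0],[[0,0,0],0],[[0,0,0],0]]}}

```text
clock: 37.85
tool_pos: [0.663, -0.2633, -0.0089]
orientation: [179.4, -0.3, 46.9]
force: [0.4, -0.3, 0.6]
opening: 0.0616
```

Call:
{"method": "move_arm", "body": {"increments": [[[0,0,-1],0],[[0,0,0],0],[[0,0,0],0],[[0,0,0],0],[[0,0,0],0],[[0,0,0],0],[[0,0,0],0],[[0,0,0],0]], "jaw": -1}}

```text
clock: 38.65
tool_pos: [0.6636, -0.2634, -0.0076]
orientation: [179.3, -0.4, 47.0]
force: [0.3, -0.4, 0.2]
opening: 0.0032
```

Call:
{"method": "move_arm", "body": {"increments": [[[0,0,8],0],[[0,0,15],0],[[0,0,20],0],[[0,0,20],0],[[0,0,20],0],[[0,0,15],0],[[0,0,8],0],[[0,0,0],0]]}}

```text
clock: 39.45
tool_pos: [0.664, -0.264, 0.1098]
orientation: [179.1, -0.4, 47.0]
force: [-0.2, -0.4, -0.9]
opening: -0.0003
```

```bash
python3 ring.py
```

```text
[ 0.664  -0.264   0.1098] [179.09  -0.44  46.98] [-0.2 -0.4 -0.9] -0.0003
ell 312.3 229.9 [61.2 62.6] top z.018: [ 0.6625 -0.2647  0.018 ]
ell 312.2 229.4 [30.5 33.7] top z.018: [ 0.6627 -0.2643  0.018 ]
ell 210.4 50.8 [ 93.1 146.7] top z.018: [ 0.6939 -0.1413  0.018 ]
```

View pics/wr.png

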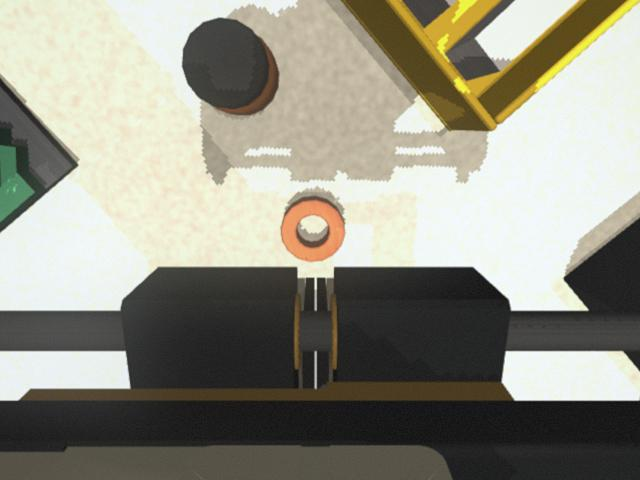

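Call:
{"method": "move_arm", "body": {"increments": [[[-1,0,-10],0],[[0,0,-20],0],[[0,0,-20],0],[[0,0,-20],0],[[0,0,-20],0],[[0,0,-15],0],[[0,0,-5],0],[[0,0,0],0]], "jaw": 0.4}}

```text
clock: 40.3
tool_pos: [0.6617, -0.2657, -0.0106]
orientation: [179.1, -0.3, 47.1]
force: [0.1, 0.0, 2.6]
opening: 0.0579
```

Call:
{"method": "move_arm", "body": {"increments": [[[0,0,-4],0],[[0,0,-4],0],[[0,0,-3],0],[[0,0,-2],0],[[0,0,-1],0],[[0,0,0],0],[[0,0,0],0],[[0,0,0],0]]}}

```text
clock: 41.1
tool_pos: [0.6631, -0.2674, -0.0256]
orientation: [178.8, -0.2, 47.2]
force: [0.4, -1.9, 5.0]
opening: 0.0614
```

Call:
{"method": "move_arm", "body": {"increments": [[[0,2,4],0],[[0,1,2],0],[[0,0,0],0],[[0,0,0],0],[[0,0,0],0],[[0,0,0],0],[[0,0,0],0],[[0,0,0],0]]}}

```text
clock: 41.9
tool_pos: [0.6608, -0.2632, -0.022]
orientation: [179.1, -0.1, 47.2]
force: [0.3, -1.0, 0.4]
opening: 0.0613
```

Call:
{"method": "move_arm", "body": {"increments": [[[0,0,0],0],[[0,0,0],0],[[0,0,0],0],[[0,0,0],0],[[0,0,0],0],[[0,0,0],0],[[0,0,0],0],[[0,0,0],0]], "jaw": -1}}

```text
clock: 42.7
tool_pos: [0.661, -0.2634, -0.0218]
orientation: [179.1, -0.1, 47.2]
force: [1.3, -0.6, 1.0]
opening: 0.018
```

```bash
python3 ring.py
```

```text
[ 0.661  -0.2634 -0.0218] [ 1.7909e+02 -9.0000e-02  4.7160e+01] [ 1.3 -0.6  1. ] 0.018
ell 314.7 271.5 [63.  67.9] top z.018: [ 0.6709 -0.2512  0.018 ]
ell 198.5 51.2 [ 90.9 133.4] top z.018: [ 0.6942 -0.1721  0.018 ]
```

View pics/wr.png

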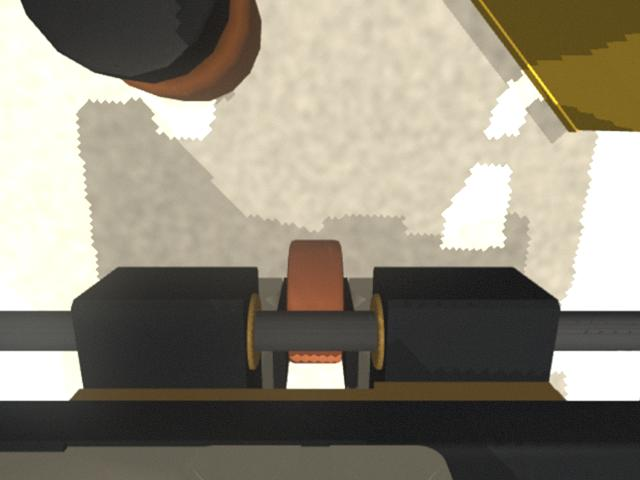

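Call:
{"method": "move_arm", "body": {"increments": [[[0,0,0],0],[[0,0,0],0],[[0,0,0],0],[[0,0,0],0],[[0,0,0],0],[[0,0,0],0],[[0,0,0],0],[[0,0,0],0]], "jaw": -0.2}}

```text
clock: 43.55
tool_pos: [0.6598, -0.2629, -0.0226]
orientation: [179.2, -0.0, 47.1]
force: [-0.9, -0.5, -0.3]
opening: 0.0348
```

```bash
python3 ring.py; python3 -c "
from v import *
s=view('c27',(230,140,350,240),6,1.3,'side')
from h import *
print((proj(s,[.661,-.2634,-.0218])-[230,140])*6,(proj(s,[.661,-.2634,0.0])-[230,140])*6)"
```

```text
[ 0.6598 -0.2629 -0.0226] [ 1.7921e+02 -3.0000e-02  4.7140e+01] [-0.9 -0.5 -0.3] 0.0348
ell 319.9 270.8 [62.3 69.4] top z.018: [ 0.6714 -0.2516  0.018 ]
ell 200.7 49.4 [ 90.7 135.8] top z.018: [ 0.694 -0.172  0.018]
[ 0.6598 -0.2629 -0.0226] [ 1.7921e+02 -3.0000e-02  4.7140e+01] [-0.3 -0.5  0. ] 0.0347
[303.59324436 421.10501115] [301.08406878 383.8139589 ]
```

View pics/wr.png

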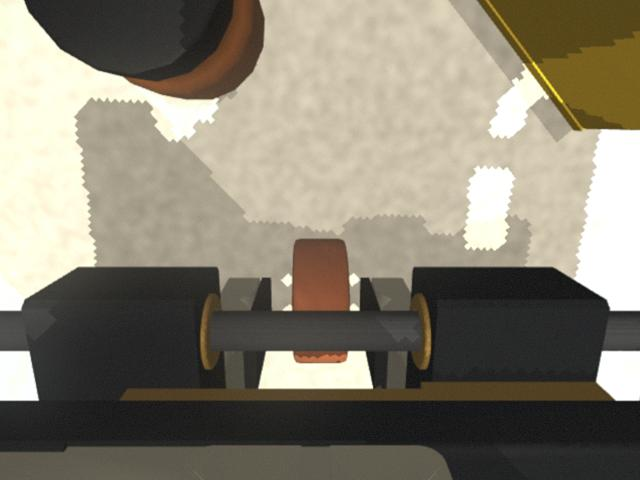

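View pics/c27.png

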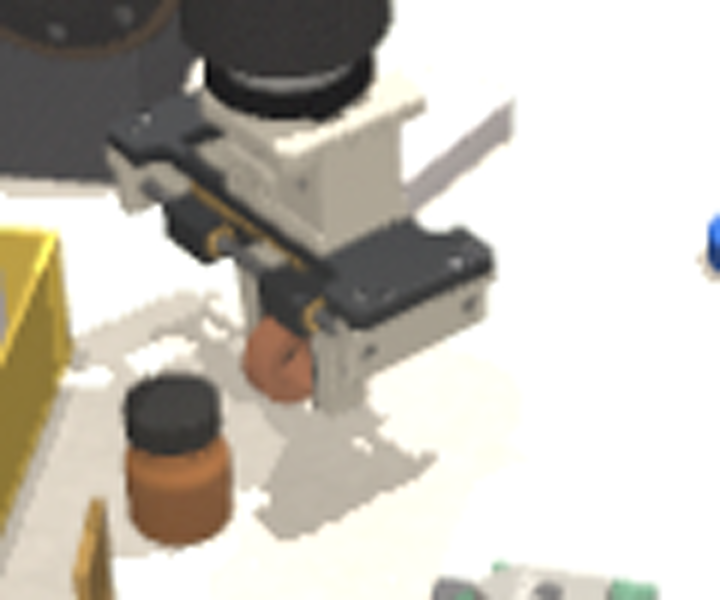

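Call:
{"method": "move_arm", "body": {"increments": [[[0,0,0],0],[[0,0,0],0],[[0,0,3],0],[[0,0,6],0],[[0,0,8],0],[[0,0,7],0],[[0,0,3],0],[[0,0,0],0]], "jaw": 1}}

```text
clock: 44.45
tool_pos: [0.6604, -0.2631, 0.008]
orientation: [179.1, -0.1, 47.2]
force: [-0.3, -0.6, -0.8]
opening: 0.0871
```

Call:
{"method": "move_arm", "body": {"increments": [[[-5,5,0],0],[[-5,5,0],0],[[-5,5,0],0],[[-5,5,0],0],[[-5,5,-1],0],[[-4,4,-1],0],[[-4,4,-1],0],[[-4,4,-1],0]]}}

```text
clock: 45.25
tool_pos: [0.6194, -0.2226, 0.003]
orientation: [179.2, -0.1, 47.2]
force: [-0.3, -0.5, 0.5]
opening: 0.0875
```

```bash
python3 ring.py
```

```text
[ 0.6194 -0.2226  0.003 ] [ 1.7919e+02 -5.0000e-02  4.7150e+01] [-0.3 -0.5  0.5] 0.0875
ell 377.0 263.1 [ 84.7 104.4] top z.018: [ 0.6453 -0.2325  0.018 ]
ell 378.1 268.6 [38.1 51.8] top z.018: [ 0.644  -0.2347  0.018 ]
ell -128.1 865.0 [ 412.3 1792.1] top z.018: [ 0.1249 -0.3219  0.018 ]
```

View pics/wr.png

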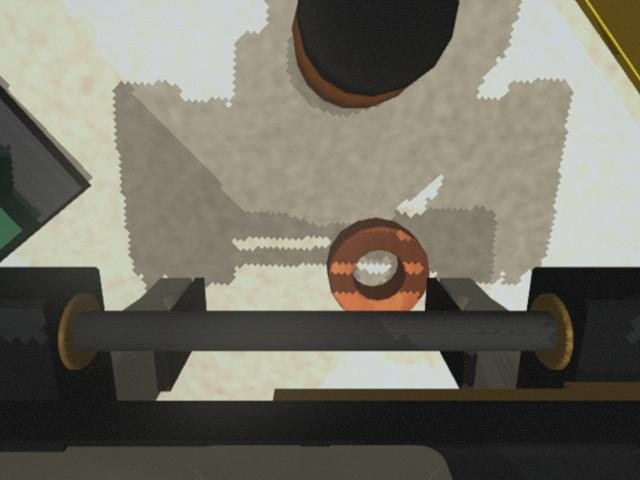

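Call:
{"method": "move_arm", "body": {"increments": [[[0,0,15],0],[[4,-3,15],0],[[8,-5,20],0],[[8,-5,20],0],[[3,-1,20],0],[[0,0,5],0],[[0,0,0],0],[[0,0,0],0]], "jaw": 0.45}}

```text
clock: 46.1
tool_pos: [0.6426, -0.2372, 0.1077]
orientation: [179.1, -0.1, 47.2]
force: [-0.0, -0.4, 0.6]
opening: 0.0633
```

```bash
python3 ring.py
```

```text
[ 0.6426 -0.2372  0.1077] [ 1.7908e+02 -9.0000e-02  4.7170e+01] [-0.  -0.4  0.6] 0.0633
ell 312.9 226.8 [62.1 63.1] top z.018: [ 0.6428 -0.2366  0.018 ]
ell 312.7 227.0 [32.4 33.6] top z.018: [ 0.6426 -0.2366  0.018 ]
ell 284.2 42.1 [104.  156.2] top z.018: [ 0.7075 -0.142   0.018 ]
```

View pics/wr.png

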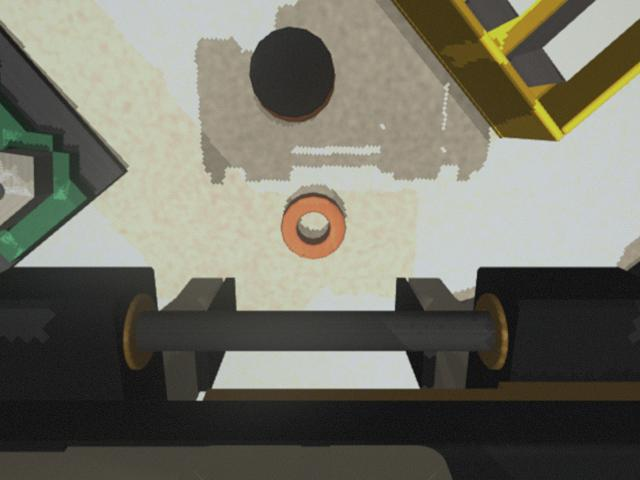

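Call:
{"method": "move_arm", "body": {"increments": [[[0,0,-15],0],[[0,0,-20],0],[[0,0,-20],0],[[0,0,-20],0],[[0,0,-15],0],[[0,0,-5],0],[[0,0,0],0],[[0,0,0],0]]}}

```text
clock: 46.95
tool_pos: [0.6353, -0.2357, -0.0019]
orientation: [179.7, 0.3, 47.1]
force: [0.4, -1.0, 0.0]
opening: 0.0639
```

Call:
{"method": "move_arm", "body": {"increments": [[[4,-1,0],0],[[3,0,0],0],[[0,0,0],0],[[0,0,0],0],[[0,0,0],0],[[0,0,0],0],[[0,0,0],0],[[0,0,0],0]]}}

```text
clock: 47.75
tool_pos: [0.6451, -0.237, 0.0015]
orientation: [179.5, 0.2, 47.2]
force: [-0.0, 0.2, 0.4]
opening: 0.0636
```

```bash
python3 ring.py
```

```text
[ 0.6451 -0.237   0.0015] [1.7949e+02 1.7000e-01 4.7150e+01] [-0.   0.2  0.4] 0.0636
ell 311.4 271.9 [ 69.3 100.2] top z.018: [ 0.6485 -0.2304  0.018 ]
ell 375.2 261.6 [187.1 322.3] top z.018: [ 0.6711 -0.2453  0.018 ]
```

View pics/wr.png

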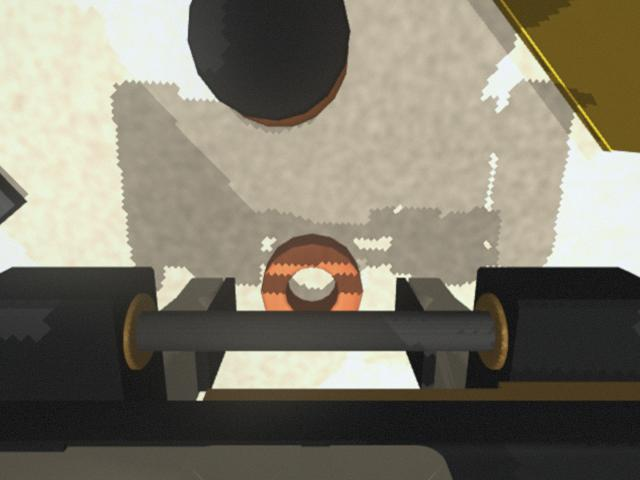

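Call:
{"method": "move_arm", "body": {"increments": [[[-2,0,-4],0],[[0,0,-5],0],[[0,0,-4],0],[[0,0,-3],0],[[0,0,-2],0],[[0,0,0],0],[[0,0,0],0],[[0,0,0],0]]}}

```text
clock: 48.6
tool_pos: [0.6423, -0.237, -0.019]
orientation: [179.6, 0.2, 47.2]
force: [0.9, -0.1, 0.2]
opening: 0.0635
```

Call:
{"method": "move_arm", "body": {"increments": [[[0,0,-1],0],[[0,0,0],0],[[0,0,0],0],[[0,0,0],0],[[0,0,0],0],[[0,0,0],0],[[0,0,0],0],[[0,0,0],0]], "jaw": -0.2}}

```text
clock: 49.4
tool_pos: [0.6427, -0.237, -0.0196]
orientation: [179.5, 0.2, 47.2]
force: [-1.2, -0.3, -0.6]
opening: 0.0423
```

Call:
{"method": "move_arm", "body": {"increments": [[[0,0,0],0],[[0,0,0],0],[[0,0,0],0],[[0,0,5],0],[[0,0,10],0],[[0,0,20],0],[[0,0,20],0],[[0,0,20],0]], "jaw": -1}}

```text
clock: 50.2
tool_pos: [0.6394, -0.2365, 0.0561]
orientation: [179.9, 0.4, 47.1]
force: [0.5, -0.7, -1.1]
opening: 0.0424
```

Call:
{"method": "move_arm", "body": {"increments": [[[0,0,20],0],[[0,0,20],0],[[0,0,10],0],[[0,0,0],0],[[0,0,0],0],[[0,0,0],0],[[0,0,0],0],[[0,0,0],0]]}}

```text
clock: 51.0
tool_pos: [0.6393, -0.2364, 0.1118]
orientation: [179.7, 0.3, 47.1]
force: [0.4, 0.7, -1.5]
opening: 0.0422
```

```bash
python3 ring.py
```

```text
[ 0.6393 -0.2364  0.1118] [179.73   0.29  47.11] [ 0.4  0.7 -1.5] 0.0422
ell 316.1 280.9 [ 50.4 107.6] top z.018: [ 0.6128 -0.2662  0.018 ]
ell 276.7 -27.1 [136.1 290.9] top z.018: [ 0.726  -0.1106  0.018 ]
```

View pics/wr.png

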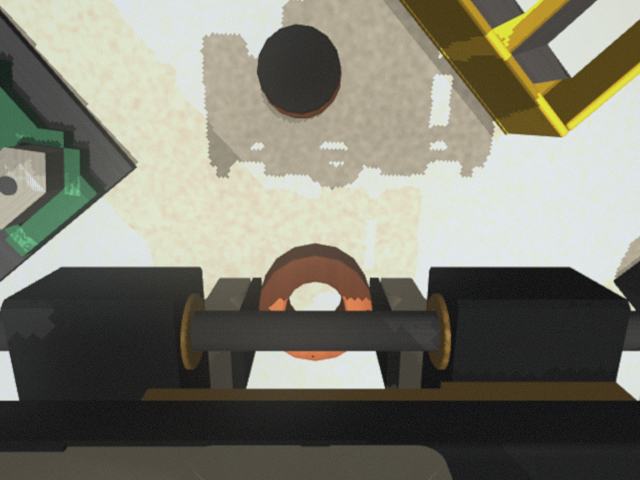

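Call:
{"method": "move_arm", "body": {"increments": [[[-20,32,0],-0.12],[[-22,34,0],-0.12],[[-22,34,0],-0.12],[[-22,34,0],-0.12],[[-22,34,0],-0.12],[[-22,34,0],-0.12],[[-22,34,0],-0.12],[[-17,26,0],-0.08]]}}

```text
clock: 51.85
tool_pos: [0.4636, 0.0297, 0.1065]
orientation: [179.8, 0.6, -8.0]
force: [-0.5, 1.4, -1.0]
opening: 0.0423
```

Call:
{"method": "move_arm", "body": {"increments": [[[0,0,-5],0],[[0,0,-10],0],[[0,0,-10],0],[[0,0,-10],0],[[0,0,0],0],[[0,0,0],0],[[0,0,0],0],[[0,0,0],0]]}}

```text
clock: 52.65
tool_pos: [0.4627, 0.0295, 0.0676]
orientation: [179.7, 0.7, -7.9]
force: [-0.0, 0.2, -1.3]
opening: 0.0424
```

```bash
python3 -c "
from v import *
view('c28',(160,160,480,400),2.5,1.4)"
```

```text
[0.4627 0.0295 0.0676] [179.71   0.73  -7.95] [-0.   0.2 -1.3] 0.0424
```

View pics/c28.png

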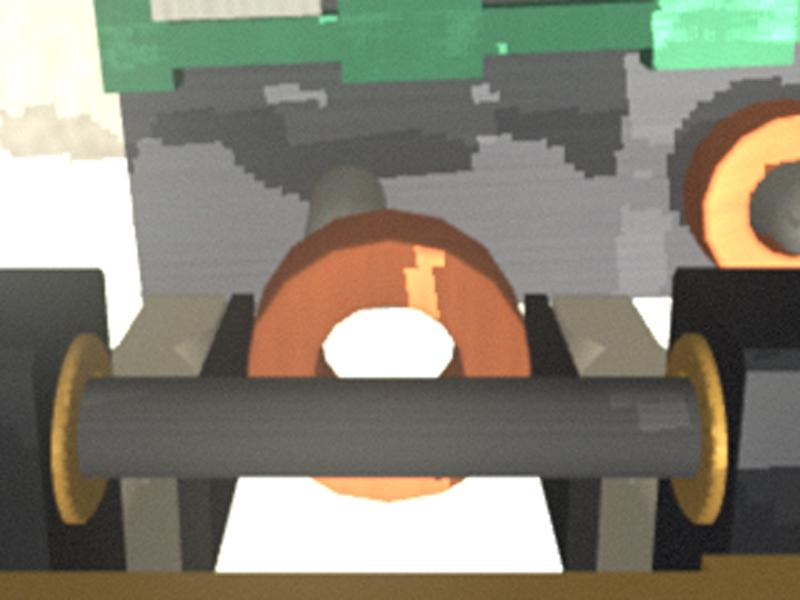

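```bash
python3 -c "
from h import *
s=ctrl.snapshot('wrist'); o=ctrl.get_obs(); z=o['tool_pos'][2]+.0376
print((ray(s,315.6,308,z)-o['tool_pos'])*1000, o['tool_pos'])
print([ray(s,p[0]/2.5+160,p[1]/2.5+160,.008).round(4) for p in((320,185),)])
# post left/right edges at mid height
print(ray(s,(307+386)/2/2.5+160,200/2.5+160,.03))"
```

```text
[ 1.01265698 -0.81341023 37.6       ] [0.46277852 0.02969028 0.06780013]
[array([0.4679, 0.0442, 0.008 ])]
[0.46955261 0.03686119 0.03      ]
```

Call:
{"method": "move_arm", "body": {"increments": [[[0,4,0],0.03],[[0,4,0],0],[[0,1,0],0],[[0,0,0],0],[[0,0,-5],0],[[0,0,-5],0],[[0,0,0],0],[[0,0,0],0]]}}

```text
clock: 53.55
tool_pos: [0.463, 0.04, 0.0575]
orientation: [179.8, 0.6, -6.0]
force: [0.7, 0.4, -1.6]
opening: 0.0427
```

```bash
python3 -c "
from v import *
view('c28',(160,160,480,400),2.5,1.4)"
```

```text
[0.463  0.04   0.0575] [179.77   0.64  -6.02] [ 0.7  0.4 -1.6] 0.0427
```

View pics/c28.png

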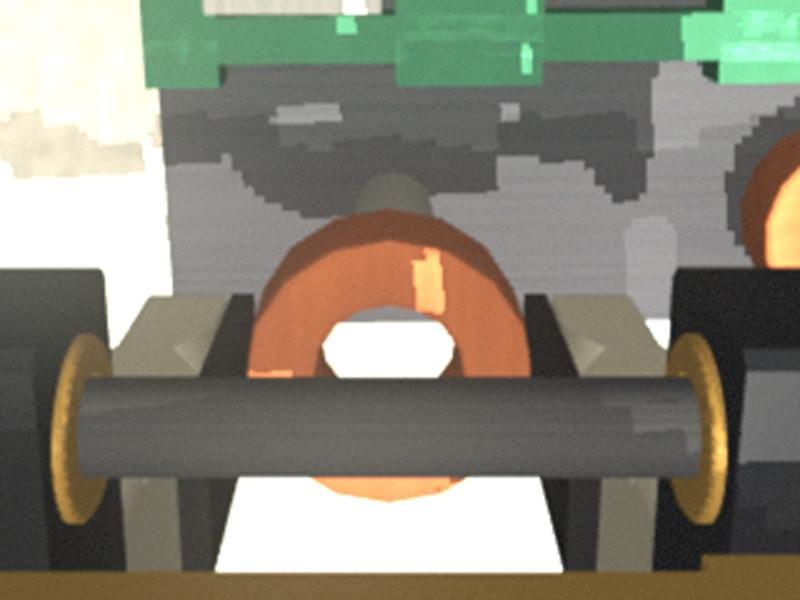

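Call:
{"method": "move_arm", "body": {"increments": [[[0,-1,-5],0],[[0,0,-7],0],[[0,0,-7],0],[[0,0,-6],0],[[0,0,-4],0],[[0,0,-2],0],[[0,0,0],0],[[0,0,0],0]]}}

```text
clock: 54.4
tool_pos: [0.4627, 0.0385, 0.0232]
orientation: [179.7, 0.7, -6.0]
force: [0.4, -0.3, -1.4]
opening: 0.0425
```

```bash
python3 -c "
from v import *
view('c28',(160,160,480,400),2.5,1.4)"
```

```text
[0.4627 0.0385 0.0232] [179.73   0.7   -6.04] [ 0.4 -0.3 -1.4] 0.0425
```

View pics/c28.png

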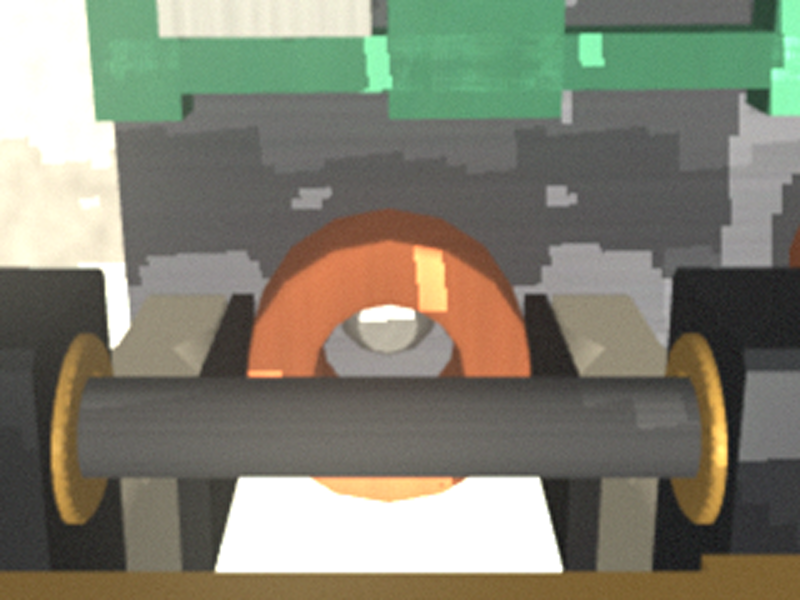

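```bash
python3 -c "
from h import *
s=ctrl.snapshot('wrist'); o=ctrl.get_obs(); z=o['tool_pos'][2]+.0376
print(ray(s,315.6,308,z), ray(s,387/2.5+160,326/2.5+160,.042))"
```

```text
[0.46371549 0.03790249 0.06091778] [0.4628338  0.03820656 0.042     ]
```

Aligned to within 1 mm. Lowering the rest of the way.

Call:
{"method": "move_arm", "body": {"increments": [[[0,0,-5],0],[[0,0,-6],0],[[0,0,-6],0],[[0,0,-6],0],[[0,0,-5],0],[[0,0,-4],0],[[0,0,-2],0],[[0,0,0],0]]}}

```text
clock: 55.3
tool_pos: [0.4633, 0.0389, -0.0117]
orientation: [179.7, 0.6, -5.9]
force: [0.1, -0.9, -1.5]
opening: 0.0423
```

Call:
{"method": "move_arm", "body": {"increments": [[[0,0,-1],0],[[0,0,0],0],[[0,0,0],0],[[0,0,0],0],[[0,0,0],0],[[0,0,0],0],[[0,0,0],0],[[0,0,0],0]]}}

```text
clock: 56.1
tool_pos: [0.4635, 0.039, -0.0118]
orientation: [179.7, 0.6, -5.9]
force: [-1.3, 0.1, 3.0]
opening: 0.0422
```

Call:
{"method": "move_arm", "body": {"increments": [[[0,0,0],0],[[0,0,0],0],[[0,0,0],0],[[0,0,0],0],[[0,0,5],0],[[0,0,20],0],[[0,0,30],0],[[0,0,30],0]], "jaw": 0.4}}

```text
clock: 56.9
tool_pos: [0.4604, 0.0373, 0.0723]
orientation: [179.5, 1.0, -5.9]
force: [1.1, 0.2, -0.1]
opening: 0.0609
```

Call:
{"method": "move_arm", "body": {"increments": [[[0,0,30],0],[[0,0,40],0],[[0,0,40],0],[[0,5,30],0],[[5,30,0],0],[[5,30,0],0],[[0,25,0],0],[[0,5,0],0]]}}

```text
clock: 57.7
tool_pos: [0.471, 0.1343, 0.2283]
orientation: [179.9, 0.4, -6.1]
force: [-0.3, 0.1, 0.2]
opening: 0.0613
```

```bash
python3 -c "
from v import *
view('w29',(0,0,640,480),1.2,1.2); view('c29',(240,190,540,330),2.6,1.2,'scene'); view('d29',(220,220,380,400),3.3,1.1,'side')"
```

```text
[0.471  0.1343 0.2283] [179.91   0.38  -6.09] [-0.3  0.1  0.2] 0.0613
[0.471  0.134  0.2282] [179.89   0.39  -6.08] [-0.2  0.4 -0.1] 0.0614
[0.4707 0.133  0.228 ] [179.87   0.41  -6.09] [-1.1 -0.8  0. ] 0.0617
```

View pics/w29.png

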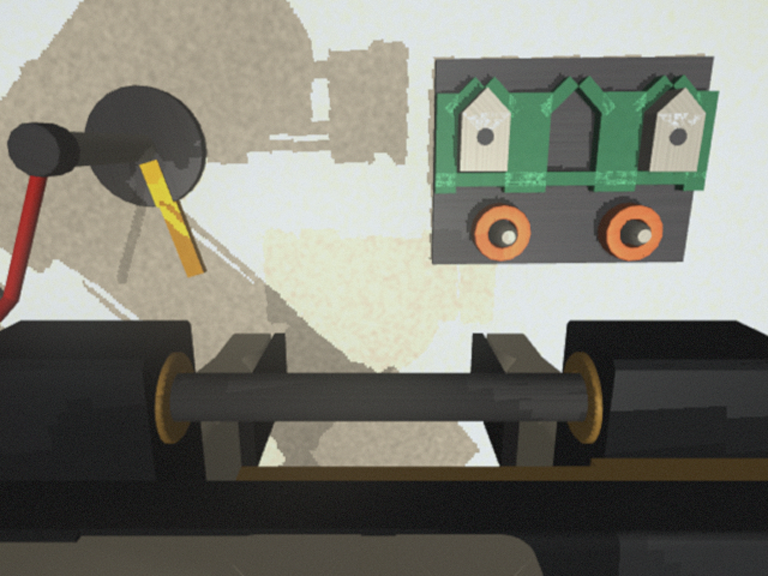

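View pics/c29.png

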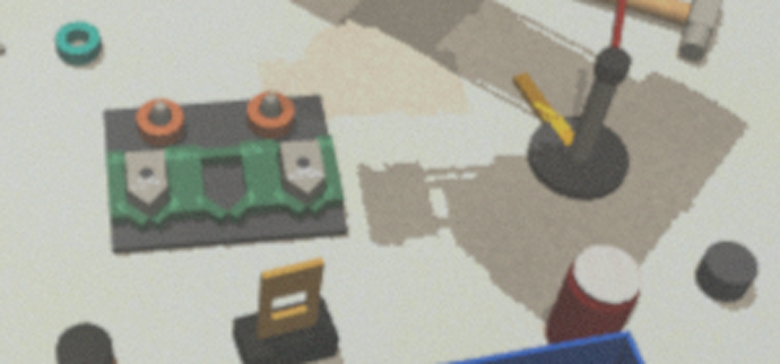

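View pics/d29.png

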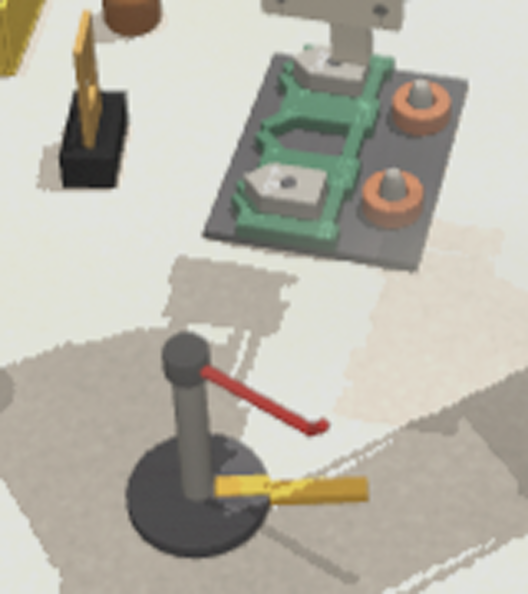

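```bash
python3 - <<'E'
from h import *
s=snap("wrist","w30"); sc=snap("scene","s30"); sd=snap("side","d30")
f=lambda x,y:(x/1.2,y/1.2)
print("W foot",ray(s,*f(145,146),.012),"hub",ray(s,*f(43,146),.14),"strip end",ray(s,*f(197.5,273),.008),"strip on foot",ray(s,*f(150,164),.012),"bend",ray(s,*f(8,300),.13))
g=lambda x,y:(240+x/2.6,190+y/2.6)
print("S foot",ray(sc,*g(578,158),.012),"hub",ray(sc,*g(612,63),.14),"strip end",ray(sc,*g(523,80),.008))
k=lambda x,y:(220+x/3.3,220+y/3.3)
print("D foot",ray(sd,*k(199,492),.012),"hub",ray(sd,*k(186,350),.14),"strip end",ray(sd,*k(367,489),.008),"tip bend",ray(sd,*k(316,430),.13))
E
```

```text
W foot [0.55569364 0.29924129 0.012     ] hub [0.55619794 0.29559572 0.14      ] strip end [0.45298799 0.28115753 0.008     ] strip on foot [0.5422545  0.29846256 0.012     ] bend [0.47512414 0.34587117 0.13      ]
S foot [0.56267653 0.30106878 0.012     ] hub [0.56220514 0.299655   0.14      ] strip end [0.46161131 0.28627933 0.008     ]
D foot [0.55305483 0.30919726 0.012     ] hub [0.55397625 0.30735463 0.14      ] strip end [0.4508595  0.29057613 0.008     ] tip bend [0.47282664 0.34790552 0.13      ]
```

Call:
{"method": "move_arm", "body": {"increments": [[[4,26,0],-0.06],[[4,28,0],-0.06],[[4,28,0],-0.06],[[4,28,0],-0.06],[[4,28,0],-0.06],[[4,28,0],-0.06],[[4,26,0],-0.06],[[2,9,0],0]]}}

```text
clock: 58.8
tool_pos: [0.5021, 0.3312, 0.2278]
orientation: [179.8, 0.4, -31.9]
force: [0.2, -0.6, -0.3]
opening: 0.0614
```

```bash
python3 -c "
from v import *
view('w31',(0,0,640,480),1.2,1.2)"
```

```text
[0.5021 0.3312 0.2278] [179.78   0.42 -31.91] [ 0.2 -0.6 -0.3] 0.0614
```

View pics/w31.png

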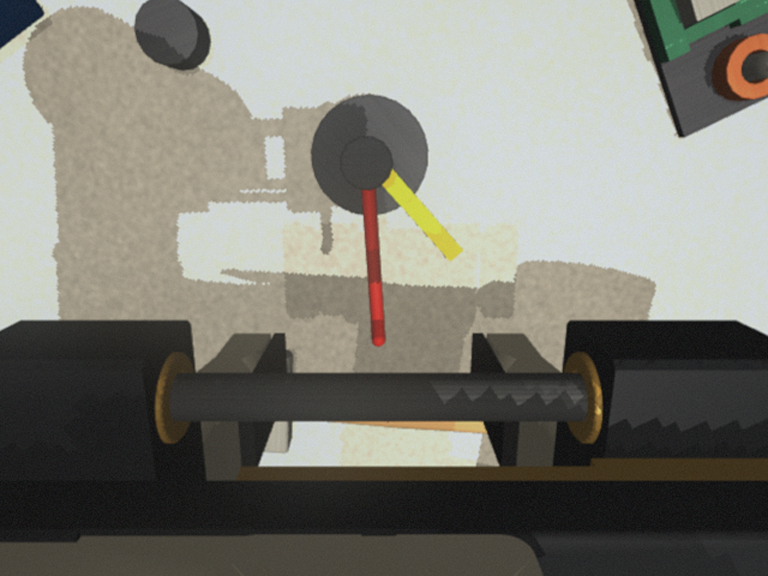

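```bash
python3 - <<'E'
from h import *
s=ctrl.snapshot("wrist"); o=ctrl.get_obs(); print(o["tool_pos"])
f=lambda x,y:(x/1.2,y/1.2)
foot=ray(s,*f(369.5,153.5),.012); hub=ray(s,*f(366.5,163),.140); e=ray(s,*f(454.5,251.5),.008); st=ray(s,*f(392,180),.012)
b1=ray(s,*f(370,200),.130); b2=ray(s,*f(376.5,310),.130); tip=ray(s,*f(378,340),.140)
for n,v in dict(foot=foot,hub=hub,e=e,st=st,b1=b1,b2=b2,tip=tip).items(): print(n,v.round(4))
an=lambda a,b: np.degrees(np.arctan2(*(b-a)[1::-1]))
print("strip",an(foot,e),an(st,e),np.linalg.norm((e-foot)[:2]),"hook",an(b1,b2),an(hub,tip),np.linalg.norm((tip-hub)[:2]))
E
```

```text
[0.50189051 0.33027008 0.22771312]
foot [0.5572 0.3029 0.012 ]
hub [0.5554 0.3042 0.14  ]
e [0.4558 0.2854 0.008 ]
st [0.5313 0.2987 0.012 ]
b1 [0.5374 0.3134 0.13  ]
b2 [0.4815 0.3439 0.13  ]
tip [0.4686 0.351  0.14  ]
strip -170.20586150338664 -170.01386981767808 0.10284515244491794 hook 151.35130440138323 151.65710567093788 0.09856258724760089
```

Call:
{"method": "move_arm", "body": {"increments": [[[-1,2,-10],0.03],[[-1,2,-20],0.03],[[0,0,-20],0],[[0,0,-20],0],[[0,0,-15],0],[[0,0,-10],0],[[0,0,-5],0],[[0,0,0],0]], "jaw": 0.3}}

```text
clock: 59.7
tool_pos: [0.4985, 0.3249, 0.1227]
orientation: [179.8, 0.5, -27.7]
force: [-0.7, 0.1, 0.1]
opening: 0.0568
```

```bash
python3 -c "
from v import *
view('w32',(0,0,640,480),1.2,1.2)"
```

```text
[0.4985 0.3249 0.1227] [179.76   0.47 -27.72] [-0.7  0.1  0.1] 0.0568
```

View pics/w32.png

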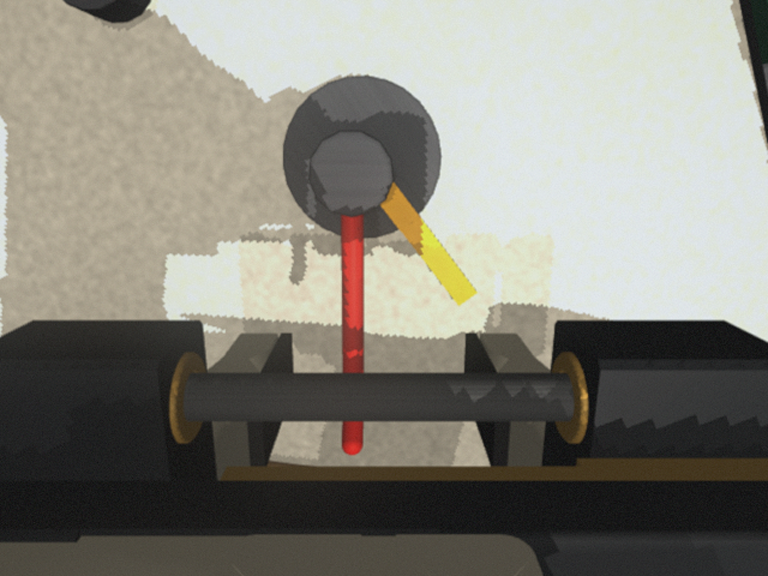

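Call:
{"method": "move_arm", "body": {"increments": [[[0,5,0],-0.01],[[1,4,-4],0],[[0,1,-8],0],[[0,0,-8],0],[[0,0,-5],0],[[0,0,-2],0],[[0,0,0],0],[[0,0,0],0]]}}

```text
clock: 60.55
tool_pos: [0.5005, 0.3371, 0.0955]
orientation: [180.0, 0.4, -28.3]
force: [-1.0, 0.6, 0.6]
opening: 0.0571
```

```bash
python3 -c "
from v import *
view('w33',(0,0,640,480),1.2,1.2); view('d33',(220,260,360,400),4,1.1,'side')"
```

```text
[0.5005 0.3371 0.0955] [179.96   0.41 -28.27] [-1.   0.6  0.6] 0.0571
[0.5005 0.3371 0.0956] [179.97   0.4  -28.28] [0.3 0.  0.4] 0.057
```

View pics/w33.png

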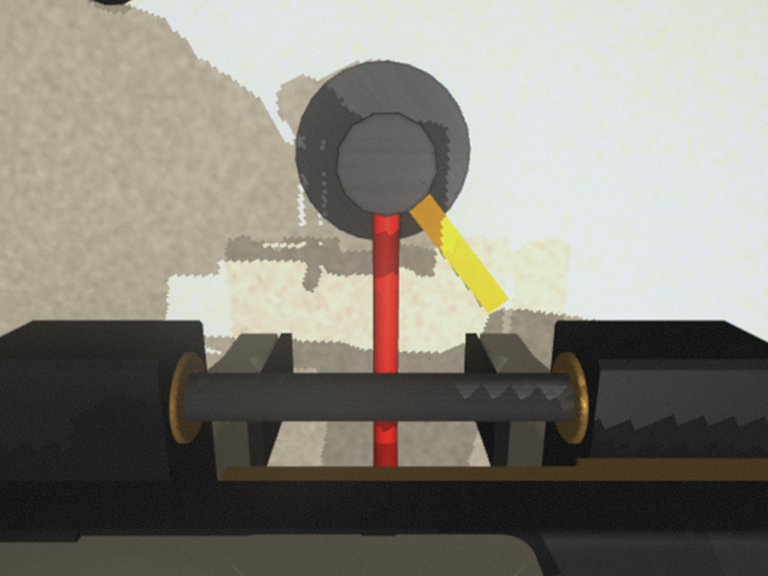

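View pics/d33.png

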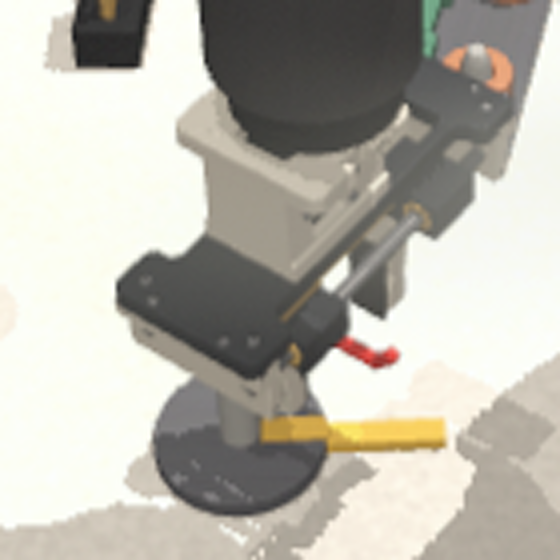

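Call:
{"method": "move_arm", "body": {"increments": [[[0,-1,-1],0],[[0,0,-1],0],[[0,0,0],0],[[0,0,0],0],[[0,0,0],0],[[0,0,0],0],[[0,0,0],0],[[0,0,0],0]], "jaw": -1}}

```text
clock: 61.45
tool_pos: [0.5008, 0.3361, 0.0945]
orientation: [-180.0, 0.4, -28.3]
force: [-1.6, 0.0, 0.4]
opening: 0.007
```

```bash
python3 -c "
import numpy as np
v=np.array([-55.5,32.6]);a0=0
P=[]
for k in range(9):
    a=np.radians(38.3*k/8);P.append(np.array([[np.cos(a),-np.sin(a)],[np.sin(a),np.cos(a)]])@v)
P=np.array(P);print(np.diff(P,axis=0).round(1)); print(P[-1]+[556.3,303.5], P[4]+[556.3,303.5])"
```

```text
[[-2.5 -4.7]
 [-2.1 -4.9]
 [-1.7 -5.1]
 [-1.3 -5.2]
 [-0.8 -5.3]
 [-0.4 -5.4]
 [ 0.1 -5.4]
 [ 0.5 -5.4]]
[492.540115   294.68597341] [493.17702128 316.08966075]
```

Call:
{"method": "move_arm", "body": {"increments": [[[-2.5,-4.7,0],0.084],[[-2,-5,0],0.084],[[-1.7,-5,0],0.084],[[-1.3,-5.2,0],0.084],[[0,0,0],0],[[0,0,0],0],[[0,0,0],0],[[0,0,0],0]]}}

```text
clock: 62.25
tool_pos: [0.4934, 0.3149, 0.0945]
orientation: [180.0, 0.4, -8.7]
force: [-0.6, -1.5, 0.7]
opening: 0.0067
```

Call:
{"method": "move_arm", "body": {"increments": [[[-0.8,-5,0],0.08],[[-0.4,-5,0],0.08],[[0,-5,0],0.08],[[0.4,-5,0],0.078],[[0,0,0],0],[[0,0,0],0],[[0,0,0],0],[[0,0,0],0]]}}

```text
clock: 63.05
tool_pos: [0.4933, 0.2954, 0.0945]
orientation: [179.9, 0.4, 9.6]
force: [0.9, -2.4, 1.5]
opening: 0.0069
```

```bash
python3 -c "
from v import *
view('w34',(0,0,640,480),1.2,1.2)"
```

```text
[0.4933 0.2954 0.0945] [179.91   0.36   9.56] [ 0.9 -2.4  1.5] 0.0069
```

View pics/w34.png

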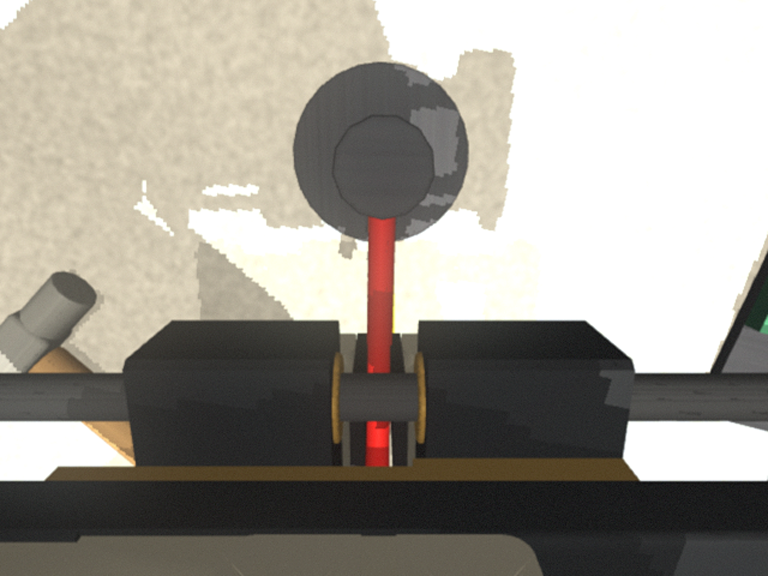

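Call:
{"method": "move_arm", "body": {"increments": [[[0,0,0],0],[[0,0,0],0],[[0,0,0],0],[[0,0,0],0],[[0,0,10],0],[[0,0,20],0],[[0,0,30],0],[[0,0,40],0]], "jaw": 0.2}}

```text
clock: 63.9
tool_pos: [0.4904, 0.295, 0.1935]
orientation: [179.7, 0.8, 9.5]
force: [0.8, 0.7, -0.0]
opening: 0.0524
```

Call:
{"method": "move_arm", "body": {"increments": [[[-5,0,20],0],[[-8,0,10],0],[[-8,0,5],0],[[-8,0,0],0],[[-5,0,0],0],[[0,0,0],0],[[0,0,0],0],[[0,0,0],0]]}}

```text
clock: 64.7
tool_pos: [0.4543, 0.2957, 0.2343]
orientation: [179.9, 0.5, 9.6]
force: [0.2, -0.9, 0.5]
opening: 0.0523
```

```bash
python3 -c "
from v import *
view('w35',(0,0,640,480),1.2,1.2); view('c35',(400,150,530,270),6,1.2,'scene');view('d35',(220,300,360,400),5,1.1,'side')"
```

```text
[0.4543 0.2957 0.2343] [179.89   0.52   9.59] [ 0.2 -0.9  0.5] 0.0523
[0.4543 0.2957 0.2343] [179.89   0.53   9.58] [-0.   0.5 -1.1] 0.0525
[0.4545 0.2957 0.2344] [179.9    0.52   9.58] [ 0.8 -0.3 -0.1] 0.0527
```

View pics/w35.png

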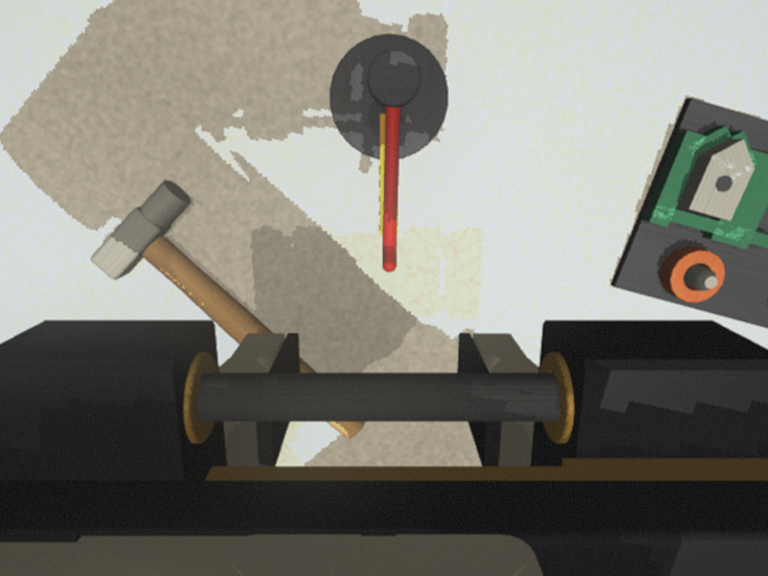

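View pics/d35.png

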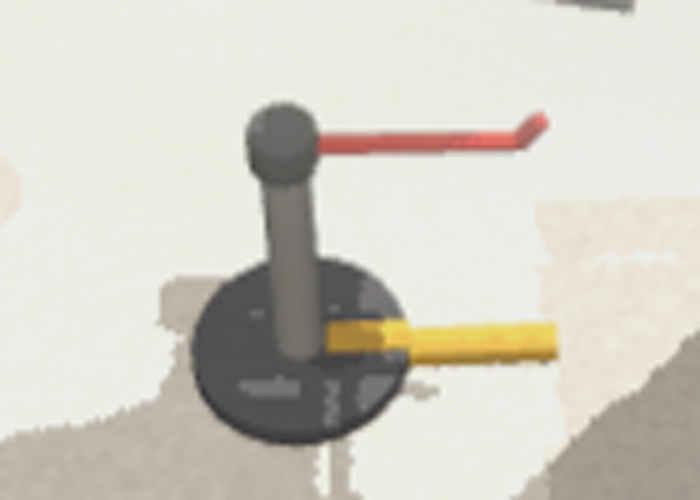

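```bash
python3 - <<'E'
from h import *
s=ctrl.snapshot("wrist"); sd=ctrl.snapshot("side"); sc=ctrl.snapshot("scene")
an=lambda a,b: np.degrees(np.arctan2(*(b-a)[1::-1]))%360
h=hsv(sd); 
red=((h[...,0]<8)|(h[...,0]>172))&(h[...,1]>110)&(h[...,2]>70); yel=(h[...,0]>15)&(h[...,0]<32)&(h[...,1]>120)
def line(s,m,box,z,tag):
    x0,y0,x1,y1=box; ys,xs=np.nonzero(m[y0:y1,x0:x1]); 
    P=np.array([ray(s,x+x0,y+y0,z)[:2] for x,y in zip(xs,ys)]); c=P.mean(0); u,S,v=np.linalg.svd(P-c); d=v[0]; 
    if d[0]>0:d=-d
    print(tag,len(xs),"dir",(np.degrees(np.arctan2(d[1],d[0]))%360).round(2),"c",c.round(4),"ext",np.ptp((P-c)@d).round(3))
line(sd,red,(285,320,322,335),.130,"side hook"); line(sd,yel,(303,360,335,376),.008,"side strip")
hw=hsv(s); rw=((hw[...,0]<8)|(hw[...,0]>172))&(hw[...,1]>110)
line(s,rw,(300,90,340,208),.130,"wrist hook")
hc=hsv(sc); rc=((hc[...,0]<8)|(hc[...,0]>172))&(hc[...,1]>90); yc=(hc[...,0]>15)&(hc[...,0]<32)&(hc[...,1]>110)
print([ (c,st) for c,st in blobs(rc,20) if 400<c[0]<530],[ (c,st) for c,st in blobs(yc,20) if 400<c[0]<530])
f=lambda x,y:(x/1.2,y/1.2)
print("wrist strip left edge",an(ray(s,*f(381.5,150),.010),ray(s,*f(379.5,232),.010)))
print("hub",ray(s,*f(394,79),.14),"foot",ray(s,*f(389,96.5),.012),"bend",ray(s,*f(389,262),.14))
E
```

```text
side hook 111 dir 188.69 c [0.5048 0.2975] ext 0.069
side strip 201 dir 191.17 c [0.4804 0.2954] ext 0.056
wrist hook 1291 dir 188.3 c [0.5057 0.2968] ext 0.077
[(array([460.6, 194.6]), array([452, 180,  20,  30, 125], dtype=int32)), (array([466.3, 310.5]), array([451, 294,  33,  27, 325], dtype=int32))] [(array([424. ,  29.9]), array([ 365,    0,  110,   46, 1208], dtype=int32)), (array([424.6, 169.5]), array([419, 167,  11,   6,  22], dtype=int32)), (array([448.8, 231.1]), array([438, 218,  23,  28, 176], dtype=int32))]
wrist strip left edge 188.20981099449568
hub [0.55498713 0.3038947  0.14      ] foot [0.55680906 0.30382148 0.012     ] bend [0.46004918 0.2899587  0.14      ]
```

View pics/c35.png

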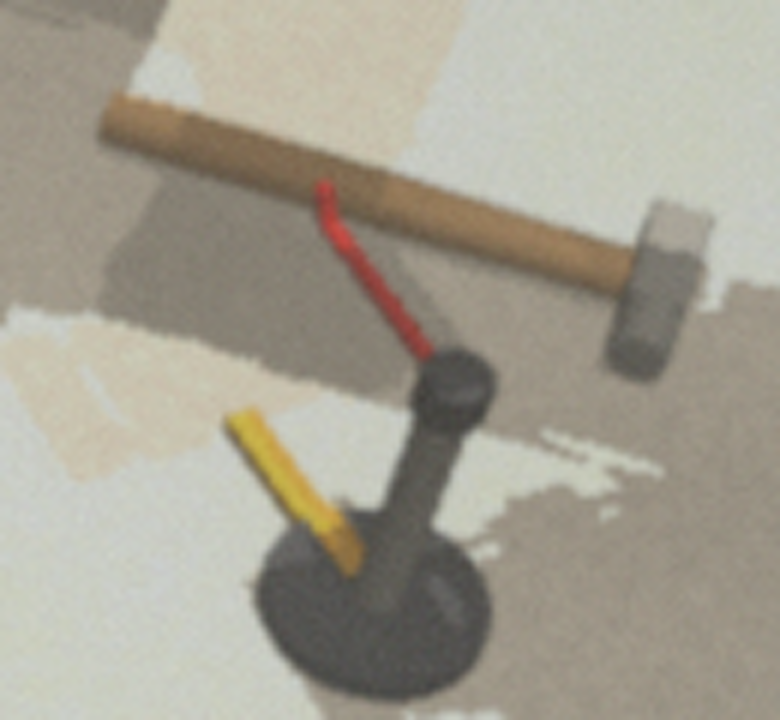

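Call:
{"method": "move_arm", "body": {"increments": [[[5,-25,0],-0.1],[[10,-25,0],-0.1],[[15,-25,0],-0.1],[[15,-20,0],-0.1],[[15,-20,0],-0.1],[[15,-20,0],-0.1],[[15,-20,0],-0.1],[[15,-20,0],-0.1]]}}

```text
clock: 65.8
tool_pos: [0.5626, 0.1165, 0.2354]
orientation: [-180.0, 0.4, -37.7]
force: [0.6, 0.7, 0.1]
opening: 0.0526
```

Call:
{"method": "move_arm", "body": {"increments": [[[15,-15,0],-0.12],[[15,-15,0],-0.12],[[15,-15,0],-0.12],[[15,-15,0],-0.12],[[15,-10,0],-0.12],[[15,-10,0],-0.12],[[10,-5,0],-0.1],[[0,0,0],0]]}}

```text
clock: 66.6
tool_pos: [0.6686, 0.0234, 0.234]
orientation: [180.0, 0.4, -87.1]
force: [0.1, -0.7, -0.1]
opening: 0.0525
```

```bash
python3 -c "
from v import *
view('w36',(0,0,640,480),1.2,1.2)"
```

```text
[0.6686 0.0234 0.234 ] [179.96   0.38 -87.15] [ 0.1 -0.7 -0.1] 0.0525
```

View pics/w36.png

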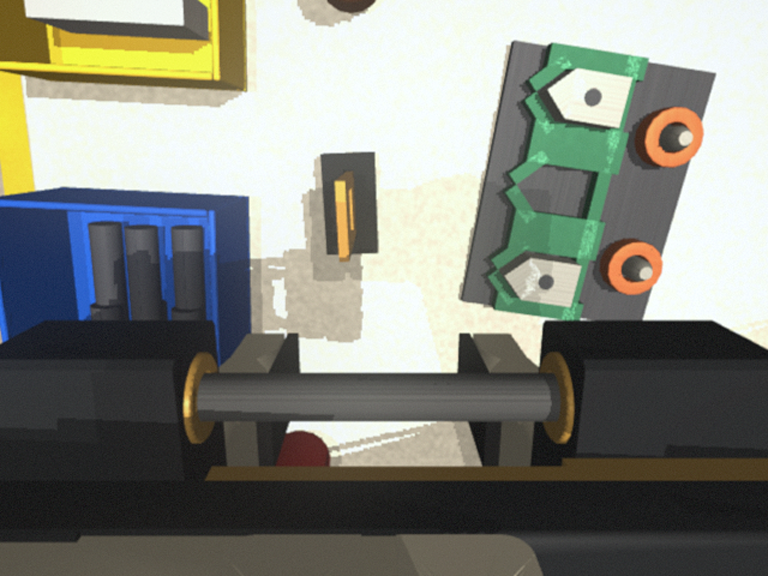

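```bash
python3 -c "
from v import *
view('c37',(250,115,330,225),5.4,1.5)"
```

```text
[0.668  0.0237 0.234 ] [179.94   0.38 -86.95] [-0.1  0.2 -0.6] 0.0526
```

View pics/c37.png

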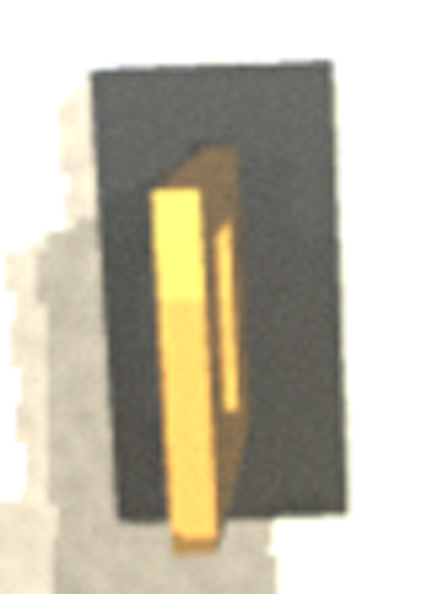

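```bash
python3 - <<'E'
from h import *
s=ctrl.snapshot("wrist"); print(ctrl.get_obs()["tool_pos"],ctrl.get_obs()["orientation"])
f=lambda x,y:(250+x/5.4-.4,115+y/5.4-.4)
T=[ray(s,*f(*p),.118)[:2] for p in((150,188),(200,188),(216,541),(172,541))]; T=np.array(T)
H=np.array([ray(s,*f(*p),.03)[:2] for p in((92,72),(330,62),(347,512),(118,520))])
for n,Q in(("plate",T),("holder",H)):
    a=(Q[2]+Q[3]-Q[0]-Q[1])/2; print(n,Q.mean(0).round(4),"len",np.linalg.norm(a).round(4),"wid",np.linalg.norm(Q[0]-Q[1]).round(4),"yaw",(np.degrees(np.arctan2(a[1],a[0]))-90).round(2))
E
```

```text
[0.66737774 0.02439224 0.23453755] [179.9743473    0.39858514 -86.82471669]
plate [ 0.6903 -0.0017] len 0.0465 wid 0.0064 yaw 5.1
holder [ 0.6901 -0.001 ] len 0.0752 wid 0.0391 yaw 5.02
```

Call:
{"method": "move_arm", "body": {"increments": [[[8,-9,0],0.03],[[8,-9,0],0],[[5,-6,-10],0],[[1,-2,-20],0],[[0,0,-20],0],[[0,0,-10],0],[[0,0,0],0],[[0,0,0],0]]}}

```text
clock: 67.55
tool_pos: [0.6889, -0.0014, 0.1725]
orientation: [-179.9, 0.5, -84.6]
force: [0.1, -0.2, 0.3]
opening: 0.0525
```

```bash
python3 -c "
from v import *
view('w38',(0,0,640,480),1.2,1.2)"
```

```text
[ 0.6889 -0.0014  0.1725] [-179.92    0.45  -84.64] [ 0.1 -0.2  0.3] 0.0525
```

View pics/w38.png

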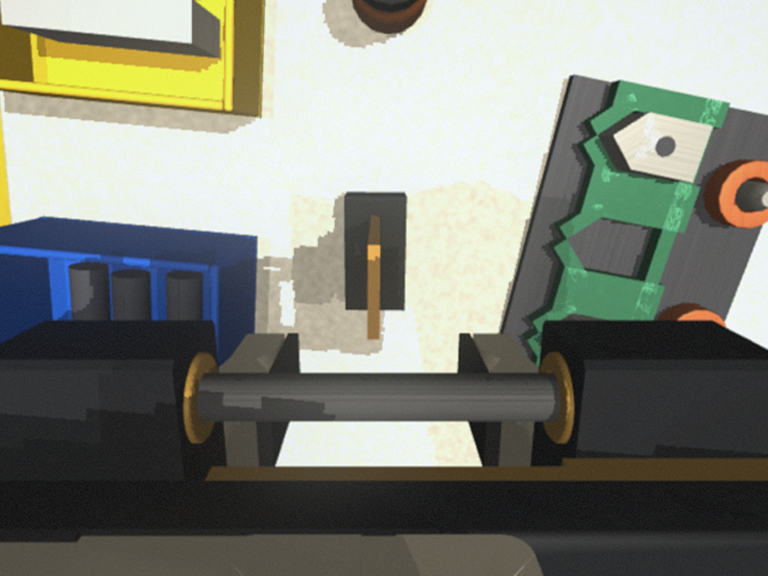

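Call:
{"method": "move_arm", "body": {"increments": [[[0,0,-10],0],[[0,0,-20],0],[[0,0,-20],0],[[0,0,-20],0],[[0,0,-12],0],[[0,0,-5],0],[[0,0,0],0],[[0,0,0],0]]}}

```text
clock: 68.4
tool_pos: [0.6919, -0.0004, 0.0866]
orientation: [-179.4, 0.5, -84.6]
force: [0.2, 1.4, 0.8]
opening: 0.052
```

```bash
python3 -c "
from v import *
view('w39',(200,180,440,400),3,1.2)"
```

```text
[ 6.919e-01 -4.000e-04  8.660e-02] [-179.36    0.51  -84.56] [0.2 1.4 0.8] 0.052
```

View pics/w39.png

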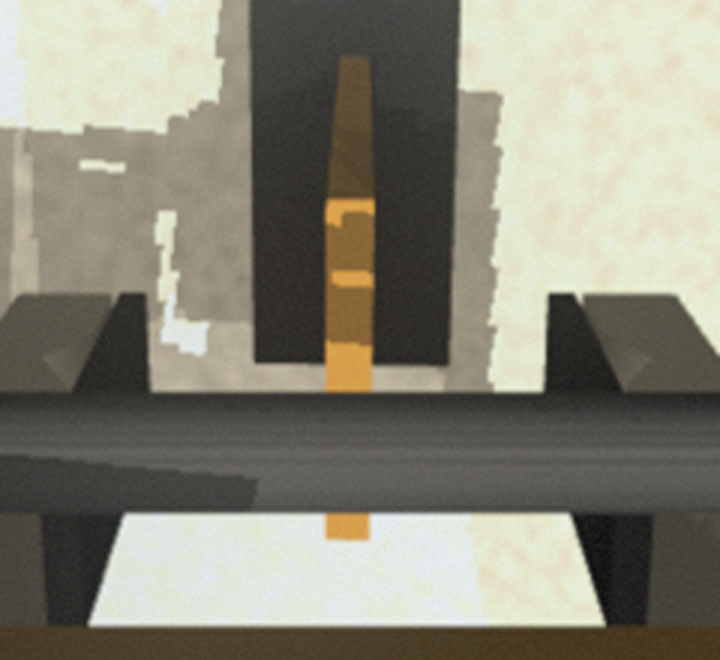

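Call:
{"method": "move_arm", "body": {"increments": [[[-1,-1,-5],0],[[0,0,-5],0],[[0,0,-3],0],[[0,0,0],0],[[0,0,0],0],[[0,0,0],0],[[0,0,0],0],[[0,0,0],0]]}}

```text
clock: 69.25
tool_pos: [0.6923, -0.0012, 0.0751]
orientation: [-179.1, 0.5, -84.5]
force: [-0.3, 0.2, 0.2]
opening: 0.0522
```

Call:
{"method": "move_arm", "body": {"increments": [[[0,0,0],0],[[0,0,0],0],[[0,0,0],0],[[0,0,0],0],[[0,0,0],0],[[0,0,0],0],[[0,0,0],0],[[0,0,0],0]], "jaw": -1}}

```text
clock: 70.05
tool_pos: [0.6921, -0.0012, 0.0754]
orientation: [-179.1, 0.5, -84.5]
force: [-0.6, -0.5, 0.3]
opening: 0.0055
```

Call:
{"method": "move_arm", "body": {"increments": [[[0,0,8],0],[[0,0,15],0],[[0,0,15],0],[[0,0,15],0],[[0,0,15],0],[[0,0,15],0],[[0,0,8],0],[[0,0,0],0]]}}

```text
clock: 70.85
tool_pos: [0.6922, -0.0014, 0.1763]
orientation: [-179.0, 0.5, -84.5]
force: [-0.4, 0.2, -2.5]
opening: 0.006
```

```bash
python3 -c "
from v import *
view('w40',(0,0,640,480),1.2,1.2)"
```

```text
[ 0.6922 -0.0014  0.1763] [-178.98    0.54  -84.55] [-0.4  0.2 -2.5] 0.006
```

View pics/w40.png

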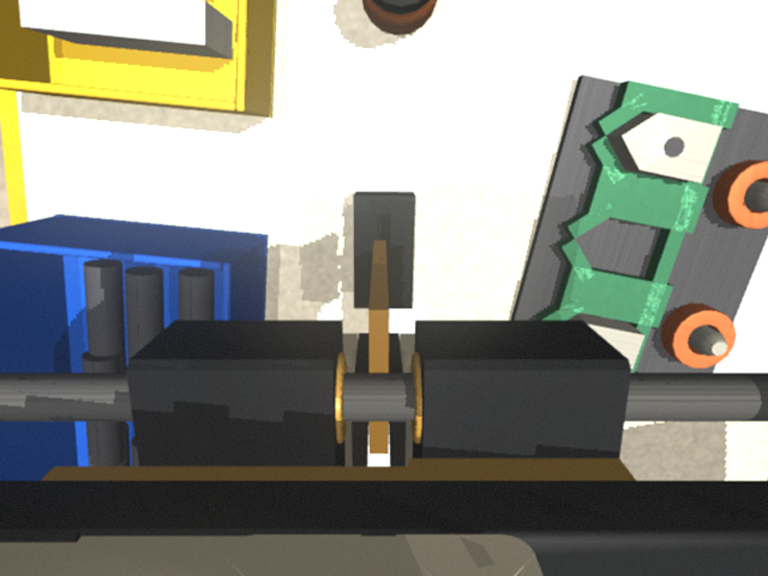

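Call:
{"method": "move_arm", "body": {"increments": [[[-20,12,0],0.02],[[-30,18,0],0.02],[[-30,18,0],0.02],[[-30,18,0],0.02],[[-30,18,0],0],[[-30,18,0],0],[[-30,18,0],0],[[-20,12,0],0]]}}

```text
clock: 71.7
tool_pos: [0.4619, 0.1306, 0.1672]
orientation: [-179.6, 0.4, -80.1]
force: [-0.1, 0.2, -0.5]
opening: 0.0056
```

Call:
{"method": "move_arm", "body": {"increments": [[[-12,15,0],0],[[-8,20,0],0],[[-5,25,0],0],[[-4,25,0],0],[[-3,20,0],0],[[0,10,0],0],[[0,0,0],0],[[0,0,0],0]]}}

```text
clock: 72.5
tool_pos: [0.4219, 0.2483, 0.1638]
orientation: [-180.0, 0.3, -79.9]
force: [0.0, -0.8, -1.5]
opening: 0.0061
```

```bash
python3 -c "
from v import *
view('w41',(0,0,640,480),1.2,1.2)
view('d41',(220,220,380,400),3.3,1.1,'side')"
```

```text
[0.4219 0.2483 0.1638] [-179.95    0.34  -79.94] [ 0.  -0.8 -1.5] 0.0061
[0.422  0.2482 0.1638] [-179.95    0.34  -79.96] [ 0.   0.6 -1.4] 0.0056
```

View pics/w41.png

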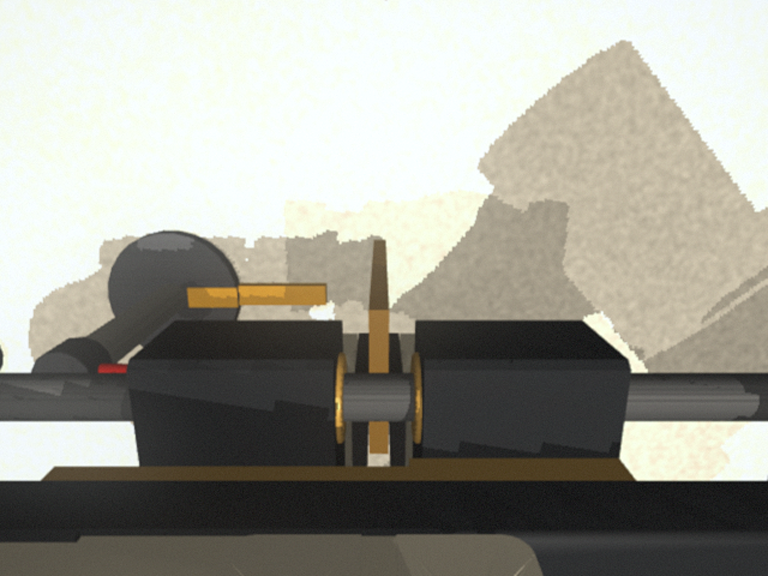

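View pics/d41.png

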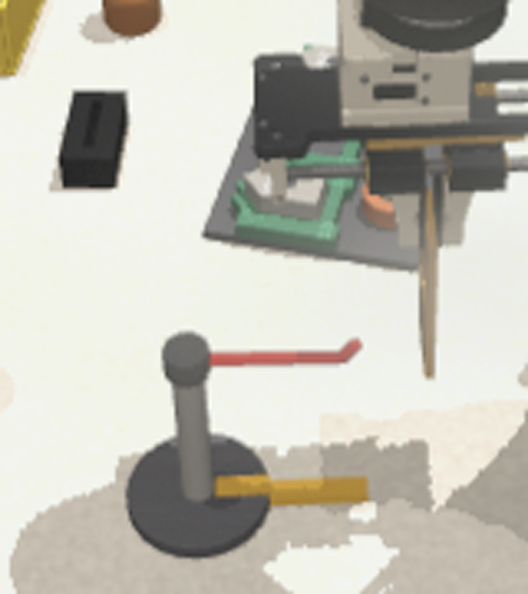

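Call:
{"method": "move_arm", "body": {"increments": [[[3,10,0],0],[[3,10,-5],0],[[2,10,-6],0],[[1,5,-6],0],[[0,1,-4],0],[[0,0,0],0],[[0,0,0],0],[[0,0,0],0]]}}

```text
clock: 73.4
tool_pos: [0.4321, 0.2855, 0.14]
orientation: [180.0, 0.3, -80.1]
force: [-1.0, -0.7, -0.9]
opening: 0.006
```

```bash
python3 -c "
from v import *
view('d42',(240,290,360,400),5,1.1,'side');view('c42',(400,130,530,270),4.2,1.2,'scene')"
```

```text
[0.4321 0.2855 0.14  ] [179.98   0.28 -80.12] [-1.  -0.7 -0.9] 0.006
[0.4322 0.2856 0.1401] [179.99   0.28 -80.12] [-0.6 -1.  -2. ] 0.0059
```

View pics/d42.png

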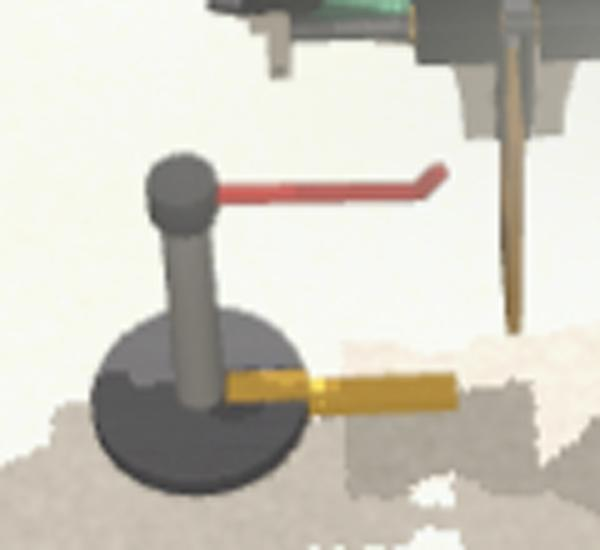

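View pics/c42.png

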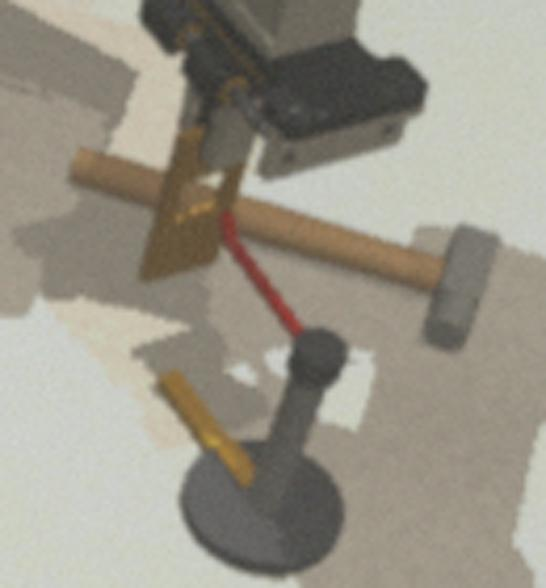

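```bash
python3 - <<'E'
from h import *
for cam,b,k,n in(("scene",(400,130),4.2,"c42"),("side",(240,290),5,"d42")):
    s=ctrl.snapshot(cam); im=cv2.imread(f"pics/{n}.png"); 
    a=np.radians(9.9); T=np.array([.4315,.2855]); yv=np.array([-np.sin(a),np.cos(a)])
    for d in(-.015,.015,-.024,.024):
        for z in((.0726+.046,.0726+.076) if abs(d)<.02 else (.0726,)):
            p=(proj(s,[*(T+d*yv),z])-b)*k; cv2.circle(im,tuple(p.astype(int)),3,(255,0,0),-1)
    cv2.imwrite(f"pics/{n}b.png",im)
x=cv2.imread("pics/c42b.png");cv2.imwrite("pics/c43.png",x)
E
```

```text
(no output)
```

View pics/c43.png

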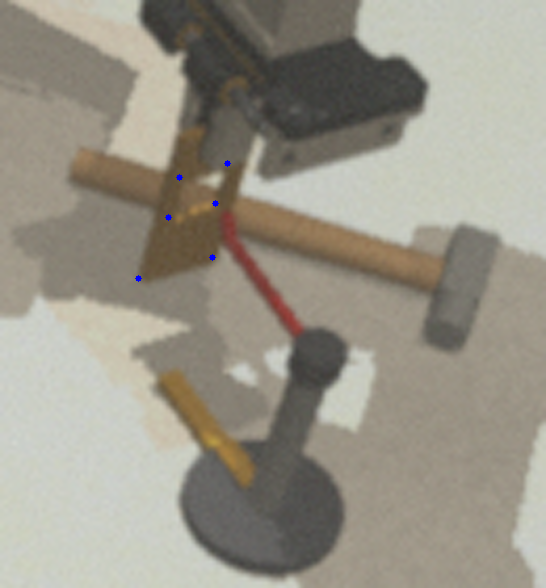

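View pics/d42b.png

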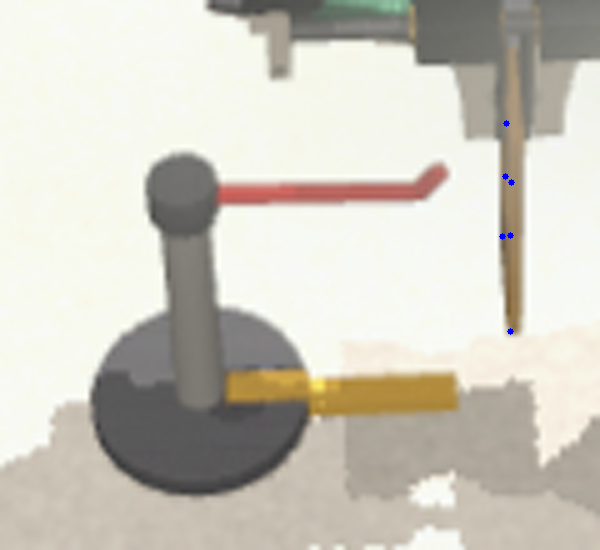

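Call:
{"method": "move_arm", "body": {"increments": [[[0,0,1],0],[[5,0.8,0],0],[[5,0.8,0],0],[[5,0.8,0],0],[[3,0.5,0],0],[[0,0,0],0],[[0,0,0],0],[[0,0,0],0]]}}

```text
clock: 74.4
tool_pos: [0.4525, 0.2888, 0.1418]
orientation: [-179.9, 0.3, -80.2]
force: [0.2, -0.3, -0.9]
opening: 0.0059
```

```bash
python3 -c "
from v import *
view('d42',(240,290,360,400),5,1.1,'side');view('c42',(400,130,530,270),4.2,1.2,'scene')"; python3 -c "
import cv2,numpy as np
a=cv2.imread('pics/d42.png');b=cv2.imread('pics/c42.png');b=b[:550];cv2.imwrite('pics/c44.png',cv2.resize(np.hstack([a,b]),(800,384)))"
```

```text
[0.4525 0.2888 0.1418] [-179.94    0.34  -80.16] [ 0.2 -0.3 -0.9] 0.0059
[0.4525 0.2888 0.1418] [-179.95    0.34  -80.15] [ 0.1  0.1 -2. ] 0.0057
```

View pics/c44.png

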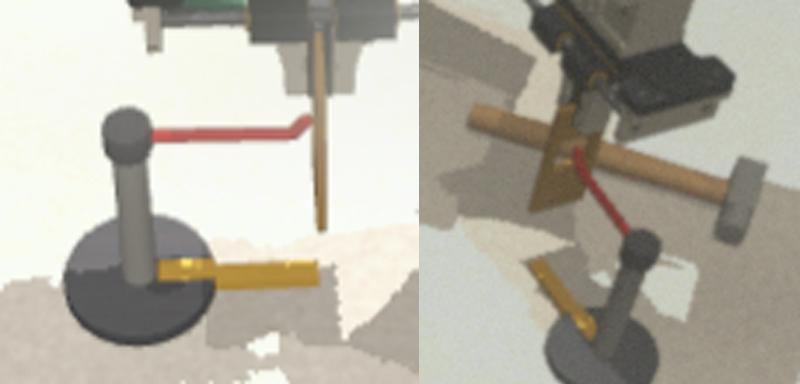

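Call:
{"method": "move_arm", "body": {"increments": [[[4,0.6,0],0],[[4,0.6,0],0],[[4,0.6,0],0],[[4,0.6,0],0],[[0,0,0],0],[[0,0,0],0],[[0,0,0],0],[[0,0,0],0]]}}

```text
clock: 75.3
tool_pos: [0.4699, 0.2914, 0.1418]
orientation: [-179.9, 0.3, -80.1]
force: [0.6, -0.3, -1.7]
opening: 0.0056
```

```bash
cat > two.py <<'E'
from v import *
view('d42',(240,290,360,400),5,1.1,'side');view('c42',(440,150,500,210),9.2,1.2,'scene')
a=cv2.imread('pics/d42.png');b=cv2.imread('pics/c42.png')[:550];cv2.imwrite('pics/c44.png',cv2.resize(np.hstack([a,b]),(800,384)))
E
python3 two.py
```

```text
[0.4699 0.2914 0.1418] [-179.94    0.34  -80.14] [ 0.6 -0.3 -1.7] 0.0056
[0.4699 0.2914 0.1418] [-179.94    0.34  -80.14] [ 0.1 -0.2 -2. ] 0.006
```

View pics/c44.png

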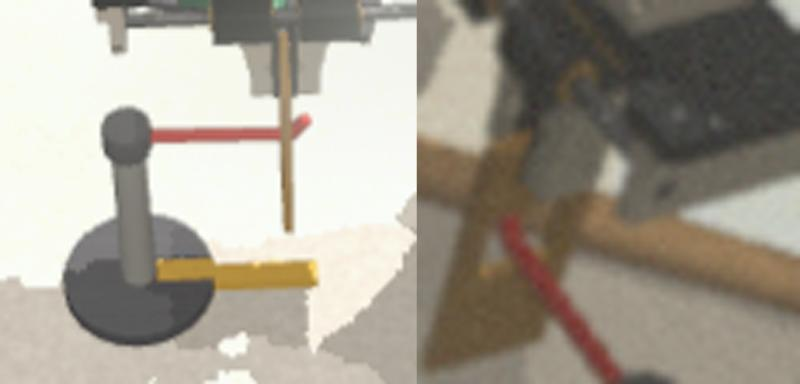

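Call:
{"method": "move_arm", "body": {"increments": [[[4,0.6,0],0],[[4,0.6,0],0],[[4,0.6,0],0],[[4,0.6,0],0],[[1,0.2,0],0],[[0,0,-4],0],[[0,0,-4],0],[[0,0,0],0]]}}

```text
clock: 76.2
tool_pos: [0.4885, 0.2943, 0.133]
orientation: [-179.9, 0.3, -80.1]
force: [0.8, 0.2, -2.0]
opening: 0.0053
```

```bash
python3 two.py
```

```text
[0.4885 0.2943 0.133 ] [-179.94    0.34  -80.14] [ 0.8  0.2 -2. ] 0.0053
[0.4886 0.2944 0.1332] [-179.93    0.35  -80.14] [-0.3  0.3 -2.2] 0.0062
```

View pics/c44.png

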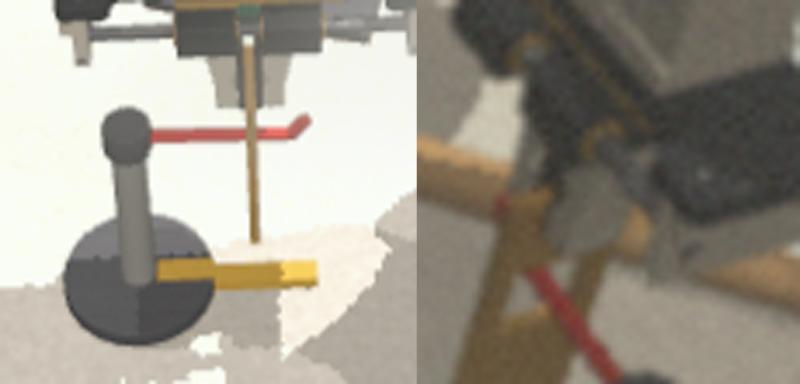

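Call:
{"method": "move_arm", "body": {"increments": [[[0,0,-1.5],0],[[0,0,-1.5],0],[[0,0,-1.5],0],[[0,0,-1],0],[[0,0,-1],0],[[0,0,0],0],[[0,0,0],0],[[0,0,0],0]]}}

```text
clock: 77.1
tool_pos: [0.4886, 0.2947, 0.1269]
orientation: [-179.9, 0.4, -80.1]
force: [0.2, 1.1, -2.6]
opening: 0.0058
```

Call:
{"method": "move_arm", "body": {"increments": [[[0,0,-1],0],[[0,0,-1],0],[[0,0,-0.5],0],[[0,0,0],0],[[0,0,0],0],[[0,0,0],0],[[0,0,0],0],[[0,0,0],0]]}}

```text
clock: 77.9
tool_pos: [0.4888, 0.2948, 0.1251]
orientation: [-179.8, 0.4, -80.1]
force: [-0.3, -0.4, 0.6]
opening: 0.0059
```

Call:
{"method": "move_arm", "body": {"increments": [[[0,0,0],0],[[0,0,0],0],[[0,0,0],0],[[0,0,0],0],[[0,0,0],0],[[0,0,0],0],[[0,0,0],0],[[0,0,0],0]], "jaw": -0.45}}

```text
clock: 78.7
tool_pos: [0.4895, 0.2953, 0.1253]
orientation: [-179.8, 0.4, -80.1]
force: [-0.4, 0.0, -0.1]
opening: 0.0241
```

```bash
python3 two.py
```

```text
[0.4895 0.2953 0.1253] [-179.75    0.44  -80.09] [-0.4  0.  -0.1] 0.0241
[0.4895 0.2953 0.1253] [-179.76    0.44  -80.09] [-0.7  0.2 -1. ] 0.0242
```

View pics/c44.png

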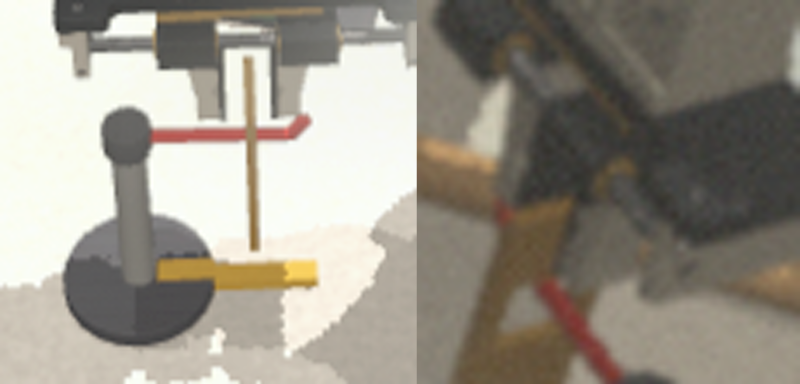

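Plate hangs free between the open fingers. Rise straight up, then move clear.

Call:
{"method": "move_arm", "body": {"increments": [[[0,0,4],0],[[0,0,8],0],[[0,0,12],0],[[0,0,15],0],[[0,0,20],0],[[0,0,20],0],[[0,0,20],0],[[0,0,10],0]]}}

```text
clock: 79.6
tool_pos: [0.4893, 0.2946, 0.2434]
orientation: [-179.7, 0.4, -80.1]
force: [-0.5, -0.2, -0.0]
opening: 0.0241
```

Call:
{"method": "move_arm", "body": {"increments": [[[0,-20,0],0],[[0,-25,0],0],[[0,-25,0],0],[[0,-25,0],0],[[0,-20,0],0],[[0,-10,0],0],[[0,0,0],0],[[0,0,0],0]]}}

```text
clock: 80.4
tool_pos: [0.4875, 0.1625, 0.2453]
orientation: [-179.6, 0.6, -80.1]
force: [0.3, -0.6, -0.1]
opening: 0.0242
```

```bash
python3 -c "
from v import *
view('d50',(220,220,380,400),3.3,1.1,'side');view('c50',(240,150,540,330),2.6,1.2,'scene');view('w50',(0,0,640,480),1.2,1.2)"
```

```text
[0.4875 0.1625 0.2453] [-179.6     0.58  -80.08] [ 0.3 -0.6 -0.1] 0.0242
[0.4875 0.1627 0.2453] [-179.6     0.58  -80.06] [-0.7 -0.3  0.3] 0.0245
[0.4875 0.163  0.2453] [-179.61    0.57  -80.03] [-0.9 -1.1  0.5] 0.0243
```

View pics/d50.png

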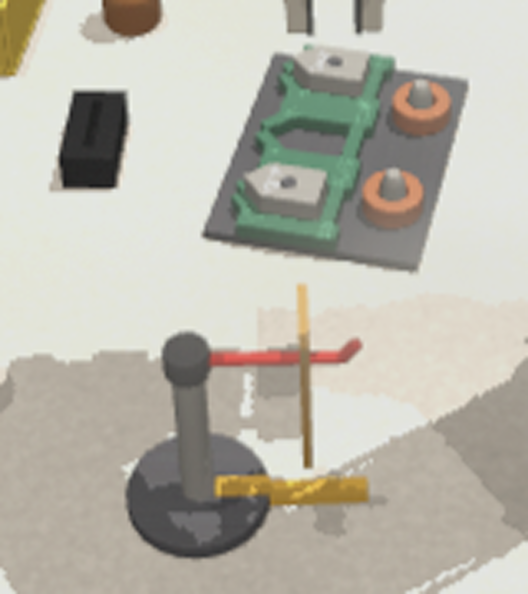

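View pics/c50.png

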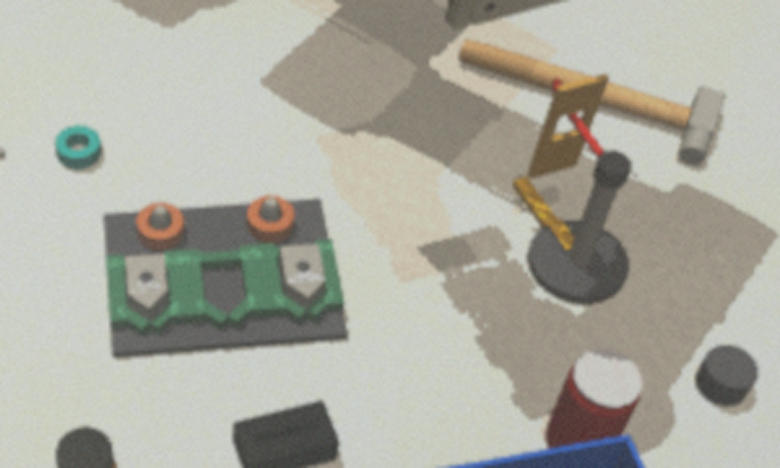

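View pics/w50.png

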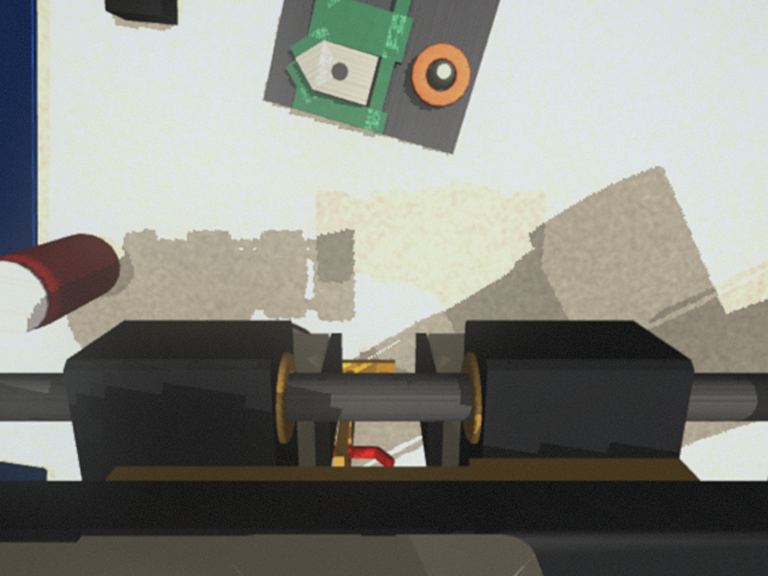

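Call:
{"method": "move_arm", "body": {"increments": [[[0,-10,0],0],[[0,0,0],0],[[0,0,0],0],[[0,0,0],0],[[0,0,0],0],[[0,0,0],0],[[0,0,0],0],[[0,0,0],0]]}}

```text
clock: 81.35
tool_pos: [0.4875, 0.154, 0.2446]
orientation: [-179.7, 0.5, -79.9]
force: [-0.4, -0.4, -0.4]
opening: 0.0242
```

```bash
python3 - <<'E'
from v import *
sd=view('d51',(220,220,380,400),3.3,1.1,'side'); sc=ctrl.snapshot("scene")
a=cv2.imread('pics/d50.png').astype(int);b=cv2.imread('pics/d51.png').astype(int)
print("plate region diff",np.abs(a-b)[270:480,270:340].mean(),"bg",np.abs(a-b)[500:580,20:120].mean())
h=hsv(sd); red=((h[...,0]<8)|(h[...,0]>172))&(h[...,1]>110)&(h[...,2]>70)
ys,xs=np.nonzero(red[320:335,285:322]); P=np.array([ray(sd,x+285,y+320,.130)[:2] for x,y in zip(xs,ys)]); c=P.mean(0); d=np.linalg.svd(P-c)[2][0]; d=-d if d[0]>0 else d
print("side hook",len(xs),np.degrees(np.arctan2(d[1],d[0]))%360,c)
# dots triangulation
f=lambda x,y:(240+x/2.6,150+y/2.6); g=lambda x,y:(220+x/3.3,220+y/3.3)
def tri(u1,u2):
    A=[]
    for s,u in((sc,u1),(sd,u2)):
        R=np.array(s["R"]);t=np.array(s["t"]);C=-R.T@t;w=R.T@np.array([(u[0]-s["cx"])/s["fx"],(u[1]-s["cy"])/s["fy"],1]);A.append((C,w/np.linalg.norm(w)))
    (C1,w1),(C2,w2)=A; M_=np.array([w1,-w2]).T; k=np.linalg.lstsq(M_,C2-C1,rcond=None)[0]; return (C1+k[0]*w1+C2+k[1]*w2)/2,np.linalg.norm(C1+k[0]*w1-C2-k[1]*w2)
print("dot0",tri(f(146,276),g(335,62))); print("dot2",tri(f(303,267),g(288,183)))
E
```

```text
[0.4875 0.154  0.2446] [-179.66    0.54  -79.89] [-0.4 -0.4 -0.4] 0.0242
plate region diff 5.079160997732426 bg 0.54175
side hook 117 188.47056658528635 [0.50810005 0.29763052]
dot0 (array([ 0.52067554, -0.08554362,  0.0337843 ]), np.float64(0.0009120006344263951))
dot2 (array([0.53638841, 0.0508394 , 0.0333074 ]), np.float64(0.0011492127639043024))
```

Call:
{"method": "move_arm", "body": {"increments": [[[0,0,0],0],[[0,0,0],0],[[0,0,0],0],[[0,0,0],0],[[0,0,0],0],[[0,0,0],0],[[0,0,0],0],[[0,0,0],0]]}}

```text
clock: 82.25
tool_pos: [0.4875, 0.154, 0.2447]
orientation: [-179.7, 0.5, -79.9]
force: [0.6, -0.9, -0.3]
opening: 0.0244
```

```bash
python3 - <<'E'
from v import *
im=[]
for i in range(4):
    sd=ctrl.snapshot("side"); im.append(sd["color"].astype(int)); h=hsv(sd)
    br=(h[...,0]>10)&(h[...,0]<24)&(h[...,1]>100); m=np.zeros_like(br); m[300:364,300:330]=br[300:364,300:330]
    ys,xs=np.nonzero(m); print(xs.size,xs[ys<330].mean().round(2),xs[ys>340].mean().round(2))
print([np.abs(im[i]-im[0])[300:365,300:325].mean().round(2) for i in range(4)])
view('d52',(270,290,350,380),6,1.2,'side')
E
```

```text
103 311.47 312.34
107 311.44 312.34
105 311.43 312.34
106 311.45 312.34
[np.float64(0.0), np.float64(0.28), np.float64(0.28), np.float64(0.28)]
[0.4875 0.154  0.2447] [-179.66    0.55  -79.89] [-0.6 -0.4 -0.2] 0.024
```

View pics/d52.png

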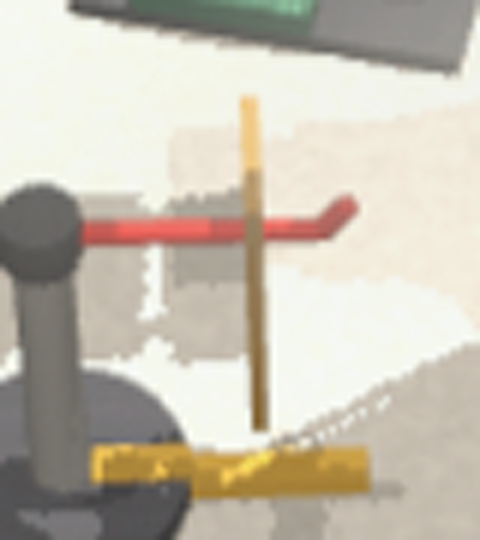

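```bash
python3 -c "
from plant import ctrl
print(ctrl.close_job())"
```

```text
the job is handed in; nothing more can be done
None
```

The furnace load is made up and handed in at about 82 s, in the order asked. Both steel inserts (only two were on the bench) are in the outer pockets, and both copper rings are over their posts. The red hook was then turned to the yellow line and the brass plate hung on it, with the robot clear of everything.

**Last checks**
- **Inserts:** each made contact with the pocket floor when lowered. Their tops triangulate to about 33–34 mm against 36 mm expected, which is near the roughly 2 mm camera accuracy.
- **Rings:** both lie flat at the foot of their posts in all three views.
- **Plate:** it hangs by its hole at about 70 mm out on the bar. Four successive pictures showed no movement.
- **Hook:** it points along about 188.5° and the line along about 190°. My separate readings of the line ranged from 188.2° to 191.2°, so the hook may be 1–2° short.

**What went wrong on the way**
- **Finger position:** the reported tool point proved to be about 20–27 mm beyond the real fingertips. My first grip on an insert and one on a ring therefore closed on nothing, and I regrasped both lower.
- **Second ring:** it was found about 3 cm from where I first measured it. A later grasp stood it on edge, so I tipped it flat with a finger, regripped it and seated it normally.
- **Other things on the bench:** I did not touch the bystanders or the blue and turquoise rings, apart from not re-measuring their positions at the end.

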